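# Load the UV curing station with resin prints

### The job

Cure the resin prints: open the amber hood of the curing station all the way back, lift only the top tray off the nested pile and set it squarely on the white rectangle of the bed. Then stand every grey print upright in that tray in one straight row along its length, wheels face to face and square to the tray, and finally lower the hood gently until it is fully closed. Leave the other trays in their pile and do not disturb the paint jar or the glue bottle.

Things in the scene. Friction and masses are not known exactly. Their poses are not given: they have to be found in the camera images.
- curer: UV curing station, fixed: a black bed 150 mm (its x) by 276 mm (its y), 20 mm high, with a white rectangle printed on top (110 x 234 mm) for the tray. Origin: centre of its underside; x points to the hinge side, away from the robot, y along its length, z up.
- bed_centre (a point): Centre of the bed's top face and of the white rectangle, 20 mm above the table; axes as curer.
- hood (a joint): Amber see-through hood over the bed (outside 132 x 256 x 74 mm, inside 124 x 248 x 69 mm, open underneath), hinged along the bed's y at its far lower edge. Angle in rad: 0 = closed on the bed, 1.6 = fully open at its back stop (upright behind the bed). The stiff hinge stays where it is left; 3 to 5 N at the tab moves it.
- hood_hinge (a point): Point on the hood's hinge axis (which runs along the bed's y), at its middle: 66 mm from the bed's centre to the far side, at the height of the bed's top.
- hood_tab (a point): Centre of the outer part of the black grip tab in the middle of the hood's front wall; the tab sticks out 34 mm from the wall, is 14 mm wide (along the bed's y) and 26 mm high. With the hood shut it points to the robot and this point is 151 mm in front of the hinge axis and 42 mm above it; with the hood open it points up.
- tray_top: Top one of three equal nested trays (top and lowest white, middle grey): 100 (x) by 224 (y), 30 mm high, walls 3 mm, inner floor 7 mm above the underside. Blue grip ridge across the middle of the floor: 10 mm thick (y), 60 mm long (x), its top 25 mm above the underside. A foot reaches 4 mm into the tray below (pile pitch 26 mm). About 0.18 kg. Origin: centre of its underside.
- tray_mid: Middle tray of the pile, grey, same shape; stays in the pile.
- tray_low: Lowest tray of the pile, white, same shape, standing on the table; stays there.
- paint_jar: Bystander: paint jar with green cap, 34 mm across, 55 mm high. Origin: centre of its underside.
- glue_bottle: Bystander: glue bottle with blue cap, 48 mm across, 110 mm high. Origin: centre of its underside.
- print1: Grey resin print (may be absent): a track wheel standing on edge on its flat raft. Raft 60 (x) by 36 (y) by 6 mm; on it the wheel, 46 mm across, 14 mm thick along y, its centre 28 mm and its top 51 mm above the underside. About 60 g. Grip the wheel across its two faces from above. Origin: centre of the raft's underside, z up.
- print2: Grey resin print (may be absent): a track wheel standing on edge on its flat raft. Raft 60 (x) by 36 (y) by 6 mm; on it the wheel, 46 mm across, 14 mm thick along y, its centre 28 mm and its top 51 mm above the underside. About 60 g. Grip the wheel across its two faces from above. Origin: centre of the raft's underside, z up.
- print3: Grey resin print (may be absent): a track wheel standing on edge on its flat raft. Raft 60 (x) by 36 (y) by 6 mm; on it the wheel, 46 mm across, 14 mm thick along y, its centre 28 mm and its top 51 mm above the underside. About 60 g. Grip the wheel across its two faces from above. Origin: centre of the raft's underside, z up.
- print4: Grey resin print (may be absent): a track wheel standing on edge on its flat raft. Raft 60 (x) by 36 (y) by 6 mm; on it the wheel, 46 mm across, 14 mm thick along y, its centre 28 mm and its top 51 mm above the underside. About 60 g. Grip the wheel across its two faces from above. Origin: centre of the raft's underside, z up.
- print5: Grey resin print (may be absent): a track wheel standing on edge on its flat raft. Raft 60 (x) by 36 (y) by 6 mm; on it the wheel, 46 mm across, 14 mm thick along y, its centre 28 mm and its top 51 mm above the underside. About 60 g. Grip the wheel across its two faces from above. Origin: centre of the raft's underside, z up.

How it is judged:
On the way, in this order (a step that is already met when the one before it is completed fails the run):
1. the hood is opened all the way back (value of joint hood above 1.5 rad), for 0.2 s.
2. the top tray stands squarely on the bed's white rectangle (x of tray_top in the frame of bed_centre between -0.01 and 0.01 m and y of tray_top in the frame of bed_centre between -0.01 and 0.01 m and z of tray_top in the frame of bed_centre below 0.005 m and angle between the y axis of tray_top and the y axis of curer, either way round below 0.1 rad and angle between tray_top's own z axis and vertical below 0.05 rad and linear speed of tray_top below 0.02 m/s), for 0.2 s.
3. every print stands upright in the tray in one row (x of tray_top in the frame of bed_centre between -0.01 and 0.01 m and y of tray_top in the frame of bed_centre between -0.01 and 0.01 m and z of tray_top in the frame of bed_centre below 0.005 m and angle between the y axis of tray_top and the y axis of curer, either way round below 0.1 rad and angle between tray_top's own z axis and vertical below 0.05 rad and x of print1 in the frame of tray_top between -0.012 and 0.012 m and y of print1 in the frame of tray_top between -0.095 and 0.095 m and z of print1 in the frame of tray_top between 0.002 and 0.012 m and angle between the y axis of each of print1, print2, print3, print4, print5 and the y axis of tray_top, either way round below 0.22 rad and angle between each of print1, print2, print3, print4, print5's own z axis and vertical below 0.1 rad and x of print2 in the frame of tray_top between -0.012 and 0.012 m and y of print2 in the frame of tray_top between -0.095 and 0.095 m and z of print2 in the frame of tray_top between 0.002 and 0.012 m and x of print3 in the frame of tray_top between -0.012 and 0.012 m and y of print3 in the frame of tray_top between -0.095 and 0.095 m and z of print3 in the frame of tray_top between 0.002 and 0.012 m and x of print4 in the frame of tray_top between -0.012 and 0.012 m and y of print4 in the frame of tray_top between -0.095 and 0.095 m and z of print4 in the frame of tray_top between 0.002 and 0.012 m and x of print5 in the frame of tray_top between -0.012 and 0.012 m and y of print5 in the frame of tray_top between -0.095 and 0.095 m and z of print5 in the frame of tray_top between 0.002 and 0.012 m), for 0.2 s.
4. the hood is closed (value of joint hood below 0.03 rad), for 0.2 s.
At the end, for the whole second after the job is handed in: Hood closed (under 0.03 rad); top tray flat on the bed, within 10 mm of its centre per axis and 0.10 rad of square; every present print upright (0.1 rad) on the tray floor, within 12 mm of its long centre line, y axes within 0.22 rad; all at rest; lower trays moved under 20 mm (all of step 3 and value of joint hood below 0.03 rad and linear speed of each of print1, print2, print3, print4, print5, tray_top below 0.02 m/s and distance of each of tray_low, tray_mid from where it was at the start of the episode below 0.02 m); the robot touches nothing.
It fails at once if the hood slams down onto the bed (faster than 1.0 rad/s in the last 0.2 rad) (value of joint hood below 0.2 rad and velocity of joint hood below -1 rad/s).
It fails at once if a bystander is knocked over or moved more than 30 mm (distance of any of paint_jar, glue_bottle from where it was at the start of the episode above 0.03 m or angle between any of paint_jar, glue_bottle's own z axis and vertical above 0.5 rad).
Of print1, print2, print3, print4, print5 only 3 to 4 are there at a start; the rules pass over those that are not, and their reading is None.
At some moment in a run one of print1, print2, print3, print4, print5 may be knocked a few centimetres aside while the robot is not near it.
Once in a run the grip may slacken for a moment while it holds something.
It also fails if it takes over 210 s, if anything falls off the work surface, if the arm or the gripper's body presses on something with over 40 N, if the wrist force passes 120 N, or if a joint passes its speed limit or range.

### The arm

A 6-joint arm with a two-finger parallel gripper is mounted at the origin on the work surface. World frame = base frame: x ahead of the robot, y to its left, z up, the work surface at z = 0. Lengths are in m, angles in rad, forces in N, time in s.
With the tool pointing down it reaches from about 0.25 to 0.725 m from the base axis. Payload 9.7 kg.
Tool frame: the origin (TCP) lies midway between the tips of the shut fingers; the grasp point (between the pads) lies 19 mm behind it; z points along the fingers, x is the direction in which the jaws open and shut, and the axes are right-handed (so a half turn about z gives the same grasp; the last joint's range is limited). The gripper opens to 85 mm and grips with 20 to 120 N. Pads are 22 mm wide; open, the fingers measure 114 mm over their backs; the gripper's body (76 mm by 85 mm) begins 54 mm behind the grasp point. The pads swing forward as they close: fully open they stand 13 mm farther back than shut.
Start: joints at [1.145, 0.087, 0.176, 1.66, 0, 1.571], TCP at [0.227, 0.501, 0.195] pointing down, gripper open.
Joint ranges: [-3.13, 3.13], [-0.85, 1.81], [-1.15, 1.24], [-2.2, 2.28], [-1.44, 1.52], [-3.14, 3.14]. Speed limits (rad/s): [2.22, 2.22, 2.57, 3.14, 3.14, 3.14].

### API

Orientations are given as a rotation vector (axis times angle).
In Python, from station import bot gives the robot as it stands. The module is installed in compiled form; this text tells all that it offers.
- The arm moves only by the tool apply_moves, never from a script. Its argument "targets" is a list of rows, each a list of 7 numbers: the turn, a rotation vector about the tool's x, y, z in rad, then the shift along the tool's x, y, z in mm, then the opening, from -1 (shut) to 1 (fully open). In form: [[wx, wy, wz, dx, dy, dz, gripper], ...]. A call has exactly 5 rows; each row is the pose to reach, as a shift and turn from the pose commanded when the call began, along the tool's axes at that moment; what a row does not reach only later rows make up. A row lasts 1/12 s, in which the tool goes at most 41.7 mm and 7.16 degrees, less where a joint would pass 70% of its speed; a pose out of reach is approached as far as the arm can. A call with a gripper value outside its range is refused whole. The fingers move at their own pace and stop on an object; the grip force is fixed at half the most. Time passes only in rows, so rows that repeat a pose let the fingers close, or fill a call up. It gives the time, the measured TCP pose, the force and the opening at its end, in the units of the state.
- bot.observe(): the state, without advancing time (a new reading comes with each control period).
- bot.capture(name): name is "side" or "top"; returns a dict with "frame" (384x512x3 uint8, red, green, blue), "K" (3x3 intrinsics, pixels), "xyz" and "attitude" of the camera in the world. Camera axes: x right, y up, looking along -z (the intrinsics and any distortion apply to the point x, -y, -z); pixel columns grow to the right and rows downward; lengths in m; the calibration is good to about 2 mm. A picture is of the moment at which its call begins. There is no depth.
- bot.job_done(): hands the job in, once; it reports no verdict.
The state is a dict: "time_s": time; "joints": joint angles; "qvel": joint speeds; "effort": joint torques, N m; "eef_pos": TCP position; "tcp_rot": TCP orientation; "wrist_force": force on the tool from outside, world axes, zero at the start; "wrist_torque": the same for the moment, N m; "gripper_width": opening from 0.0 (shut) to 1.0 (fully open).
Only numpy, scipy, OpenCV 4.12 (cv2) and the standard library are available. Lean on these libraries where they do the work, as an engineer would, in place of code of your own. Each camera call takes 0.05 s, during which the arm holds its last target.

## Working session

There is one attempt and no reset: what is moved stays moved. The work goes in short steps, Python scripts to look and compute and a tool call to move; the robot and the scene stay as the last step left them, time stands still between calls to the robot, and variables do not carry over. Pictures are saved under pics/ and viewed, and the job is handed in when it is done.

Besides the shell and the picture viewer there is one more tool, called after "Call:" by a JSON object that holds its "fn" and its "kwargs". apply_moves: Moves the arm, as the interface text tells. Its arguments: {"type":"object","properties":{"targets":{"type":"array","items":{"type":"array","items":{"type":"number"}}}},"required":["targets"]}

```bash
ls; mkdir -p pics; python3 - <<'E'
from station import bot
import cv2
print(bot.observe())
for n in("side","top"):
    c=bot.capture(n); print(n,c["K"],c["xyz"],c["attitude"],[k for k in c])
    cv2.imwrite(f"pics/{n}0.png",c["frame"][:,:,::-1])
E
```

```text
pics
{'time_s': 0.0, 'joints': array([1.14500859e+00, 8.74707869e-02, 1.75107432e-01, 1.65977936e+00,
       6.71537623e-06, 1.57080109e+00]), 'qvel': array([ 9.86974056e-04, -4.59460555e-05,  2.41490289e-04,  1.31575211e-03,
        6.10822433e-04,  5.22051360e-04]), 'effort': array([ 1.48622985e-03, -5.20391572e+01,  4.64797568e+01,  1.64684089e-02,
        1.69739992e-04, -2.75153127e-05]), 'eef_pos': array([0.22705452, 0.50064073, 0.1945635 ]), 'tcp_rot': array([ 2.64005137e+00,  1.70152375e+00, -1.78297154e-03]), 'wrist_force': array([-0.34600462, -0.28090109, -0.6262201 ]), 'wrist_torque': array([ 0.04481426,  0.07559653, -0.03901402]), 'gripper_width': 0.9995362722322552}
side [[387.58869946   0.         260.82786797]
 [  0.         387.58869946 190.42663663]
 [  0.           0.           1.        ]] [ 0.17821112 -0.84874797  0.8069213 ] [ 0.88298709 -0.17861276 -0.42797347] ['frame', 'K', 'xyz', 'attitude']
top [[438.72727398   0.         251.14575236]
 [  0.         438.72727398 191.0082823 ]
 [  0.           0.           1.        ]] [ 0.35156278 -0.01617597  1.18429083] [ 0.15905362 -0.14469817 -1.54516436] ['frame', 'K', 'xyz', 'attitude']
```

View pics/side0.png

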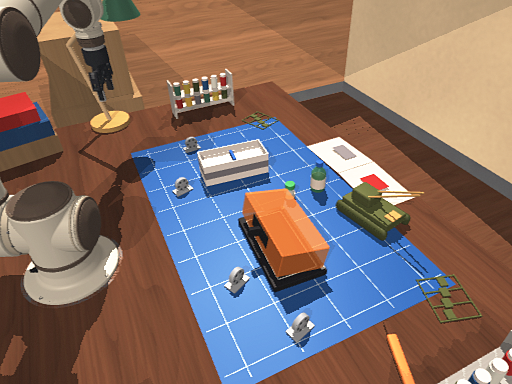

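View pics/top0.png

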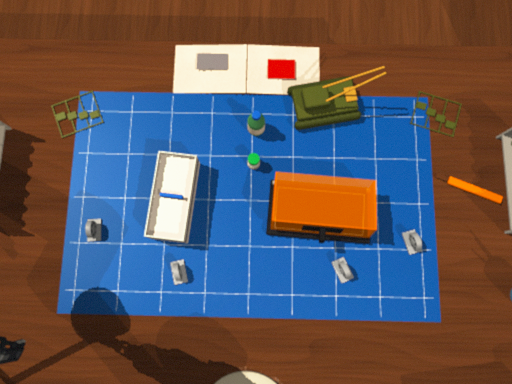

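```bash
cat > h.py <<'E'
import numpy as np, cv2, os
from scipy.spatial.transform import Rotation as R
from scipy.optimize import least_squares
from station import bot
def cap(n):
    c=bot.capture(n); c["R"]=R.from_rotvec(c["attitude"]).as_matrix(); return c
def proj(c,P):
    P=np.atleast_2d(P); q=(P-c["xyz"])@c["R"]; q=q*[1,-1,-1]
    p=q@np.array(c["K"]).T; return p[:,:2]/p[:,2:]
def ray(c,uv):
    d=np.linalg.inv(c["K"])@np.array([uv[0],uv[1],1.0]); return c["R"]@(d*[1,-1,-1])
def atz(c,uv,z):
    d=ray(c,uv); return c["xyz"]+d*(z-c["xyz"][2])/d[2]
def tri(obs): # [(c,uv),...]
    A=np.zeros((3,3));b=np.zeros(3)
    for c,uv in obs:
        d=ray(c,uv); d/=np.linalg.norm(d); M=np.eye(3)-np.outer(d,d); A+=M;b+=M@c["xyz"]
    X=np.linalg.solve(A,b); return X,[np.round(proj(c,X)[0]-uv,1) for c,uv in obs]
def crop(c,name,x0,y0,x1,y1,s):
    f=c["frame"][y0:y1,x0:x1,::-1]; f=cv2.resize(f,None,fx=s,fy=s,interpolation=cv2.INTER_CUBIC)
    for x in range((x0+9)//10*10,x1,10):
        cv2.line(f,(int((x-x0+.5)*s),0),(int((x-x0+.5)*s),5 if x%50 else 14),(0,255,255),1)
        if x%50==0: cv2.putText(f,str(x),(int((x-x0)*s)+3,14),0,.4,(0,255,255),1)
    for y in range((y0+9)//10*10,y1,10):
        cv2.line(f,(0,int((y-y0+.5)*s)),(5 if y%50 else 14,int((y-y0+.5)*s)),(0,255,255),1)
        if y%50==0: cv2.putText(f,str(y),(3,int((y-y0)*s)-2),0,.4,(0,255,255),1)
    cv2.imwrite(f"pics/{name}.png",f)
E
python3 - <<'E'
from h import *
t=cap("top");s=cap("side")
np.save("t0.npy",t["frame"]);np.save("s0.npy",s["frame"])
crop(t,"ta",60,140,220,290,5)
crop(t,"tb",250,160,440,295,4)
crop(s,"sa",150,120,330,240,4)
crop(s,"sb",210,180,340,345,3.6)
E
```

```text
(no output)
```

View pics/ta.png

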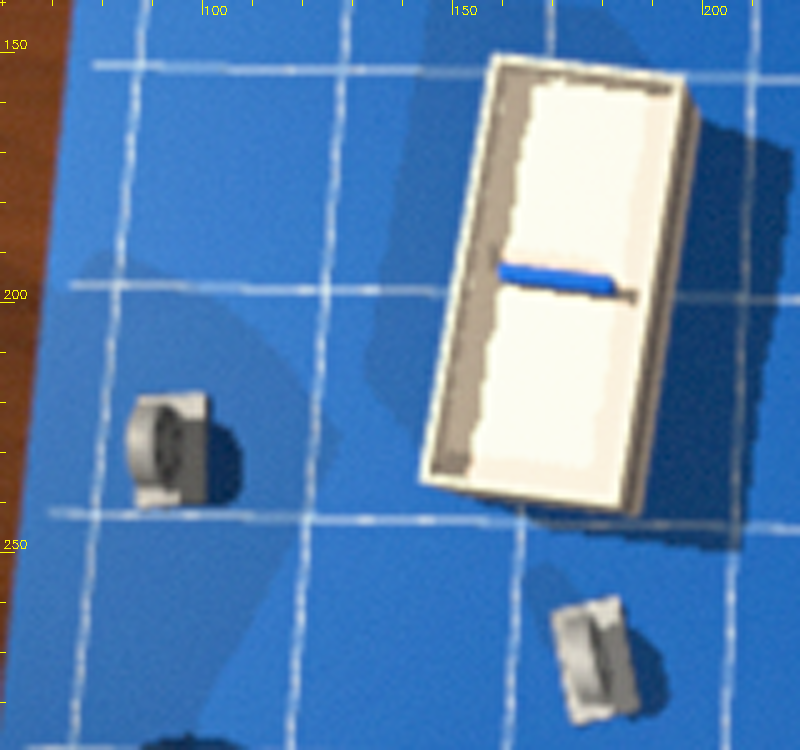

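View pics/tb.png

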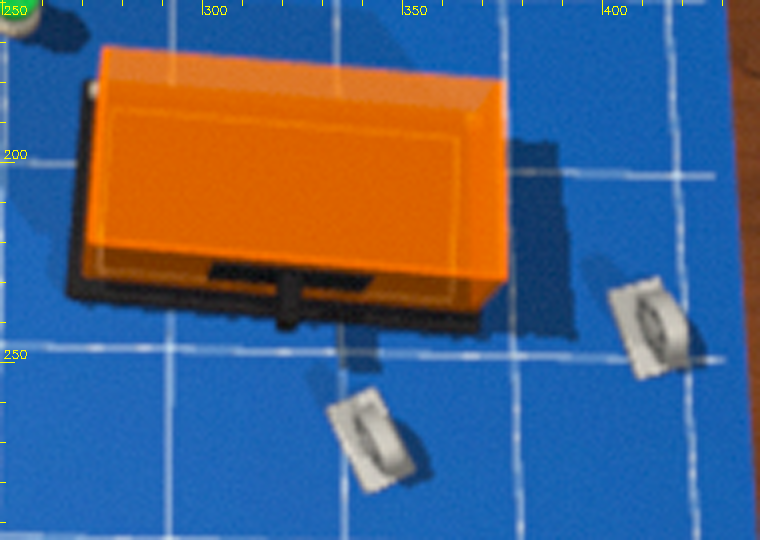

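View pics/sa.png

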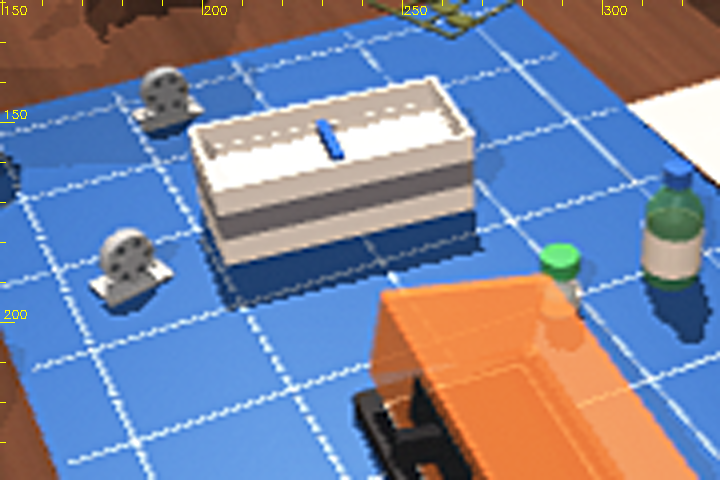

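View pics/sb.png

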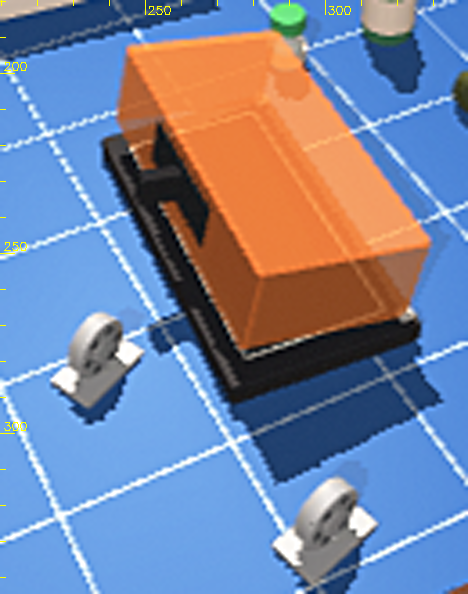

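```bash
cat >> h.py <<'E'
def box(x0,x1,y0,y1,z0,z1): return np.array([[x,y,z] for x in(x0,x1) for y in(y0,y1) for z in(z0,z1)])
BE=[(0,1),(2,3),(4,5),(6,7),(0,2),(1,3),(4,6),(5,7),(0,4),(1,5),(2,6),(3,7)]
def Tz(P,x,y,z,yaw): return R.from_euler('z',yaw).apply(P)+[x,y,z]
def hoodpts(P,th): # P in bed_centre frame; rotate about hinge at x=.066 ; opening lifts front (-x) up: 
    q=np.array(P,float)-[.066,0,0]; return R.from_euler('y',th).apply(q)+[.066,0,0]
def draw(f,c,P,E,s,x0,y0,col=(0,255,0)):
    uv=(proj(c,P)-[x0,y0]+.5)*s
    for a,b in E: cv2.line(f,tuple(np.round(uv[a]).astype(int)),tuple(np.round(uv[b]).astype(int)),col,1)
HB=box(-.066,.066,-.128,.128,0,.074); BB=box(-.075,.075,-.138,.138,-.02,0)
TAB=box(-.100,-.066,-.007,.007,.029,.055)
E
python3 - <<'E'
from h import *
t=cap("top");s=cap("side")
f=lambda o,s,l:[(np.array(p)/s+o-.5) for p in l]
tt=f((60,140),5,[(493,53),(686,76),(622,512),(421,483)])   # (far,+y),(far,-y),(near,-y),(near,+y)
ss=f((150,120),4,[(434,77),(474,135),(216,192),(190,129)])
for a,b in zip(tt,ss): print("rim",tri([(t,a),(s,b)]))
P=np.array([[.05,.112,.03],[.05,-.112,.03],[-.05,-.112,.03],[-.05,.112,.03]])
def r(p): Q=Tz(P,*p); return np.r_[(proj(t,Q)-tt).ravel(),(proj(s,Q)-ss).ravel()]
q=least_squares(r,[.4,.15,.05,0]); print("tray",q.x,np.round(q.fun,1))
# bed
b=atz(t,np.array((68,296))/4+(250,160)-.5,.02),atz(t,np.array((480,330))/4+(250,160)-.5,.02); print(b)
b2=[atz(s,np.array(p)/3.6+(210,180)-.5,.02) for p in[(105,140),(232,390),(420,315)]];print(b2)
print("nadir",proj(t,[.352,-.016,0]))
E
```

```text
rim (array([0.67216597, 0.24165596, 0.08173301]), [array([-0.,  0.]), array([ 0., -0.])])
rim (array([0.6614891 , 0.14005185, 0.08237886]), [array([ 0., -0.]), array([-0.,  0.])])
rim (array([0.43674338, 0.161325  , 0.08341313]), [array([ 0.2, -0.9]), array([-0.7,  0.1])])
rim (array([0.44889333, 0.26380049, 0.08110927]), [array([ 0.2, -0.7]), array([-0.5,  0.1])])
tray [ 0.55376396  0.20579194  0.04713782 -0.17455203] [-26.   18.4  19.5  30.1  24.1 -19.3 -21.2 -30.3 -19.9  -3.9 -14.2  15.6
  19.9   6.9  14.2 -12.5]
(array([ 0.46606993, -0.04619344,  0.02      ]), array([ 0.44916111, -0.31822938,  0.02      ]))
[array([ 0.46907557, -0.04854928,  0.02      ]), array([ 0.44810493, -0.31934421,  0.02      ]), array([ 0.59872076, -0.32169456,  0.02      ])]
nadir [[254.27928801 277.05792225]]
```

```bash
python3 - <<'E'
from h import *
t=cap("top");s=cap("side")
f=lambda o,s,l:[(np.array(p)/s+o-.5) for p in l]
tt=f((60,140),5,[(493,53),(686,76),(622,512),(421,483)])
ss=f((150,120),4,[(434,77),(474,135),(216,192),(190,129)])
# tray y axis -> world +x : yaw ~ -90deg ; tray x-> world -y... yaw=-pi/2: x->(0,-1), y->(1,0)
P=np.array([[-.05,.112,.03],[.05,.112,.03],[.05,-.112,.03],[-.05,-.112,.03]])
def r(p): Q=Tz(P,*p); return np.r_[(proj(t,Q)-tt).ravel(),(proj(s,Q)-ss).ravel()]
q=least_squares(r,[.55,.2,.05,-1.6]); print("tray",q.x,np.round(q.fun,1))
bt=f((250,160),4,[(68,296),(480,330)]);bs=f((210,180),3.6,[(105,140),(232,390),(420,315)])
Pt=np.array([[-.075,.138,0],[-.075,-.138,0]]);Ps=np.array([[-.075,.138,0],[-.075,-.138,0],[.075,-.138,0]])
def r2(p): return np.r_[(proj(t,Tz(Pt,*p))-bt).ravel(),(proj(s,Tz(Ps,*p))-bs).ravel()]
b=least_squares(r2,[.53,-.19,.02,-.07]);print("bed",b.x,np.round(b.fun,1))
for th in (0,.15,.3):
  for c,n,o,sc,sz in((t,"t",(250,160),4,(190,135)),(s,"s",(210,180),3.6,(130,165))):
    im=cv2.resize(c["frame"][o[1]:o[1]+sz[1],o[0]:o[0]+sz[0],::-1],None,fx=sc,fy=sc,interpolation=cv2.INTER_CUBIC)
    g=lambda P:Tz(P,*b.x)
    draw(im,c,g(BB),BE,sc,*o,(255,0,255))
    draw(im,c,g(hoodpts(HB,th)),BE,sc,*o); draw(im,c,g(hoodpts(TAB,th)),BE,sc,*o,(0,255,255))
    cv2.imwrite(f"pics/ov_{n}_{int(th*100)}.png",im)
E
cd pics; python3 -c "
import cv2,numpy as np
for n in 'ts':
    a=[cv2.imread(f'ov_{n}_{k}.png') for k in(0,15,30)]
    cv2.imwrite(f'ovc_{n}.png',cv2.resize(np.hstack(a) if n=='s' else np.vstack(a),(800,338) if n=='s' else (281*1,600)))
"
```

```text
tray [ 0.55434793  0.20148555  0.05270511 -1.67097761] [ 0.5  0.4 -0.2  0.2 -0.3 -1.3  0.5 -0.3 -0.2  0.1 -0.3 -0.1 -0.5 -0.1
 -0.7 -0. ]
bed [ 0.53247587 -0.18580769  0.02049396 -0.0626534 ] [-1.1 -0.1  0.3  0.1 -1.6 -0.9  0.2 -0.4  1.4  1.6]
```

View pics/ovc_s.png

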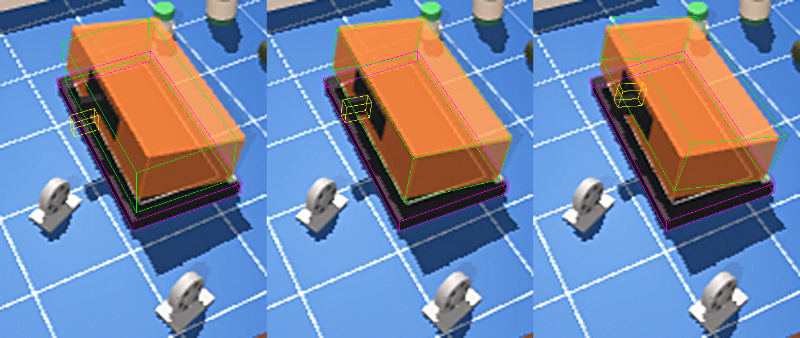

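View pics/ov_t_0.png

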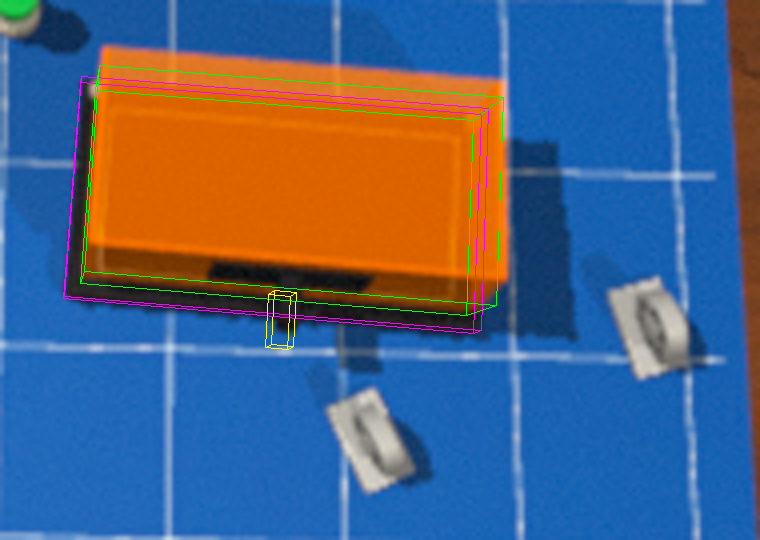

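```bash
python3 - <<'E'
from h import *
t=cap("top");s=cap("side")
f=lambda o,s,l:[(np.array(p)/s+o-.5) for p in l]
bt=f((250,160),4,[(68,296),(480,330),(102,46),(503,80)]);bs=f((210,180),3.6,[(105,140),(232,390),(420,315),(260,275),(430,240),(127,47),(282,32),(246,350)])
Pt=np.array([[-.075,.138,0],[-.075,-.138,0]]);Ps=np.array([[-.075,.138,0],[-.075,-.138,0],[.075,-.138,0]])
Ht=np.array([[.066,.128,.074],[.066,-.128,.074]]);Hs=np.array([[-.066,-.128,.074],[.066,-.128,.074],[-.066,.128,.074],[.066,.128,.074],[-.066,-.128,0]])
def r2(p):
    th=p[4];p=p[:4]
    return np.r_[(proj(t,Tz(np.r_[Pt,hoodpts(Ht,th)],*p))-bt).ravel(),(proj(s,Tz(np.r_[Ps,hoodpts(Hs,th)],*p))-bs).ravel()]
b=least_squares(r2,[.53,-.19,.02,-.07,.15],loss='soft_l1');print("bed",b.x,np.round(r2(b.x),1))
th=b.x[4];p=b.x[:4]
for c,n,o,sc,sz in((t,"t",(250,160),4,(190,135)),(s,"s",(210,180),3.6,(130,165))):
    im=cv2.resize(c["frame"][o[1]:o[1]+sz[1],o[0]:o[0]+sz[0],::-1],None,fx=sc,fy=sc,interpolation=cv2.INTER_CUBIC)
    g=lambda P:Tz(P,*p)
    draw(im,c,g(BB),BE,sc,*o,(255,0,255))
    draw(im,c,g(hoodpts(HB,th)),BE,sc,*o); draw(im,c,g(hoodpts(TAB,th)),BE,sc,*o,(0,255,255))
    cv2.imwrite(f"pics/fit_{n}.png",im)
g=lambda P:Tz(P,*p)
print("tab",g(hoodpts([[-.085,0,.042]],th)),"hinge",g([[.066,0,0]]))
E
```

```text
bed [ 0.5327505  -0.18619772  0.01919644 -0.06649042  0.1808724 ] [-1.  -0.4  0.2  0.2 -0.  -0.4  0.  -0.5 -1.3 -0.6  0.2 -0.   1.4  2.2
  0.2 -0.2  0.6  0.5 -0.1  0.  -1.6 -0.6 -1.2  0.5]
tab [[ 0.45793472 -0.18121584  0.08767436]] hinge [[ 0.59860466 -0.19058285  0.01919644]]
```

View pics/fit_s.png

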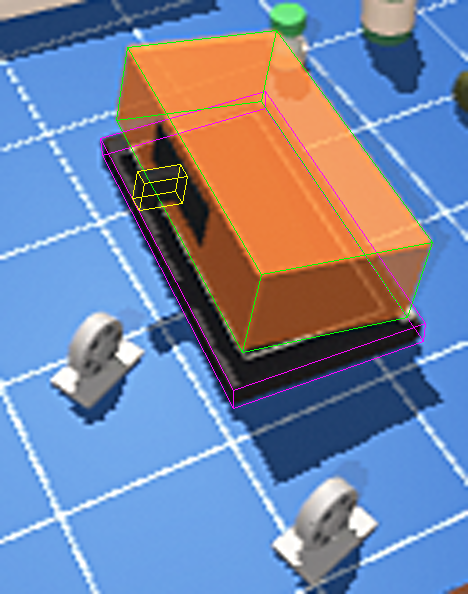

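View pics/fit_t.png

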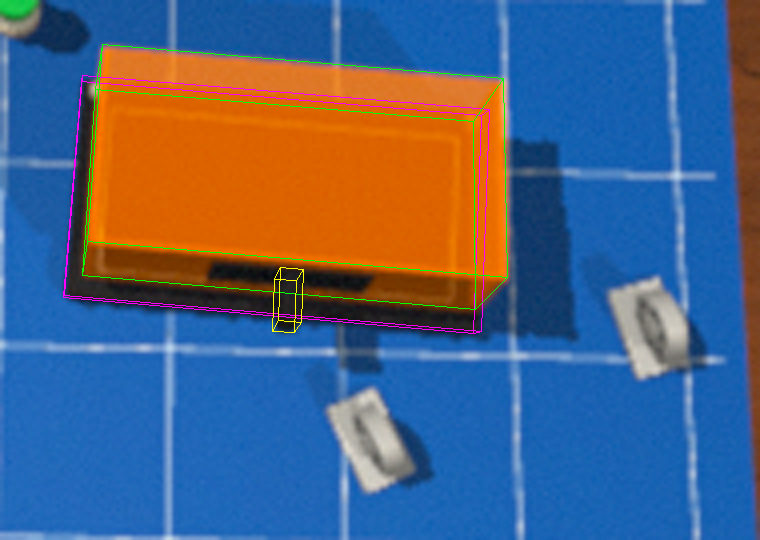

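```bash
cat >> h.py <<'E'
def fitprint(obs_t,obs_s,g,t,s,z=None):
    # obs_t: 4 raft top corners in order (hi x,hi y),(hi x,lo y),(lo x,lo y),(lo x,hi y); obs_s: (lo x hi y),(lo x lo y),(hi x lo y)
    P=np.array([[.03,.018,.006],[.03,-.018,.006],[-.03,-.018,.006],[-.03,.018,.006]])
    def r(p):
        return np.r_[(proj(t,Tz(P,*p))-obs_t).ravel(),(proj(s,Tz(P[[3,2,1]],*p))-obs_s).ravel()] if len(obs_s) else (proj(t,Tz(P,p[0],p[1],0,p[3]))-obs_t).ravel()
    q=least_squares(r,[*g,0,0],loss='soft_l1'); return q.x,np.round(r(q.x),1)
E
python3 - <<'E'
from h import *
t=cap("top");s=cap("side")
f=lambda o,s,l:[(np.array(p)/s+o-.5) for p in l]
A=[(135,395),(205,393),(206,503),(137,508)];B=[(553,610),(620,597),(639,708),(574,725)]
C=[(326,407),(375,388),(414,474),(367,493)];D=[(608,292),(657,277),(690,365),(641,379)]
sA=[(133,118),(150,133),(203,108)];sB=[(90,287),(110,305),(172,271)]
sC=[(52,383),(75,408),(143,355)];sD=[(275,547),(303,580),(376,523)]
res={}
for n,a,b in(("A",A,sA),("B",B,sB),("C",C,sC),("D",D,sD)):
    ta=f((60,140),5,a) if n in"AB" else f((250,160),4,a); sb=f((150,120),4,b) if n in"AB" else f((210,180),3.6,b)
    g=np.mean([atz(t,p,.006) for p in ta],0)[:2]
    print(n,*fitprint(ta,sb,g,t,s)); x,_=fitprint(ta,[],g,t,s); print("   top only",x)
def pick(uvt,uvs): return tri([(t,uvt),(s,uvs)])
# jar and bottle caps
print("jar",pick((253.5,158.5),(289,184)),"bottle",pick((256.5,116.5),(319,163)))
E
```

```text
A [ 0.46989369  0.4216203  -0.00525985  0.11296158] [ 0.3  0.4 -0.5 -0.4 -0.1 -0.4  0.4 -0.2 -0.3 -0.7 -0.8 -0.2  0.3  1.3]
   top only [0.46902544 0.4196979  0.         0.0947937 ]
B [ 0.36239282  0.18413108 -0.00138167  0.24393957] [-0.1  0.3 -0.2 -0.2  0.4  0.1 -0.  -0.2 -0.4 -0.7  0.1 -0.1  0.3  0.9]
   top only [0.36237096 0.18389532 0.00621734 0.23304665]
C [ 0.37609951 -0.24788709 -0.00293196  0.40822598] [ 0.2  0.4  0.3 -0.   0.  -0.3 -0.7  0.3 -1.  -0.4  2.8  0.2  0.1  0.1]
   top only [ 0.37626738 -0.24741957  0.00175913  0.41779208]
D [ 4.53899330e-01 -4.34321741e-01  8.51644339e-05  3.02180518e-01] [ 0.   0.1  0.4  0.1  0.  -0.2 -0.5  0.1 -1.5 -0.6  2.4  0.9 -0.  -0.1]
   top only [ 0.45395564 -0.43441634  0.11066613  0.31558069]
jar (array([ 0.66194046, -0.00774589,  0.05264394]), [array([-0. ,  0.1]), array([ 0.1, -0. ])]) bottle (array([ 0.762614  , -0.01430252,  0.10415583]), [array([ 0.2, -0.6]), array([-0.5,  0.2])])
```

```bash
cat >> h.py <<'E'
PSI=-.066
def rot(psi,tilt=0.):
    # tool x = y axis of frame with yaw psi; tool z down, leaning to point along +frame x by tilt
    bx=np.array([np.cos(psi),np.sin(psi),0]);by=np.array([-np.sin(psi),np.cos(psi),0])
    z=-np.cos(tilt)*np.array([0,0,1])+np.sin(tilt)*bx
    return R.from_matrix(np.c_[by,np.cross(z,by),z])
def cur():
    o=bot.observe(); return o["eef_pos"],R.from_rotvec(o["tcp_rot"]),o
def plan(way,start=None,vmax=36.,wmax=6.5):
    """way: list of (tcp xyz, Rotation, grip[, vmax]); prints calls"""
    if start is None: p,r,_=cur()
    else: p,r=start
    rows=[]
    for w in way:
        q,rr,g=w[:3]; v=w[3] if len(w)>3 else vmax
        q=np.array(q); n=int(max(np.ceil(np.linalg.norm(q-p)*1000/v),np.ceil((rr*r.inv()).magnitude()*57.3/wmax),1))
        d=(rr*r.inv()).as_rotvec()
        for i in range(1,n+1): rows.append((p+(q-p)*i/n,R.from_rotvec(d*i/n)*r,g))
        p,r=q,rr
    while len(rows)%5: rows.append(rows[-1])
    if start is None: p,r,_=cur()
    else: p,r=start
    for k in range(0,len(rows),5):
        out=[]
        for q,rr,g in rows[k:k+5]:
            w=(r.inv()*rr).as_rotvec(); d=r.inv().apply(q-p)*1000
            out.append([*[round(float(x),3)+0 for x in w],*[round(float(x),1)+0 for x in d],g])
        print(out)
        p=p+r.apply(np.array(out[-1][3:6])/1000); r=r*R.from_rotvec(out[-1][:3])
    return p,r
HINGE=np.array([.5985,-.1905,.0195])
def tabpt(th,rx=.154,rz=.042):
    bx=np.array([np.cos(PSI),np.sin(PSI),0])
    return HINGE+bx*(-rx*np.cos(th)+rz*np.sin(th))+np.array([0,0,rx*np.sin(th)+rz*np.cos(th)])
def tcpfor(g,r,d=.018): return np.array(g)+r.apply([0,0,d])
def st():
    o=bot.observe(); print("t",round(o["time_s"],2),"pos",np.round(o["eef_pos"],4),"rv",np.round(o["tcp_rot"],3),"F",np.round(o["wrist_force"],1),"g",round(o["gripper_width"],3),"j",np.round(o["joints"],2))
E
python3 - <<'E'
from h import *
st()
r=rot(PSI,.5); g=tabpt(.18); tc=tcpfor(g,r); print(tc)
pre=tc-r.apply([0,0,.09])
plan([(pre,r,1)])
E
```

```text
t 0.6 pos [0.2272 0.5009 0.1953] rv [-2.641 -1.702 -0.   ] F [ 0.8 -0.  -1.1] g 0.999 j [ 1.15  0.09  0.18  1.66 -0.    1.57]
[ 0.46343169 -0.18157252  0.0725955 ]
[[-0.025, 0.004, -0.018, -27.0, 22.8, 2.2, 1], [-0.049, 0.009, -0.035, -53.9, 45.7, 4.4, 1], [-0.074, 0.013, -0.053, -80.9, 68.5, 6.6, 1], [-0.099, 0.018, -0.07, -107.8, 91.3, 8.7, 1], [-0.124, 0.022, -0.088, -134.8, 114.2, 10.9, 1]]
[[-0.024, 0.005, -0.018, -28.9, 19.9, 4.2, 1], [-0.049, 0.009, -0.035, -57.8, 39.9, 8.5, 1], [-0.074, 0.014, -0.053, -86.7, 59.9, 12.7, 1], [-0.099, 0.018, -0.07, -115.6, 79.9, 16.9, 1], [-0.123, 0.023, -0.088, -144.6, 99.8, 21.2, 1]]
[[-0.025, 0.004, -0.018, -30.6, 16.8, 5.8, 1], [-0.05, 0.009, -0.035, -61.3, 33.5, 11.6, 1], [-0.074, 0.013, -0.053, -91.9, 50.2, 17.4, 1], [-0.099, 0.018, -0.071, -122.6, 66.9, 23.2, 1], [-0.124, 0.022, -0.088, -153.2, 83.7, 29.0, 1]]
[[-0.025, 0.005, -0.018, -32.1, 13.1, 7.0, 1], [-0.049, 0.009, -0.035, -64.2, 26.3, 13.9, 1], [-0.074, 0.014, -0.053, -96.3, 39.5, 20.9, 1], [-0.099, 0.018, -0.071, -128.4, 52.6, 27.9, 1], [-0.124, 0.023, -0.088, -160.5, 65.8, 34.8, 1]]
```

Call:
{"fn": "apply_moves", "kwargs": {"targets": [[-0.025,0.004,-0.018,-27,23,2,1],[-0.05,0.009,-0.035,-54,46,4,1],[-0.074,0.013,-0.053,-81,68,7,1],[-0.099,0.018,-0.07,-108,91,9,1],[-0.124,0.022,-0.088,-135,114,11,1]]}}

```text
time_s: 1.02
eef_pos: [0.2754, 0.3293, 0.184]
tcp_rot: [2.483, 1.763, 0.132]
wrist_force: [0.2, -0.1, 0.2]
gripper_width: 1.002
```

Call:
{"fn": "apply_moves", "kwargs": {"targets": [[-0.024,0.005,-0.018,-29,20,4,1],[-0.049,0.009,-0.035,-58,40,8,1],[-0.074,0.014,-0.053,-87,60,13,1],[-0.099,0.018,-0.07,-116,80,17,1],[-0.123,0.023,-0.088,-145,100,21,1]]}}

```text
time_s: 1.43
eef_pos: [0.3235, 0.1591, 0.1735]
tcp_rot: [2.324, 1.811, 0.256]
wrist_force: [0.6, -0.4, -0.1]
gripper_width: 1.0
```

Call:
{"fn": "apply_moves", "kwargs": {"targets": [[-0.025,0.004,-0.018,-31,17,6,1],[-0.05,0.009,-0.035,-61,33,12,1],[-0.074,0.013,-0.053,-92,50,17,1],[-0.099,0.018,-0.071,-123,67,23,1],[-0.124,0.022,-0.088,-153,84,29,1]]}}

```text
time_s: 1.85
eef_pos: [0.372, -0.0095, 0.1633]
tcp_rot: [2.161, 1.845, 0.371]
wrist_force: [0.4, -0.2, -0.1]
gripper_width: 1.001
```

Call:
{"fn": "apply_moves", "kwargs": {"targets": [[-0.025,0.005,-0.018,-32,13,7,1],[-0.049,0.009,-0.035,-64,26,14,1],[-0.074,0.014,-0.053,-96,39,21,1],[-0.099,0.018,-0.071,-128,53,28,1],[-0.124,0.023,-0.088,-160,66,35,1]]}}

```text
time_s: 2.27
eef_pos: [0.4203, -0.1797, 0.1524]
tcp_rot: [1.997, 1.868, 0.478]
wrist_force: [1.7, 0.5, 0.4]
gripper_width: 1.007
```

```bash
python3 - <<'E'
from h import *
st()
r=rot(PSI,.5); g=tabpt(.18); tc=tcpfor(g,r)
print("err rot",(cur()[1].inv()*r).as_rotvec())
plan([(tc,r,.4)])
s=cap("side");crop(s,"s1",150,100,350,300,3)
E
```

```text
t 2.27 pos [ 0.4203 -0.1797  0.1524] rv [1.997 1.868 0.478] F [1.7 0.5 0.4] g 1.007 j [-0.57 -0.67 -0.6   1.2   0.23 -0.45]
err rot [ 0.00264507  0.00154926 -0.00024031]
[[0.001, 0.001, 0.0, 0.4, -0.2, 30.2, 0.4], [0.002, 0.001, 0.0, 0.7, -0.4, 60.5, 0.4], [0.003, 0.002, 0.0, 1.1, -0.6, 90.7, 0.4], [0.003, 0.002, 0.0, 1.1, -0.6, 90.7, 0.4], [0.003, 0.002, 0.0, 1.1, -0.6, 90.7, 0.4]]
```

View pics/s1.png

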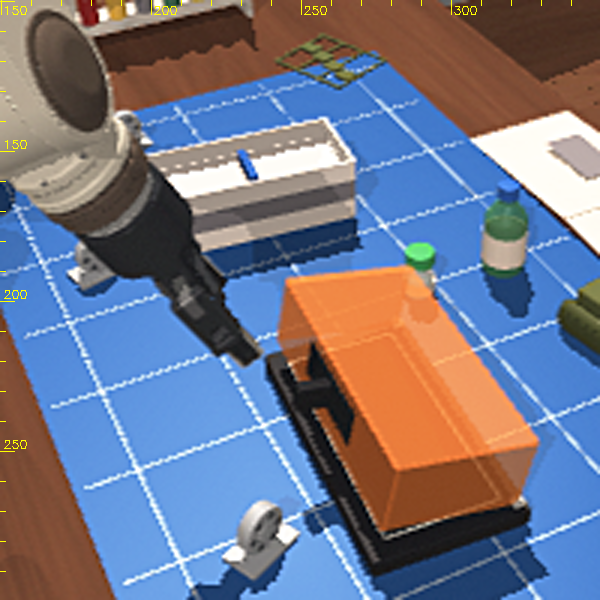

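Call:
{"fn": "apply_moves", "kwargs": {"targets": [[0.002,0.001,0,0,0,20,0.2],[0.003,0.002,0,1,0,40,0.2],[0.003,0.002,0,1,0,60,0.2],[0.003,0.002,0,1,-0.5,80,0.2],[0.003,0.002,0,1,-0.5,91,0.2]]}}

```text
time_s: 2.73
eef_pos: [0.4632, -0.1788, 0.0692]
tcp_rot: [2.004, 1.874, 0.476]
wrist_force: [-0.7, -0.0, -0.4]
gripper_width: 0.599
```

```bash
python3 - <<'E'
from h import *
st()
s=cap("side");crop(s,"s2",210,170,340,300,4.5)
t=cap("top");crop(t,"t2",250,160,380,290,4.5)
E
```

```text
t 2.73 pos [ 0.4632 -0.1788  0.0692] rv [2.004 1.874 0.476] F [-0.7 -0.  -0.4] g 0.599 j [-0.5  -0.57 -0.7   0.99  0.2  -0.39]
```

View pics/s2.png

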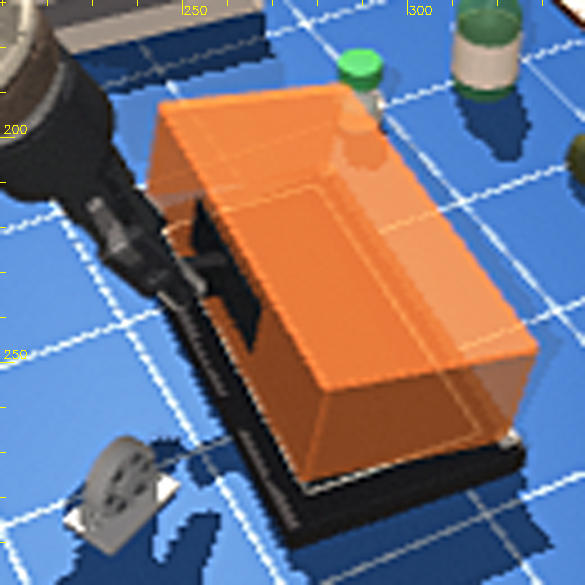

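View pics/t2.png

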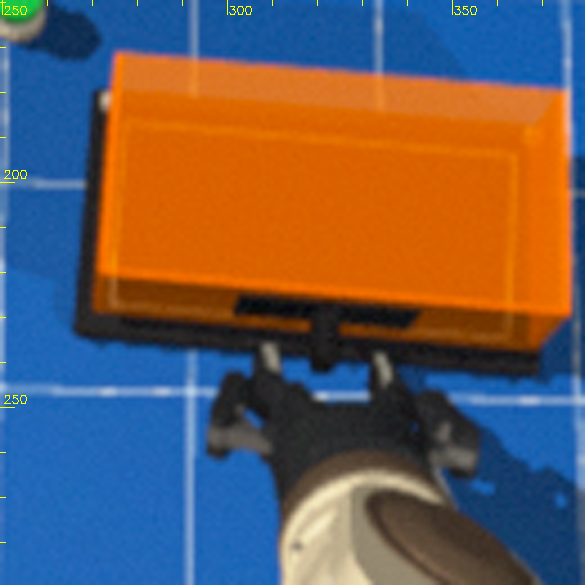

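Call:
{"fn": "apply_moves", "kwargs": {"targets": [[0,0,0,0,0,0,-1],[0,0,0,0,0,0,-1],[0,0,0,0,0,0,-1],[0,0,0,0,0,0,-1],[0,0,0,0,0,0,-1]]}}

```text
time_s: 3.25
eef_pos: [0.4636, -0.1794, 0.0725]
tcp_rot: [2.001, 1.872, 0.477]
wrist_force: [-1.0, 0.2, 1.0]
gripper_width: -0.003
```

```bash
python3 - <<'E'
from h import *
st()
s=cap("side");crop(s,"s3",210,170,340,300,4.5)
t=cap("top");crop(t,"t3",250,160,380,290,4.5)
E
```

```text
t 3.25 pos [ 0.4636 -0.1794  0.0725] rv [2.001 1.872 0.477] F [-1.   0.2  1. ] g -0.003 j [-0.5  -0.58 -0.7   0.99  0.2  -0.39]
```

View pics/s3.png

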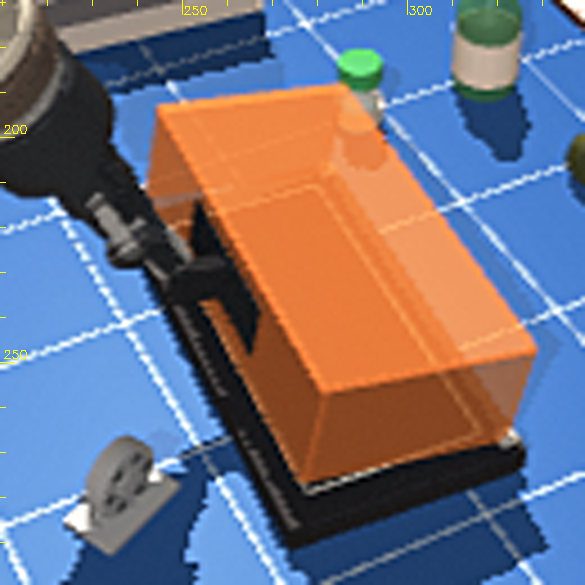

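View pics/t3.png

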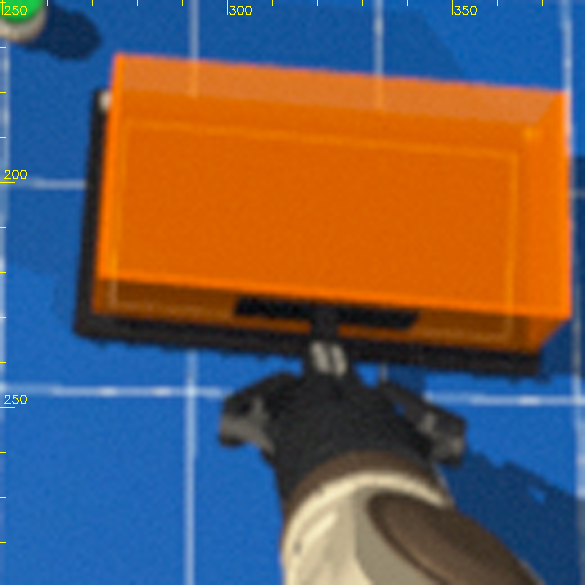

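```bash
python3 - <<'E'
from h import *
s=cap("side");t=cap("top");p,r,_=cur()
B=[.53275,-.1862,.0195,-.066]
for c,n,o,sc,sz in((t,"t4",(280,200),7,(80,60)),(s,"s4",(215,180),7,(80,80))):
    im=cv2.resize(c["frame"][o[1]:o[1]+sz[1],o[0]:o[0]+sz[0],::-1],None,fx=sc,fy=sc,interpolation=cv2.INTER_CUBIC)
    draw(im,c,Tz(hoodpts(TAB,.18),*B),BE,sc,*o,(0,255,255))
    draw(im,c,np.array([p,p-r.apply([0,0,.019]),p-r.apply([0,0,.08])]),[(0,1),(1,2)],sc,*o,(0,255,0))
    draw(im,c,p+r.apply(box(-.008,.008,-.011,.011,-.03,0)),BE,sc,*o,(255,0,255))
    cv2.imwrite(f"pics/{n}.png",im)
E
```

View pics/s4.png

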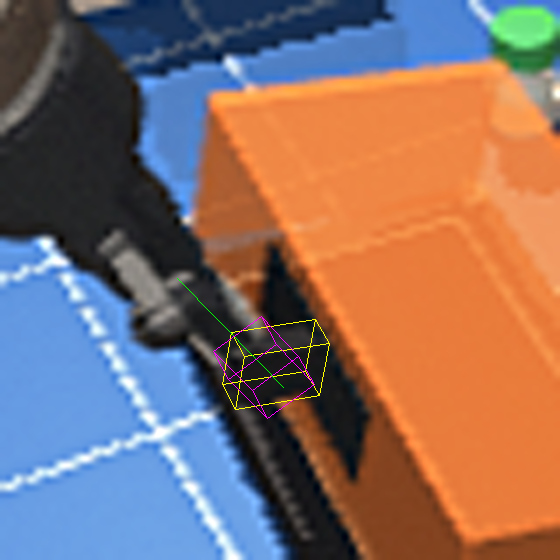

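View pics/t4.png

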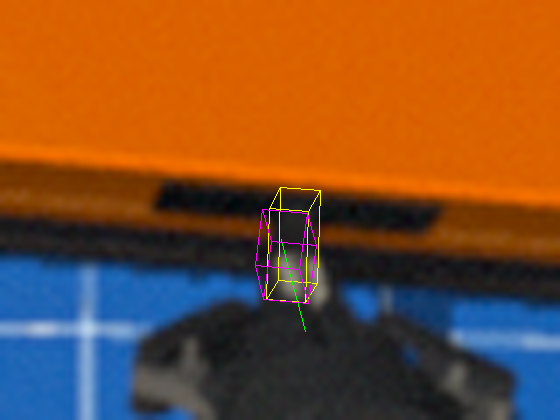

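```bash
python3 - <<'E'
from h import *
t=cap("top");s=cap("side")
for uv in((309.1,236.2),(334.4,238.4)): print(atz(t,uv,.078))
# tips in side s2: -y finger tip (205,290)/4.5
print(tri([(t,(334.4,238.4)),(s,(205/4.5+210-.5,290/4.5+170-.5))]))
st()
# tab triangulation from initial frames: outer end top corners
t["frame"]=np.load("t0.npy");s["frame"]=np.load("s0.npy")
crop(t,"tt0",300,215,345,255,12);crop(s,"ss0",235,205,285,250,12)
E
```

```text
[ 0.45574959 -0.15195287  0.078     ]
[ 0.45151923 -0.21543754  0.078     ]
(array([ 0.44971194, -0.21023217,  0.10844791]), [array([ 0.1, -0.4]), array([-0.4,  0.1])])
t 3.55 pos [ 0.4633 -0.1793  0.0716] rv [2.002 1.873 0.476] F [-3.5 -2.   2.1] g -0.001 j [-0.5  -0.58 -0.7   0.99  0.2  -0.39]
```

View pics/tt0.png

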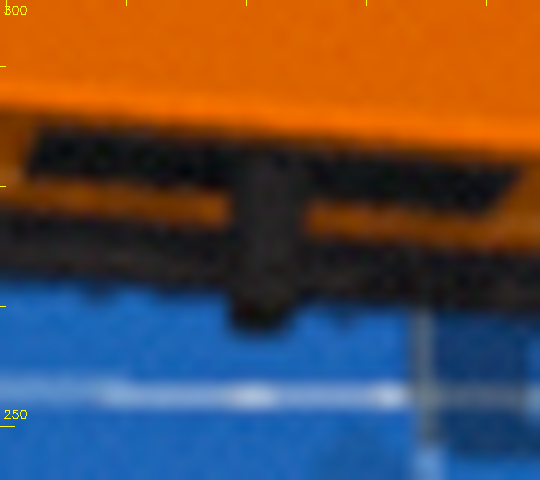

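View pics/ss0.png

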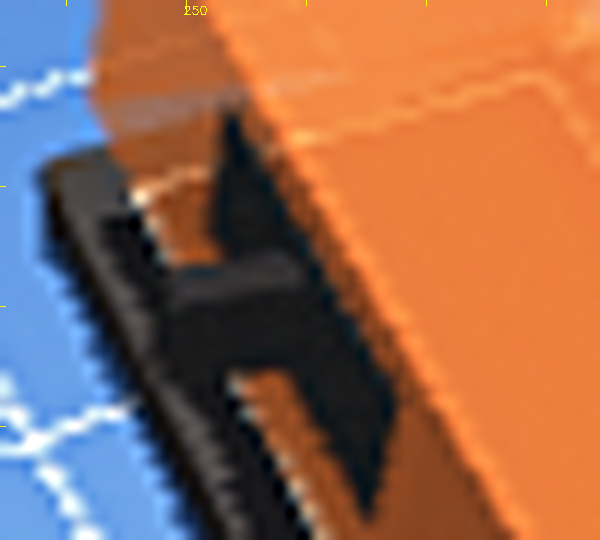

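```bash
python3 - <<'E'
from h import *
t=cap("top");s=cap("side")
f=lambda o,sc,p:np.array(p)/sc+o-.5
for a,b in(((262,300),(167,288)),((262,328),(175,375)),((270,165),(305,265))): print(tri([(t,f((300,215),12,a)),(s,f((235,205),12,b))]))
B=[.53275,-.1862,.0195,-.066]
C=Tz(hoodpts([[-.1,0,.055],[-.1,0,.029],[-.066,0,.055]],.18),*B); print(C)
t["frame"]=np.load("t0.npy");s["frame"]=np.load("s0.npy")
for th in(.18,.25):
  for c,n,o,sc,sz in((t,"tt",(300,215),12,(45,40)),(s,"ss",(235,205),12,(50,45))):
    im=cv2.resize(c["frame"][o[1]:o[1]+sz[1],o[0]:o[0]+sz[0],::-1],None,fx=sc,fy=sc,interpolation=cv2.INTER_CUBIC)
    im=cv2.convertScaleAbs(im,alpha=2.5)
    draw(im,c,Tz(hoodpts(TAB,th),*B),BE,sc,*o,(0,255,255)); cv2.imwrite(f"pics/{n}_{int(th*100)}.png",im)
a=[cv2.imread(f"pics/ss_{k}.png") for k in(18,25)]+[];b=[cv2.imread(f"pics/tt_{k}.png") for k in(18,25)]
cv2.imwrite("pics/cmp.png",cv2.resize(np.vstack([np.hstack(a)[:,:1080],np.hstack(b)]),(600,568)))
E
```

```text
(array([ 0.44605226, -0.17899188,  0.1022353 ]), [array([ 0., -0.]), array([-0.,  0.])])
(array([ 0.44362125, -0.18273517,  0.07967657]), [array([ 0.2, -0.6]), array([-0.6,  0.1])])
(array([ 0.47580373, -0.18200398,  0.09805739]), [array([ 0.2, -0.6]), array([-0.6,  0.2])])
[[ 0.44546902 -0.18043108  0.10333031]
 [ 0.44082438 -0.18012408  0.07775038]
 [ 0.47884687 -0.18263722  0.09724331]]
```

View pics/cmp.png

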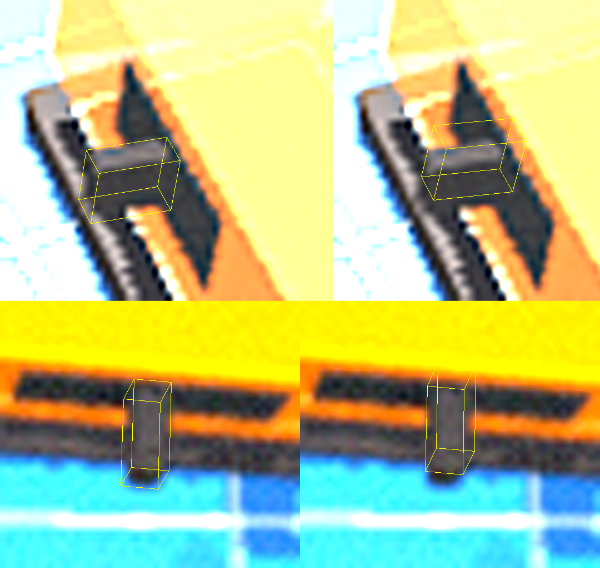

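```bash
python3 - <<'E'
from h import *
t=cap("top");s=cap("side");st()
for c,n,o,sc,sz in((t,"t5",(295,210),10,(55,55)),(s,"s5",(225,195),10,(55,55))):
    im=cv2.resize(c["frame"][o[1]:o[1]+sz[1],o[0]:o[0]+sz[0],::-1],None,fx=sc,fy=sc,interpolation=cv2.INTER_CUBIC)
    cv2.imwrite(f"pics/{n}.png",cv2.convertScaleAbs(im,alpha=2.5))
E
```

```text
t 3.75 pos [ 0.4633 -0.1793  0.0715] rv [2.002 1.873 0.476] F [-4.4 -2.5  2.5] g -0.001 j [-0.5  -0.58 -0.7   0.99  0.2  -0.39]
```

View pics/t5.png

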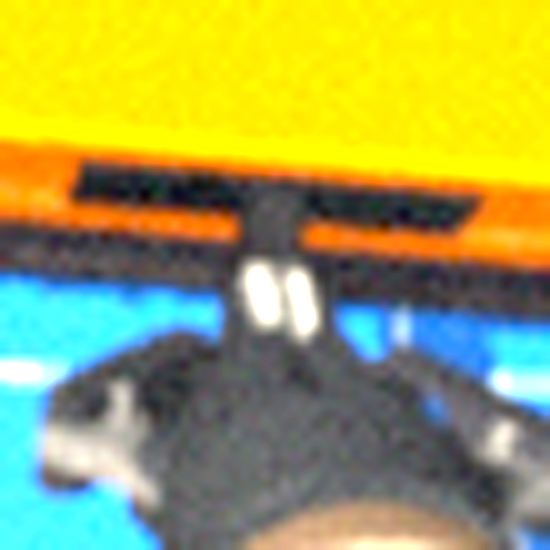

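View pics/s5.png

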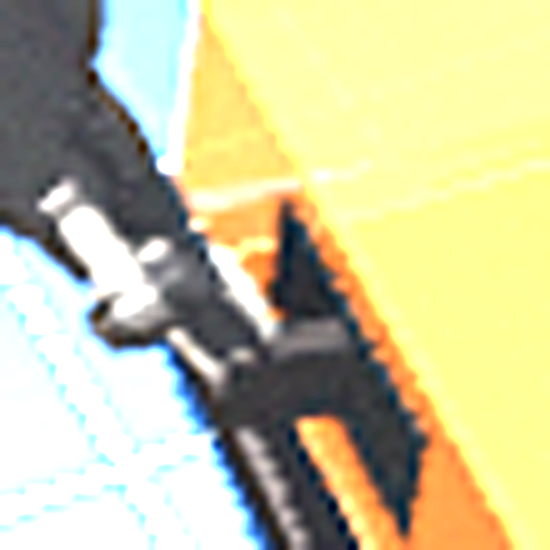

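```bash
python3 - <<'E'
from h import *
t=cap("top");s=cap("side")
for a,b in(((320.7,235.7),(251.5,227.5)),((324,236.3),(247,232)),((324,236.3),(251.5,227.5)),((320.7,235.7),(247,232))): print(tri([(t,a),(s,b)]))
p,r,_=cur()
for d in(0,.019,.03,.04): print(d,p-r.apply([0,0,d]))
E
```

```text
(array([ 0.45542609, -0.17774379,  0.10061933]), [array([-0.,  0.]), array([ 0., -0.])])
(array([ 0.44725909, -0.18455076,  0.09654108]), [array([-0.8,  2.9]), array([ 2.8, -0.7])])
(array([ 0.45303118, -0.18461274,  0.10779122]), [array([-0. ,  0.2]), array([ 0.2, -0. ])])
(array([ 0.44962282, -0.17760711,  0.08916106]), [array([-0.7,  2.8]), array([ 2.6, -0.7])])
0 [ 0.46332622 -0.17929987  0.07149809]
0.019 [ 0.45429985 -0.17873639  0.08820758]
0.03 [ 0.44907405 -0.17841015  0.09788149]
0.04 [ 0.44432333 -0.17811358  0.10667596]
```

Call:
{"fn": "apply_moves", "kwargs": {"targets": [[0,0,0,0,1,-2,-1],[0,0,0,0,2,-4,-1],[0,0,0,0,3.5,-6,-1],[0,0,0,0,5,-9,-1],[0,0,0,0,6,-10.5,-1]]}}

```text
time_s: 4.27
eef_pos: [0.464, -0.1792, 0.0843]
tcp_rot: [2.001, 1.873, 0.477]
wrist_force: [0.3, 0.1, 0.3]
gripper_width: -0.001
```

```bash
python3 - <<'E'
from h import *
t=cap("top");s=cap("side");st()
for c,n,o,sc,sz in((t,"t6",(295,210),10,(55,55)),(s,"s6",(225,195),10,(55,55))):
    im=cv2.resize(c["frame"][o[1]:o[1]+sz[1],o[0]:o[0]+sz[0],::-1],None,fx=sc,fy=sc,interpolation=cv2.INTER_CUBIC)
    cv2.imwrite(f"pics/{n}.png",cv2.convertScaleAbs(im,alpha=2))
E
```

```text
t 4.37 pos [ 0.464  -0.1793  0.0842] rv [2.001 1.873 0.477] F [-0.7 -0.2 -0.3] g 0.002 j [-0.5  -0.58 -0.68  1.01  0.2  -0.39]
```

View pics/s6.png

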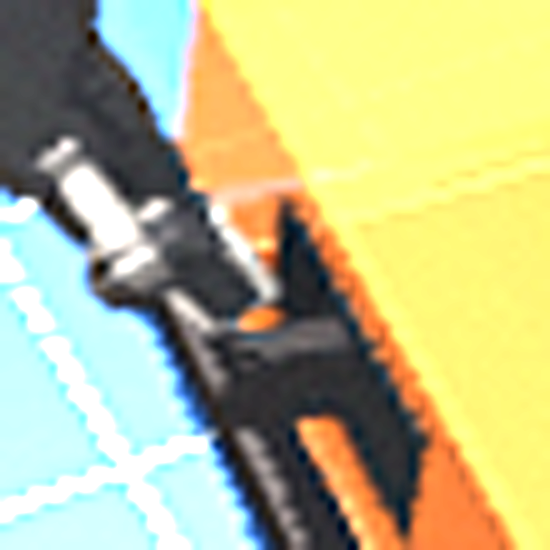

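View pics/t6.png

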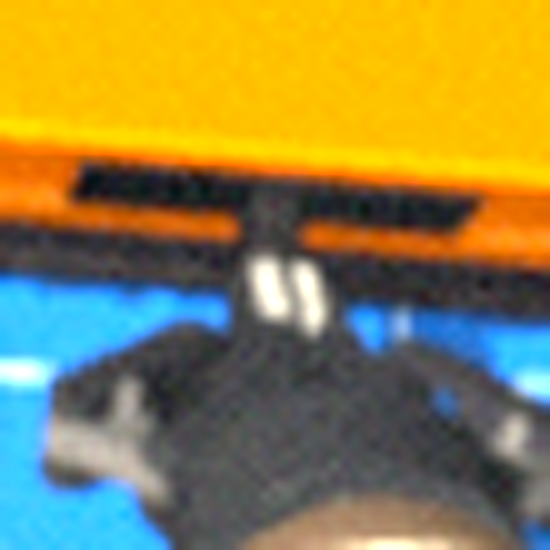

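```bash
python3 - <<'E'
from h import *
t=cap("top");s=cap("side")
print(tri([(t,(323,235.3)),(s,(249.1,225.8))]),tri([(t,(320.7,235)),(s,(252,224.2))]))
p,r,_=cur()
for d in(0,.019,.03,.04): print(d,p-r.apply([0,0,d]))
print(r.as_matrix().round(3))
# same check with initial frames
crop(dict(frame=np.load("s0.npy")),"g0",60,30,140,120,7)
crop(dict(frame=np.load("t0.npy")),"g0t",0,300,60,384,7)
print(proj(s,[.22705,.50064,.19456]),proj(t,[.22705,.50064,.19456]))
E
```

```text
(array([ 0.45178438, -0.18063353,  0.11210026]), [array([-0.4,  1.5]), array([ 1.4, -0.4])]) (array([ 0.45696933, -0.17651497,  0.11048284]), [array([ 0.1, -0.3]), array([-0.3,  0.1])])
0 [ 0.46374629 -0.17922002  0.08361902]
0.019 [ 0.45471592 -0.17866222  0.10032654]
0.03 [ 0.44948781 -0.17833929  0.10999932]
0.04 [ 0.44473498 -0.17804572  0.11879275]
[[ 0.066  0.877  0.475]
 [ 0.998 -0.059 -0.029]
 [ 0.002  0.476 -0.879]]
[[110.45980877 107.81016277]] [[ 15.29945941 330.54170571]]
```

View pics/g0.png

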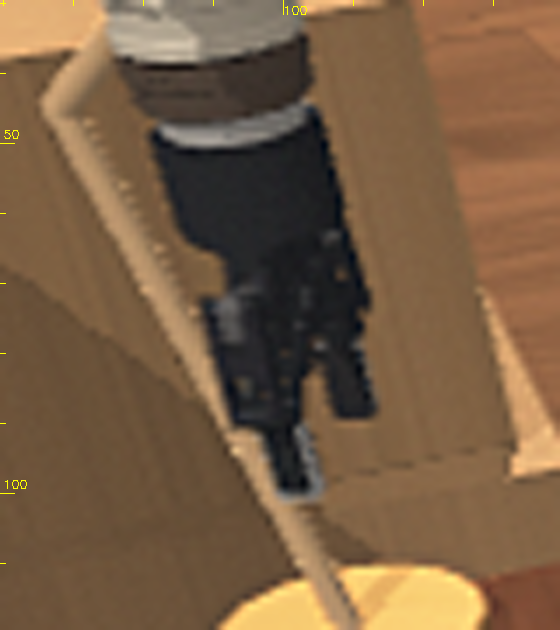

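```bash
python3 - <<'E'
from h import *
p,r,_=cur()
plan([(p-r.apply([0,0,.05]),r,-1),([.37,-.09,.08],rot(PSI),-1)],vmax=25)
E
```

```text
[[0.0, 0.0, 0.0, 0.0, 0.0, -25.0, -1], [0.0, 0.0, 0.0, 0.0, 0.0, -50.0, -1], [0.099, 0.0, 0.0, 16.6, -17.8, -48.8, -1], [0.199, -0.001, 0.0, 33.1, -35.7, -47.6, -1], [0.298, -0.001, 0.0, 49.7, -53.5, -46.4, -1]]
[[0.099, -0.001, 0.0, 16.6, -16.7, 6.4, -1], [0.198, -0.001, 0.0, 33.2, -33.4, 12.8, -1], [0.198, -0.001, 0.0, 33.2, -33.4, 12.8, -1], [0.198, -0.001, 0.0, 33.2, -33.4, 12.8, -1], [0.198, -0.001, 0.0, 33.2, -33.4, 12.8, -1]]
```

Call:
{"fn": "apply_moves", "kwargs": {"targets": [[0,0,0,0,0,-25,-1],[0,0,0,0,0,-50,-1],[0.1,0,0,17,-18,-49,-1],[0.2,0,0,33,-36,-48,-1],[0.3,0,0,50,-53,-46,-1]]}}

```text
time_s: 4.88
eef_pos: [0.398, -0.1251, 0.1003]
tcp_rot: [2.186, 2.044, 0.2]
wrist_force: [0.1, -0.0, -0.3]
gripper_width: -0.002
```

Call:
{"fn": "apply_moves", "kwargs": {"targets": [[0.1,0,0,17,-17,6,-1],[0.198,0,0,33,-33,13,-1],[0.198,0,0,33,-33,13,-1],[0.198,0,0,33,-33,13,-1],[0.198,0,0,33,-33,13,-1]]}}

```text
time_s: 5.3
eef_pos: [0.3714, -0.0902, 0.0798]
tcp_rot: [-2.292, -2.147, -0.002]
wrist_force: [-0.1, 0.3, 0.8]
gripper_width: 0.004
```

```bash
python3 - <<'E'
from h import *
t=cap("top");s=cap("side");st();p,r,_=cur();print(r.as_matrix().round(3))
a=proj(t,p)[0];b=proj(s,p)[0];print(a,b)
ax,ay=(a-30).astype(int);bx,by=(b-[30,40]).astype(int)
crop(t,"t7",ax,ay,ax+60,ay+60,8);crop(s,"s7",bx,by,bx+60,by+60,8)
E
```

```text
t 5.4 pos [ 0.3712 -0.0905  0.0804] rv [-2.294 -2.146 -0.003] F [0.1 0.1 0.1] g 0.003 j [-0.24 -0.33 -0.43  1.48  0.   -0.17]
[[ 0.067  0.998  0.001]
 [ 0.998 -0.067  0.002]
 [ 0.002  0.001 -1.   ]]
[284.52695159 269.78445872] [210.34764927 222.69031058]
```

View pics/s7.png

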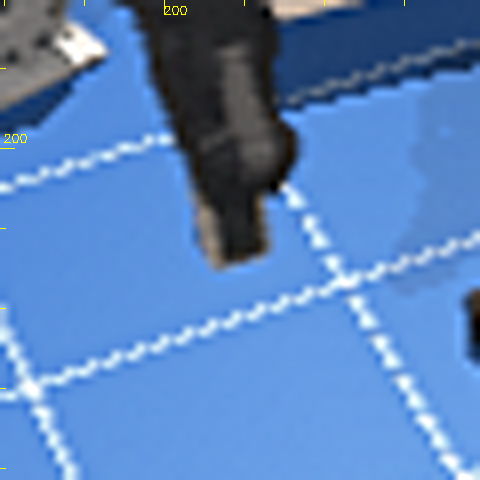

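Call:
{"fn": "apply_moves", "kwargs": {"targets": [[0,0,0,0,0,20,-1],[0,0,0,0,0,40,-1],[0,0,0,0,0,55,-1],[0,0,0,0,0,68,-1],[0,0,0,0,0,72,-1]]}}

```text
time_s: 5.82
eef_pos: [0.3701, -0.0902, 0.0067]
tcp_rot: [-2.293, -2.144, -0.001]
wrist_force: [-0.3, -0.2, 0.5]
gripper_width: -0.0
```

Call:
{"fn": "apply_moves", "kwargs": {"targets": [[0,0,0,0,0,1,-1],[0,0,0,0,0,2,-1],[0,0,0,0,0,3,-1],[0,0,0,0,0,4,-1],[0,0,0,0,0,5,-1]]}}

```text
time_s: 6.23
eef_pos: [0.3714, -0.0899, 0.0034]
tcp_rot: [-2.292, -2.146, -0.002]
wrist_force: [0.0, 0.3, -1.5]
gripper_width: 0.002
```

```bash
python3 - <<'E'
from h import *
s=cap("side");st();crop(s,"s8",180,182,240,242,8)
E
```

```text
t 6.28 pos [ 0.3712 -0.0899  0.003 ] rv [-2.292e+00 -2.146e+00 -1.000e-03] F [0.1 0.1 0.2] g 0.003 j [-0.24 -0.31 -0.56  1.33  0.   -0.17]
```

View pics/s8.png

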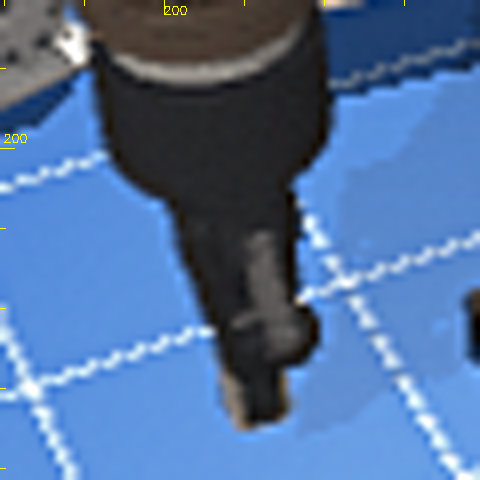

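Call:
{"fn": "apply_moves", "kwargs": {"targets": [[0,0,0,0,0,3,-1],[0,0,0,0,0,6,-1],[0,0,0,0,0,9,-1],[0,0,0,0,0,12,-1],[0,0,0,0,0,15,-1]]}}

```text
time_s: 6.7
eef_pos: [0.3708, -0.0897, -0.0126]
tcp_rot: [-2.291, -2.145, -0.0]
wrist_force: [0.8, -0.1, -0.5]
gripper_width: 0.001
```

Call:
{"fn": "apply_moves", "kwargs": {"targets": [[0,0,0,0,0,1,-1],[0,0,0,0,0,2,-1],[0,0,0,0,0,3,-1],[0,0,0,0,0,4,-1],[0,0,0,0,0,5,-1]]}}

```text
time_s: 7.12
eef_pos: [0.371, -0.0897, -0.0172]
tcp_rot: [-2.291, -2.145, -0.001]
wrist_force: [-0.6, 0.3, -0.6]
gripper_width: -0.003
```

Call:
{"fn": "apply_moves", "kwargs": {"targets": [[0,0,0,0,0,1,-1],[0,0,0,0,0,2,-1],[0,0,0,0,0,3,-1],[0,0,0,0,0,4,-1],[0,0,0,0,0,4,-1]]}}

```text
time_s: 7.53
eef_pos: [0.3708, -0.0897, -0.0214]
tcp_rot: [-2.291, -2.145, -0.0]
wrist_force: [-0.2, 0.9, 0.2]
gripper_width: -0.004
```

Call:
{"fn": "apply_moves", "kwargs": {"targets": [[0,0,0,0,0,1,-1],[0,0,0,0,0,2,-1],[0,0,0,0,0,3,-1],[0,0,0,0,0,4,-1],[0,0,0,0,0,4,-1]]}}

```text
time_s: 7.95
eef_pos: [0.3708, -0.0897, -0.0254]
tcp_rot: [-2.291, -2.145, -0.0]
wrist_force: [0.6, -0.1, -0.7]
gripper_width: -0.001
```

Call:
{"fn": "apply_moves", "kwargs": {"targets": [[0,0,0,0,0,1,-1],[0,0,0,0,0,2,-1],[0,0,0,0,0,3,-1],[0,0,0,0,0,3,-1],[0,0,0,0,0,3,-1]]}}

```text
time_s: 8.37
eef_pos: [0.3708, -0.0897, -0.0282]
tcp_rot: [-2.291, -2.145, -0.001]
wrist_force: [-0.2, 0.3, 0.1]
gripper_width: -0.002
```

Call:
{"fn": "apply_moves", "kwargs": {"targets": [[0,0,0,0,0,1,-1],[0,0,0,0,0,2,-1],[0,0,0,0,0,3,-1],[0,0,0,0,0,3,-1],[0,0,0,0,0,3,-1]]}}

```text
time_s: 8.78
eef_pos: [0.3708, -0.0897, -0.0313]
tcp_rot: [-2.291, -2.145, -0.001]
wrist_force: [0.4, -0.5, -0.1]
gripper_width: 0.001
```

```bash
python3 - <<'E'
from h import *
s=cap("side");st();crop(s,"s9",180,192,240,252,8)
p,r,_=cur()
print(proj(s,p),[proj(s,p-r.apply([0,0,d])).round(1) for d in(.03,.035)])
E
```

```text
t 8.83 pos [ 0.3709 -0.0897 -0.0312] rv [-2.291e+00 -2.145e+00 -1.000e-03] F [ 0.2 -0.5 -0.1] g 0.004 j [-0.24 -0.29 -0.61  1.25  0.   -0.17]
[[214.16851356 250.46417138]] [array([[213.2, 243.3]]), array([[213. , 242.1]])]
```

View pics/s9.png

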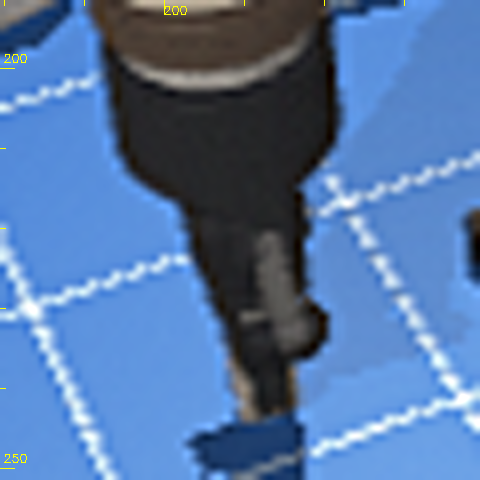

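Call:
{"fn": "apply_moves", "kwargs": {"targets": [[0,0,0,0,0,1,-1],[0,0,0,0,0,2,-1],[0,0,0,0,0,3,-1],[0,0,0,0,0,3,-1],[0,0,0,0,0,3,-1]]}}

```text
time_s: 9.25
eef_pos: [0.3708, -0.0897, -0.0343]
tcp_rot: [-2.291, -2.145, -0.0]
wrist_force: [0.6, -0.3, 0.2]
gripper_width: 0.005
```

Call:
{"fn": "apply_moves", "kwargs": {"targets": [[0,0,0,0,0,1,-1],[0,0,0,0,0,1,-1],[0,0,0,0,0,2,-1],[0,0,0,0,0,2,-1],[0,0,0,0,0,2,-1]]}}

```text
time_s: 9.67
eef_pos: [0.371, -0.0897, -0.036]
tcp_rot: [-2.292, -2.145, -0.001]
wrist_force: [-1.5, -1.1, 4.4]
gripper_width: 0.003
```

```bash
cat >> h.py <<'E'
DT=.0355
def tcpfor(g,r,d=.019+DT): return np.array(g)+r.apply([0,0,d])
E
python3 - <<'E'
from h import *
r=rot(PSI,.5); g=tabpt(.18,.156); tc=tcpfor(g,r); print(g,tc)
p,rr,_=cur()
plan([([p[0],p[1],.04],rr,.3),(tc-r.apply([0,0,.06]),r,.3),(tc-r.apply([0,0,.0]),r,.3,20)],vmax=30)
E
```

```text
[ 0.45285741 -0.18087361  0.08875005] [ 0.47892922 -0.18259685  0.0409218 ]
[[0.0, 0.0, 0.0, 0.1, 0.0, -25.3, 0.3], [0.0, 0.0, 0.0, 0.1, -0.1, -50.6, 0.3], [0.0, 0.0, 0.0, 0.2, -0.1, -76.0, 0.3], [-0.1, 0.0, 0.0, -16.9, 16.9, -86.7, 0.3], [-0.201, -0.001, 0.0, -34.0, 33.9, -97.5, 0.3]]
[[-0.1, 0.0, 0.0, -17.1, 18.8, -7.2, 0.3], [-0.2, -0.001, 0.0, -34.2, 37.6, -14.3, 0.3], [-0.3, -0.001, 0.0, -51.3, 56.4, -21.5, 0.3], [-0.3, -0.001, 0.0, -51.3, 62.3, -2.4, 0.3], [-0.3, -0.001, 0.0, -51.4, 68.2, 16.8, 0.3]]
[[0.0, 0.0, 0.0, 0.0, 0.1, 20.0, 0.3], [0.0, 0.0, 0.0, 0.0, 0.1, 20.0, 0.3], [0.0, 0.0, 0.0, 0.0, 0.1, 20.0, 0.3], [0.0, 0.0, 0.0, 0.0, 0.1, 20.0, 0.3], [0.0, 0.0, 0.0, 0.0, 0.1, 20.0, 0.3]]
```

Call:
{"fn": "apply_moves", "kwargs": {"targets": [[0,0,0,0,0,-25,0.3],[0,0,0,0,0,-51,0.3],[0,0,0,0,0,-76,0.3],[-0.1,0,0,-17,17,-87,0.3],[-0.2,0,0,-34,34,-98,0.3]]}}

```text
time_s: 10.08
eef_pos: [0.4045, -0.1264, 0.0634]
tcp_rot: [2.178, 2.044, 0.209]
wrist_force: [-0.1, 0.3, -0.6]
gripper_width: 0.647
```

Call:
{"fn": "apply_moves", "kwargs": {"targets": [[-0.1,0,0,-17,19,-7,0.3],[-0.2,0,0,-34,38,-14,0.3],[-0.3,0,0,-51,56,-22,0.3],[-0.3,0,0,-51,62,-3,0.3],[-0.3,0,0,-51,68,16,0.3]]}}

```text
time_s: 10.5
eef_pos: [0.4694, -0.1834, 0.0607]
tcp_rot: [1.999, 1.866, 0.48]
wrist_force: [0.2, 0.7, -0.6]
gripper_width: 0.649
```

Call:
{"fn": "apply_moves", "kwargs": {"targets": [[0,0,0,0,0,10,0.3],[0,0,0,0,0,20,0.3],[0,0,0,0,0,20,0.3],[0,0,0,0,0,20,0.3],[0,0,0,0,0,20,0.3]]}}

```text
time_s: 10.92
eef_pos: [0.4788, -0.182, 0.0424]
tcp_rot: [2.0, 1.872, 0.479]
wrist_force: [-0.3, -0.0, -0.0]
gripper_width: 0.649
```

```bash
python3 - <<'E'
from h import *
t=cap("top");s=cap("side");st()
r=rot(PSI,.5); g=tabpt(.18,.156); print(tcpfor(g,r))
for c,n,o,sc,sz in((t,"t10",(295,210),10,(55,55)),(s,"s10",(225,195),10,(55,55))):
    im=cv2.resize(c["frame"][o[1]:o[1]+sz[1],o[0]:o[0]+sz[0],::-1],None,fx=sc,fy=sc,interpolation=cv2.INTER_CUBIC)
    cv2.imwrite(f"pics/{n}.png",cv2.convertScaleAbs(im,alpha=2))
E
```

```text
t 11.02 pos [ 0.4789 -0.1822  0.0427] rv [1.999 1.872 0.479] F [ 0.1 -0.5  0.8] g 0.652 j [-0.49 -0.53 -0.73  0.91  0.2  -0.37]
[ 0.47892922 -0.18259685  0.0409218 ]
```

View pics/s10.png

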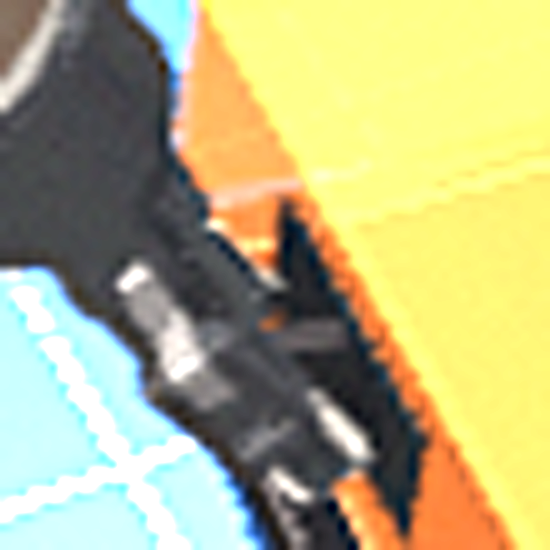

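View pics/t10.png

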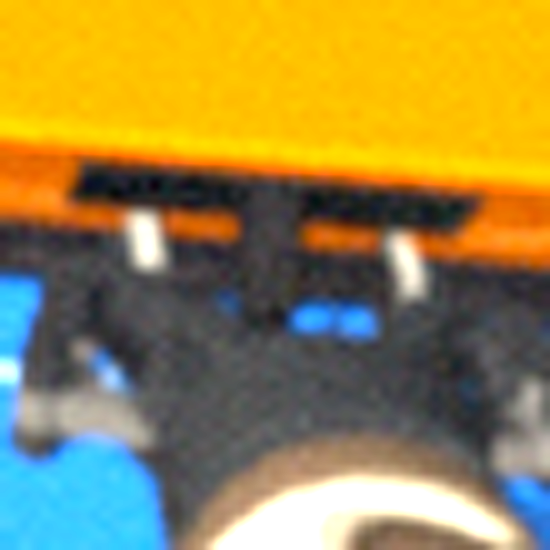

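Now the fingers straddle the tab (top view: fingers at x≈145 and 405 of the crop, the tab centred at 272). Close.

Call:
{"fn": "apply_moves", "kwargs": {"targets": [[0,0,0,0,0,0,-1],[0,0,0,0,0,0,-1],[0,0,0,0,0,0,-1],[0,0,0,0,0,0,-1],[0,0,0,0,0,0,-1]]}}

```text
time_s: 11.43
eef_pos: [0.4784, -0.1823, 0.0419]
tcp_rot: [2.0, 1.872, 0.478]
wrist_force: [-4.5, 0.4, 3.1]
gripper_width: 0.155
```

```bash
python3 - <<'E'
from h import *
st()
p,r,_=cur(); R0=r
# arc: grasp starts at current actual grasp
w=[]
g0=p-r.apply([0,0,.0545]); q=g0-HINGE; bx=np.array([np.cos(PSI),np.sin(PSI),0])
rx=q@bx; print("rel hinge",rx,q[2],q@[-bx[1],bx[0],0]); lat=q-bx*rx-[0,0,q[2]]
th0=.18
for k in range(1,31):
    d=1.42*k/30; x=rx*np.cos(d)+q[2]*np.sin(d); z=-rx*np.sin(d)+q[2]*np.cos(d)
    tilt=.5-.5*k/30
    rr=rot(PSI,tilt); w.append((tcpfor(HINGE+lat+bx*x+[0,0,z],rr),rr,-1))
print(w[-1][0])
plan(w)
E
```

```text
t 11.43 pos [ 0.4784 -0.1823  0.0419] rv [2.    1.872 0.478] F [-4.5  0.4  3.1] g 0.155 j [-0.49 -0.53 -0.73  0.91  0.2  -0.37]
rel hinge -0.14639848685205367 0.07028472748202579 0.00019213144888190607
[ 0.6459036  -0.19344064  0.12029568]
[[0.015, -0.002, -0.001, -0.1, 5.5, -4.4, -1], [0.032, -0.002, -0.001, -0.1, 11.2, -8.4, -1], [0.048, -0.002, -0.001, -0.1, 17.0, -12.2, -1], [0.065, -0.002, -0.001, 0.0, 22.9, -15.6, -1], [0.082, -0.002, -0.001, 0.0, 29.1, -18.8, -1]]
[[0.016, 0.0, 0.0, 0.0, 6.0, -3.3, -1], [0.033, 0.0, 0.0, 0.0, 12.2, -6.3, -1], [0.05, 0.0, 0.0, 0.0, 18.5, -9.0, -1], [0.066, 0.0, 0.0, 0.0, 24.9, -11.4, -1], [0.083, 0.0, 0.0, 0.0, 31.4, -13.4, -1]]
[[0.017, 0.0, 0.0, 0.0, 6.5, -2.2, -1], [0.033, 0.0, 0.0, 0.0, 13.0, -4.1, -1], [0.05, 0.0, 0.0, 0.0, 19.7, -5.7, -1], [0.067, 0.0, 0.0, 0.0, 26.4, -6.9, -1], [0.083, 0.0, 0.0, 0.0, 33.1, -7.7, -1]]
[[0.017, 0.0, 0.0, 0.0, 6.7, -1.1, -1], [0.034, 0.0, 0.0, 0.0, 13.4, -1.8, -1], [0.05, 0.0, 0.0, 0.0, 20.2, -2.2, -1], [0.067, 0.0, 0.0, 0.0, 27.0, -2.3, -1], [0.084, 0.0, 0.0, 0.0, 33.8, -1.9, -1]]
[[0.016, 0.0, 0.0, 0.0, 6.7, 0.1, -1], [0.033, 0.0, 0.0, 0.0, 13.5, 0.5, -1], [0.05, 0.0, 0.0, 0.0, 20.2, 1.3, -1], [0.066, 0.0, 0.0, 0.0, 26.9, 2.4, -1], [0.083, 0.0, 0.0, 0.0, 33.5, 3.9, -1]]
[[0.017, 0.0, 0.0, 0.0, 6.7, 1.3, -1], [0.033, 0.0, 0.0, 0.0, 13.3, 2.9, -1], [0.05, 0.0, 0.0, 0.0, 19.8, 4.8, -1], [0.067, 0.0, 0.0, 0.0, 26.3, 7.1, -1], [0.083, 0.0, 0.0, 0.0, 32.6, 9.7, -1]]
```

Call:
{"fn": "apply_moves", "kwargs": {"targets": [[0.015,0,0,0,5.5,-4.5,-1],[0.032,0,0,0,11,-8.5,-1],[0.048,0,0,0,17,-12,-1],[0.065,0,0,0,23,-15.5,-1],[0.082,0,0,0,29,-19,-1]]}}

```text
time_s: 11.85
eef_pos: [0.493, -0.1832, 0.0699]
tcp_rot: [2.057, 1.923, 0.403]
wrist_force: [2.0, -3.6, -11.5]
gripper_width: 0.156
```

```bash
python3 - <<'E'
from h import *
st(); s=cap("side");crop(s,"s11",200,150,340,290,4)
E
```

```text
t 11.85 pos [ 0.493  -0.1832  0.0699] rv [2.057 1.923 0.403] F [  2.   -3.6 -11.5] g 0.156 j [-0.45 -0.41 -0.57  1.03  0.15 -0.35]
```

View pics/s11.png

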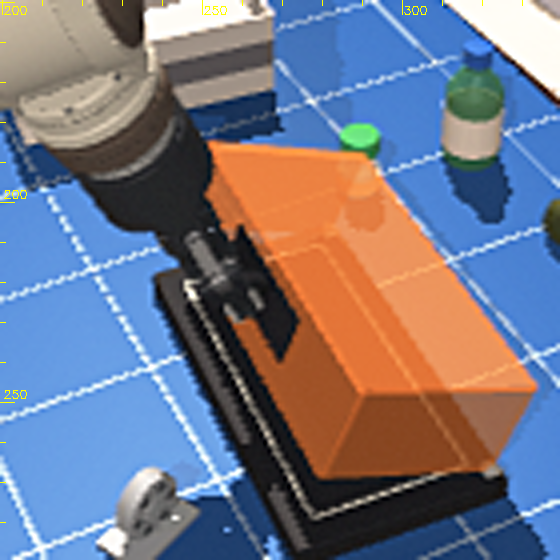

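Hood is rising with the grip. Continue.

Call:
{"fn": "apply_moves", "kwargs": {"targets": [[0.016,0,0,0,6,-3.5,-1],[0.033,0,0,0,12,-6.5,-1],[0.05,0,0,0,18.5,-9,-1],[0.066,0,0,0,25,-11.5,-1],[0.083,0,0,0,31.5,-13.5,-1]]}}

```text
time_s: 12.32
eef_pos: [0.5165, -0.1848, 0.0955]
tcp_rot: [2.108, 1.971, 0.329]
wrist_force: [-4.4, -2.3, -6.0]
gripper_width: 0.153
```

Call:
{"fn": "apply_moves", "kwargs": {"targets": [[0.017,0,0,0,6.5,-2,-1],[0.033,0,0,0,13,-4,-1],[0.05,0,0,0,19.5,-5.5,-1],[0.067,0,0,0,26.5,-7,-1],[0.083,0,0,0,33,-7.5,-1]]}}

```text
time_s: 12.73
eef_pos: [0.5455, -0.1868, 0.114]
tcp_rot: [2.157, 2.017, 0.252]
wrist_force: [-7.8, -0.7, -0.2]
gripper_width: 0.155
```

Call:
{"fn": "apply_moves", "kwargs": {"targets": [[0.017,0,0,0,6.5,-1,-1],[0.034,0,0,0,13.5,-2,-1],[0.05,0,0,0,20,-2,-1],[0.067,0,0,0,27,-2,-1],[0.084,0,0,0,34,-2,-1]]}}

```text
time_s: 13.15
eef_pos: [0.578, -0.189, 0.1245]
tcp_rot: [2.205, 2.063, 0.17]
wrist_force: [-4.8, -1.1, -3.3]
gripper_width: 0.151
```

Call:
{"fn": "apply_moves", "kwargs": {"targets": [[0.016,0,0,0,6.5,0,-1],[0.033,0,0,0,13.5,0.5,-1],[0.05,0,0,0,20,1.5,-1],[0.066,0,0,0,27,2.5,-1],[0.083,0,0,0,33.5,4,-1]]}}

```text
time_s: 13.57
eef_pos: [0.612, -0.1913, 0.1263]
tcp_rot: [2.251, 2.107, 0.087]
wrist_force: [-4.6, -1.3, -1.1]
gripper_width: 0.15
```

```bash
python3 - <<'E'
from h import *
st(); s=cap("side");crop(s,"s12",200,120,340,290,3.5)
p,r,_=cur();print((r.inv()*rot(PSI,.08)).as_rotvec())
E
```

```text
t 13.57 pos [ 0.612  -0.1913  0.1263] rv [2.251 2.107 0.087] F [-4.6 -1.3 -1.1] g 0.15 j [-0.31  0.21  0.17  1.46  0.02 -0.25]
[ 0.00035575 -0.00200777 -0.00018753]
```

View pics/s12.png

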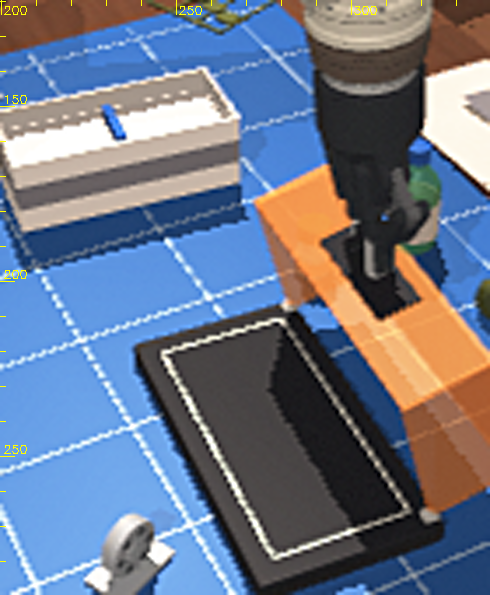

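Call:
{"fn": "apply_moves", "kwargs": {"targets": [[0.017,0,0,0,6.5,1,-1],[0.033,0,0,0,13,3,-1],[0.05,0,0,0,20,5,-1],[0.067,0,0,0,26,7,-1],[0.083,0,0,0,33,10,-1]]}}

```text
time_s: 14.03
eef_pos: [0.6456, -0.1936, 0.1195]
tcp_rot: [-2.291, -2.145, 0.0]
wrist_force: [-5.1, -1.6, 3.0]
gripper_width: 0.145
```

Call:
{"fn": "apply_moves", "kwargs": {"targets": [[0,0,0,0,2,0.5,-1],[0,0,0,0,4,1,-1],[0,0,0,0,4,1,-1],[0,0,0,0,4,1,-1],[0,0,0,0,4,1,-1]]}}

```text
time_s: 14.45
eef_pos: [0.6499, -0.1939, 0.1182]
tcp_rot: [-2.292, -2.146, -0.002]
wrist_force: [-1.7, -3.3, -7.6]
gripper_width: 0.152
```

```bash
python3 - <<'E'
from h import *
s=cap("side");t=cap("top")
B=[.53275,-.1862,.0195,-.066]
for c,n,o,sc,sz in((s,"s13",(220,120),4,(140,150)),(t,"t13",(255,130),4,(140,120))):
    im=cv2.resize(c["frame"][o[1]:o[1]+sz[1],o[0]:o[0]+sz[0],::-1],None,fx=sc,fy=sc,interpolation=cv2.INTER_CUBIC)
    draw(im,c,Tz(hoodpts(HB,1.6),*B),BE,sc,*o,(0,255,0));draw(im,c,Tz(hoodpts(HB,1.5),*B),BE,sc,*o,(255,255,0))
    draw(im,c,Tz(box(-.055,.055,-.117,.117,0,0),*B),BE,sc,*o,(255,0,255));draw(im,c,Tz(BB,*B),BE,sc,*o,(255,0,255))
    cv2.imwrite(f"pics/{n}.png",im)
E
```

```text
(no output)
```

View pics/s13.png

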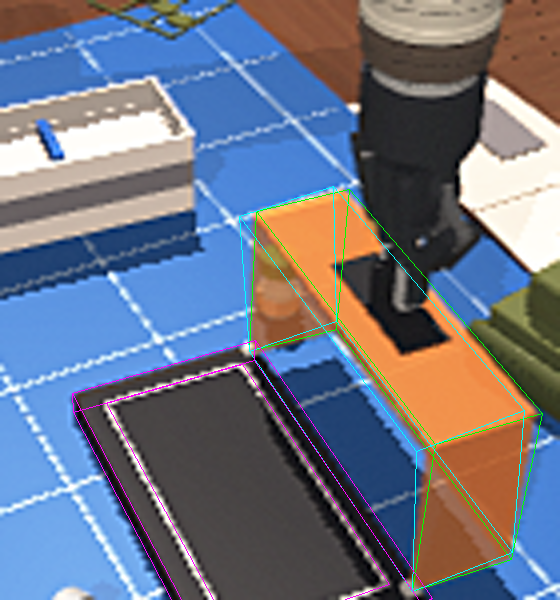

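View pics/t13.png

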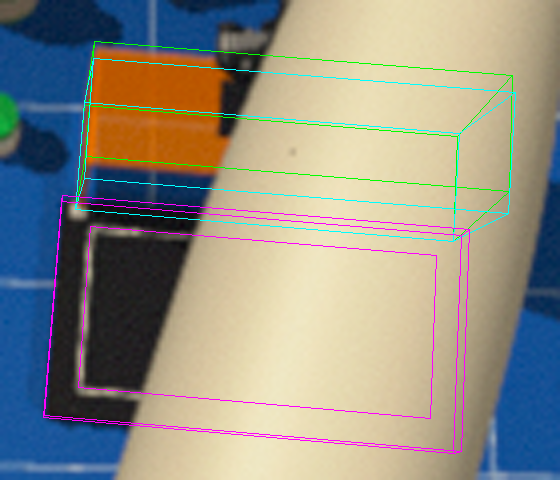

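Call:
{"fn": "apply_moves", "kwargs": {"targets": [[0,0,0,0,2,0.5,-1],[0,0,0,0,4,1,-1],[0,0,0,0,6,2,-1],[0,0,0,0,6,2,-1],[0,0,0,0,6,2,-1]]}}

```text
time_s: 14.97
eef_pos: [0.6537, -0.1941, 0.1169]
tcp_rot: [-2.291, -2.143, 0.003]
wrist_force: [-16.3, -2.1, -1.1]
gripper_width: 0.152
```

Call:
{"fn": "apply_moves", "kwargs": {"targets": [[0,0,0,0,-1,0,0],[0,0,0,0,-1,0,0],[0,0,0,0,-1,0,0],[0,0,0,0,-1,-20,0],[0,0,0,0,-1,-50,0]]}}

```text
time_s: 15.38
eef_pos: [0.6548, -0.1933, 0.1651]
tcp_rot: [-2.289, -2.144, -0.001]
wrist_force: [0.5, 0.5, 1.0]
gripper_width: 0.501
```

```bash
python3 - <<'E'
from h import *
st();p,r,_=cur()
plan([([.60,-.19,.17],rot(PSI),0),([.50,-.05,.17],rot(PSI),0),([.42,.06,.17],rot(PSI),0)])
E
```

```text
t 15.38 pos [ 0.6548 -0.1933  0.1651] rv [-2.289e+00 -2.144e+00 -1.000e-03] F [0.5 0.5 1. ] g 0.501 j [-0.29  0.42  0.52  1.67  0.   -0.22]
[[-0.002, -0.002, 0.0, -0.1, -27.5, -2.4, 0], [-0.003, -0.004, 0.001, -0.2, -54.9, -4.8, 0], [-0.003, -0.004, 0.001, 26.4, -76.7, -4.6, 0], [-0.003, -0.004, 0.001, 53.0, -98.5, -4.4, 0], [-0.003, -0.004, 0.001, 79.7, -120.3, -4.3, 0]]
[[0.0, 0.0, 0.0, 26.6, -21.8, 0.0, 0], [0.0, 0.0, 0.0, 53.2, -43.6, 0.0, 0], [0.0, 0.0, 0.0, 79.3, -65.4, 0.0, 0], [0.0, 0.0, 0.0, 105.4, -87.2, 0.0, 0], [0.0, 0.0, 0.0, 131.5, -109.0, 0.0, 0]]
[[0.0, 0.0, 0.0, 26.1, -21.8, 0.0, 0], [0.0, 0.0, 0.0, 26.1, -21.8, 0.0, 0], [0.0, 0.0, 0.0, 26.1, -21.8, 0.0, 0], [0.0, 0.0, 0.0, 26.1, -21.8, 0.0, 0], [0.0, 0.0, 0.0, 26.1, -21.8, 0.0, 0]]
```

Call:
{"fn": "apply_moves", "kwargs": {"targets": [[0,0,0,0,-27,-2,0],[0,0,0,0,-55,-5,0],[0,0,0,26,-77,-5,0],[0,0,0,53,-98,-5,0],[0,0,0,80,-120,-5,0]]}}

```text
time_s: 15.8
eef_pos: [0.5406, -0.1056, 0.1728]
tcp_rot: [2.294, 2.146, 0.006]
wrist_force: [0.9, 0.7, 0.7]
gripper_width: 0.501
```

```bash
python3 - <<'E'
from h import *
st();t=cap("top");cv2.imwrite("pics/t14.png",t["frame"][:,:,::-1])
rt=rot(-1.671)
print((cur()[1].inv()*rt).as_rotvec())
plan([([.49,.0,.13],rot(-.5),0),([.5543,.2015,.10],rt,0)])
E
```

```text
t 15.8 pos [ 0.5406 -0.1056  0.1728] rv [2.294 2.146 0.006] F [0.9 0.7 0.7] g 0.501 j [-0.19  0.08  0.12  1.61  0.   -0.13]
[-0.00265171 -0.00416262  1.60646335]
[[0.0, -0.001, 0.109, 24.5, -13.5, 11.0, 0], [0.0, -0.002, 0.218, 49.0, -27.0, 22.0, 0], [0.0, -0.003, 0.327, 73.5, -40.5, 32.9, 0], [0.0, -0.004, 0.435, 97.9, -54.0, 43.9, 0], [0.0, -0.004, 0.542, 116.6, -49.4, 46.7, 0]]
[[0.0, 0.0, 0.106, 18.4, -5.6, 2.8, 0], [0.0, 0.0, 0.213, 36.8, -11.2, 5.5, 0], [0.0, 0.0, 0.319, 55.1, -16.9, 8.3, 0], [0.0, 0.0, 0.426, 73.5, -22.5, 11.0, 0], [0.0, 0.0, 0.532, 91.9, -28.2, 13.7, 0]]
[[0.0, 0.0, 0.107, 13.0, -14.2, 2.8, 0], [0.0, 0.0, 0.213, 26.0, -28.3, 5.5, 0], [0.0, 0.0, 0.32, 39.0, -42.5, 8.2, 0], [0.0, 0.0, 0.426, 51.9, -56.7, 11.0, 0], [0.0, 0.0, 0.532, 64.9, -70.9, 13.7, 0]]
```

View pics/t14.png

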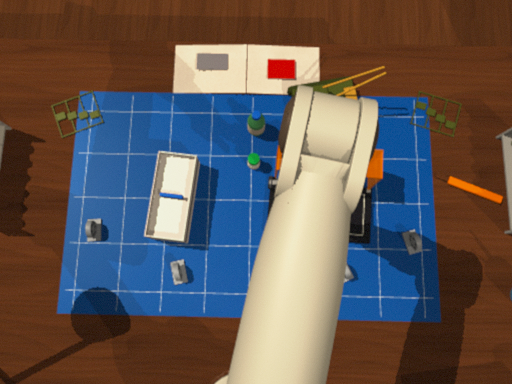

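Call:
{"fn": "apply_moves", "kwargs": {"targets": [[0,0,0.11,24.5,-13.5,11,0],[0,0,0.22,49,-27,22,0],[0,0,0.33,73.5,-40.5,33,0],[0,0,0.435,98,-54,44,0],[0,-0.004,0.54,117,-49,47,0]]}}

```text
time_s: 16.27
eef_pos: [0.4975, 0.0156, 0.1249]
tcp_rot: [2.786, 1.451, -0.002]
wrist_force: [-1.0, -0.0, -0.1]
gripper_width: 0.497
```

Call:
{"fn": "apply_moves", "kwargs": {"targets": [[0,0,0.106,18,-6,3,0],[0,0,0.213,37,-11,5,0],[0,0,0.32,55,-17,8,0],[0,0,0.426,73,-22,11,0],[0,0,0.532,92,-28,14,0]]}}

```text
time_s: 16.68
eef_pos: [0.53, 0.1067, 0.1119]
tcp_rot: [3.069, 0.667, 0.002]
wrist_force: [-0.6, -0.4, 0.9]
gripper_width: 0.501
```

Call:
{"fn": "apply_moves", "kwargs": {"targets": [[0,0,0.107,13,-14,3,0],[0,0,0.213,26,-28,5,0],[0,0,0.32,39,-42,8,0],[0,0,0.426,52,-57,11,0],[0,0,0.532,65,-71,14,0]]}}

```text
time_s: 17.1
eef_pos: [0.5591, 0.1987, 0.0977]
tcp_rot: [3.137, -0.163, 0.002]
wrist_force: [-0.8, 0.2, -0.9]
gripper_width: 0.502
```

```bash
python3 - <<'E'
from h import *
st();rt=rot(-1.671)
print((cur()[1].inv()*rt).as_rotvec())
plan([([.5543,.2015,.05],rt,0,15),([.5543,.2015,.05],rt,0,15)])
s=cap("side");crop(s,"s15",180,80,300,200,5);t=cap("top");crop(t,"t15",130,140,220,260,5)
E
```

```text
t 17.1 pos [0.5591 0.1987 0.0977] rv [ 3.137e+00 -1.630e-01  2.000e-03] F [-0.8  0.2 -0.9] g 0.502 j [ 0.34  0.17  0.08  1.48 -0.    2.02]
[ 8.91165972e-05 -1.06387916e-03 -3.51833742e-03]
[[0.0, 0.0, -0.001, -1.3, -0.6, 11.9, 0], [0.0, -0.001, -0.002, -2.6, -1.2, 23.9, 0], [0.0, -0.001, -0.003, -3.9, -1.7, 35.8, 0], [0.0, -0.001, -0.004, -5.1, -2.3, 47.7, 0], [0.0, -0.001, -0.004, -5.1, -2.3, 47.7, 0]]
```

View pics/s15.png

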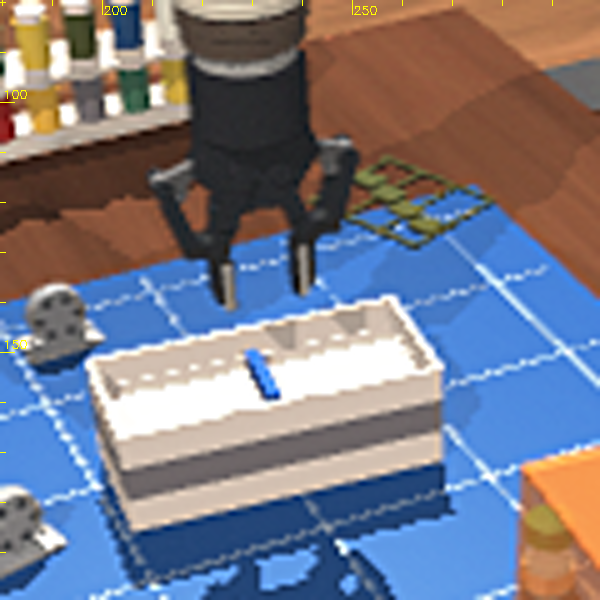

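Call:
{"fn": "apply_moves", "kwargs": {"targets": [[0,0,-0.003,-1.5,-0.5,12,0],[0,0,-0.003,-3,-1,24,0],[0,0,-0.003,-4,-2,36,0],[0,0,-0.003,-5,-2.5,48,0],[0,0,-0.003,-5,-2.5,55,0]]}}

```text
time_s: 17.62
eef_pos: [0.5527, 0.1994, 0.0401]
tcp_rot: [3.136, -0.15, -0.004]
wrist_force: [0.5, -0.8, -0.3]
gripper_width: 0.5
```

```bash
python3 - <<'E'
from h import *
st();rt=rot(-1.671)
plan([([.5543,.2015,.026],rt,0,6)])
s=cap("side");crop(s,"s16",190,110,290,200,6);t=cap("top");crop(t,"t16",130,140,220,260,5)
E
```

```text
t 17.62 pos [0.5527 0.1994 0.0401] rv [ 3.136 -0.15  -0.004] F [ 0.5 -0.8 -0.3] g 0.5 j [ 0.35  0.18 -0.03  1.37 -0.    2.01]
[[0.001, 0.001, 0.002, 0.5, -0.8, 4.7, 0], [0.002, 0.002, 0.003, 0.9, -1.5, 9.4, 0], [0.002, 0.002, 0.005, 1.4, -2.3, 14.1, 0], [0.002, 0.002, 0.005, 1.4, -2.3, 14.1, 0], [0.002, 0.002, 0.005, 1.4, -2.3, 14.1, 0]]
```

View pics/s16.png

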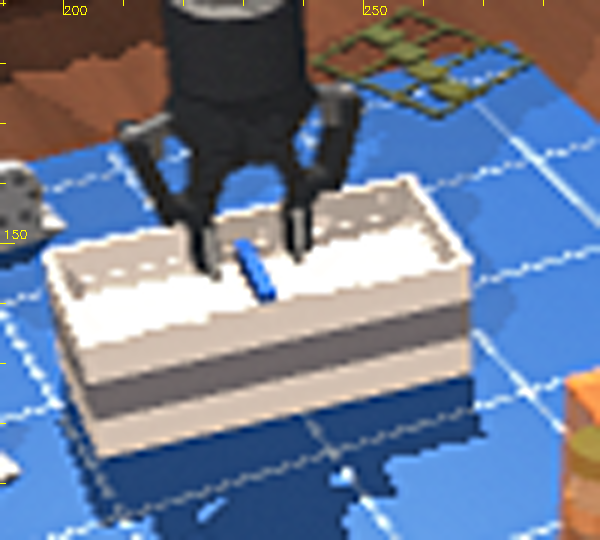

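Call:
{"fn": "apply_moves", "kwargs": {"targets": [[0,0,0.005,0.5,-1,5,0],[0,0,0.005,1,-1.5,9,0],[0,0,0.005,1,-2,12,0],[0,0,0.005,1,-2,14,0],[0,0,0.005,1,-2,14,0]]}}

```text
time_s: 18.13
eef_pos: [0.5547, 0.2017, 0.0276]
tcp_rot: [3.136, -0.158, -0.002]
wrist_force: [0.6, 0.0, 1.4]
gripper_width: 0.5
```

Call:
{"fn": "apply_moves", "kwargs": {"targets": [[0,0,0,0,0,0,-1],[0,0,0,0,0,0,-1],[0,0,0,0,0,0,-1],[0,0,0,0,0,0,-1],[0,0,0,0,0,0,-1]]}}

```text
time_s: 18.55
eef_pos: [0.555, 0.2018, 0.0285]
tcp_rot: [3.136, -0.159, -0.0]
wrist_force: [-0.1, -0.7, 3.3]
gripper_width: 0.095
```

```bash
python3 - <<'E'
from h import *
st()
s=cap("side");crop(s,"s17",190,110,290,200,6)
E
```

```text
t 18.55 pos [0.555  0.2018 0.0285] rv [ 3.136 -0.159 -0.   ] F [-0.1 -0.7  3.3] g 0.095 j [ 0.35  0.18 -0.04  1.35 -0.    2.02]
```

View pics/s17.png

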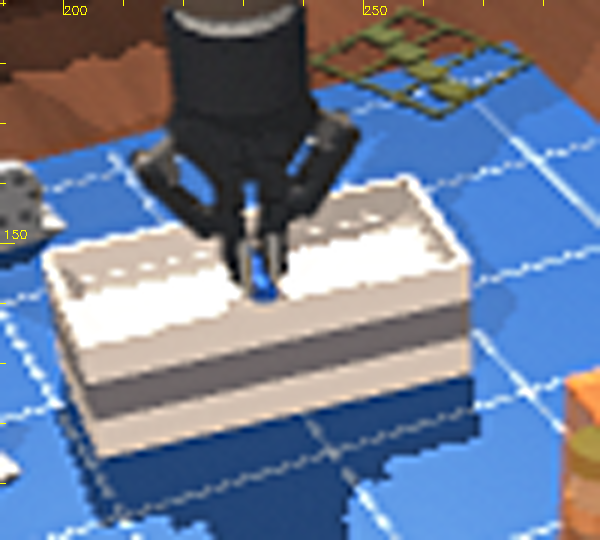

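Call:
{"fn": "apply_moves", "kwargs": {"targets": [[0,0,0,0,0,-4,-1],[0,0,0,0,0,-10,-1],[0,0,0,0,0,-18,-1],[0,0,0,0,0,-26,-1],[0,0,0,0,0,-34,-1]]}}

```text
time_s: 19.02
eef_pos: [0.5549, 0.2018, 0.0631]
tcp_rot: [3.136, -0.159, -0.001]
wrist_force: [-0.2, -0.0, -1.5]
gripper_width: 0.092
```

```bash
python3 - <<'E'
from h import *
st()
s=cap("side");crop(s,"s18",190,90,290,200,5)
E
```

```text
t 19.02 pos [0.5549 0.2018 0.0631] rv [ 3.136e+00 -1.590e-01 -1.000e-03] F [-0.2 -0.  -1.5] g 0.092 j [ 0.35  0.17  0.02  1.42 -0.    2.02]
```

View pics/s18.png

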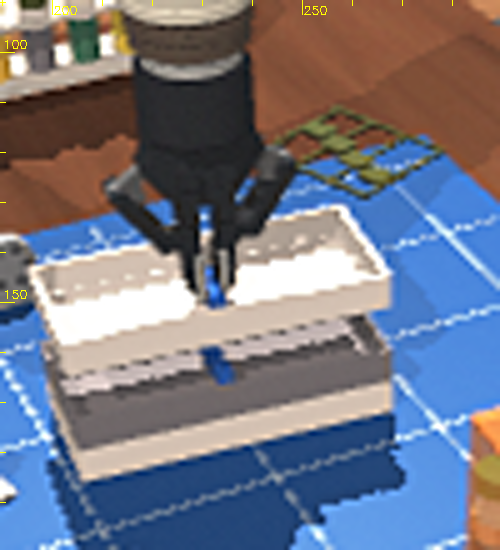

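```bash
python3 - <<'E'
from h import *
e=plan([([.53,.15,.075],rot(-1.4),-1),([.47,.0,.075],rot(-.8),-1),([.465,-.15,.075],rot(PSI),-1),([.5325,-.186,.065],rot(PSI),-1,20)],vmax=26,wmax=5)
E
```

```text
[[0.0, 0.0, -0.068, -5.1, 13.6, -2.5, -1], [0.0, -0.001, -0.136, -10.1, 27.2, -5.0, -1], [0.001, -0.001, -0.204, -15.2, 40.8, -7.6, -1], [0.001, -0.002, -0.272, -20.3, 54.4, -10.1, -1], [0.001, -0.002, -0.358, -26.6, 76.6, -10.1, -1]]
[[0.0, 0.0, -0.085, -13.8, 18.5, 0.0, -1], [0.0, 0.0, -0.171, -27.5, 37.1, 0.0, -1], [0.0, 0.0, -0.257, -41.2, 55.6, 0.0, -1], [0.0, 0.0, -0.342, -55.0, 74.2, 0.0, -1], [0.0, 0.0, -0.428, -68.7, 92.7, 0.0, -1]]
[[0.0, 0.0, -0.086, -20.2, 11.2, 0.0, -1], [0.0, 0.0, -0.167, -31.2, 23.7, 0.0, -1], [0.0, 0.0, -0.249, -42.2, 36.3, 0.0, -1], [0.0, 0.0, -0.33, -53.1, 48.9, 0.0, -1], [0.0, 0.0, -0.412, -64.1, 61.4, 0.0, -1]]
[[0.0, 0.0, -0.082, -15.1, 7.1, 0.0, -1], [0.0, 0.0, -0.163, -30.2, 14.2, 0.0, -1], [0.0, 0.0, -0.245, -45.3, 21.3, 0.0, -1], [0.0, 0.0, -0.326, -60.4, 28.4, 0.0, -1], [0.0, 0.0, -0.408, -75.4, 35.6, 0.0, -1]]
[[0.0, 0.0, 0.0, -7.9, 17.4, 2.5, -1], [0.0, 0.0, 0.0, -15.8, 34.8, 5.0, -1], [0.0, 0.0, 0.0, -23.6, 52.2, 7.5, -1], [0.0, 0.0, 0.0, -31.5, 69.7, 10.0, -1], [0.0, 0.0, 0.0, -31.5, 69.7, 10.0, -1]]
```

Call:
{"fn": "apply_moves", "kwargs": {"targets": [[0,0,-0.068,-5,13.5,-2.5,-1],[0,0,-0.136,-10,27,-5,-1],[0,0,-0.204,-15,41,-7.5,-1],[0,0,-0.272,-20,54,-10,-1],[0,0,-0.358,-26.5,76.5,-10,-1]]}}

```text
time_s: 19.48
eef_pos: [0.521, 0.1287, 0.0729]
tcp_rot: [3.114, 0.409, 0.0]
wrist_force: [0.4, 1.1, -1.9]
gripper_width: 0.1
```

Call:
{"fn": "apply_moves", "kwargs": {"targets": [[0,0,-0.085,-14,18.5,0,-1],[0,0,-0.171,-27.5,37,0,-1],[0,0,-0.257,-41,55.5,0,-1],[0,0,-0.342,-55,74,0,-1],[0,0,-0.428,-68.5,92.5,0,-1]]}}

```text
time_s: 19.9
eef_pos: [0.4776, 0.0206, 0.0728]
tcp_rot: [2.955, 1.061, -0.001]
wrist_force: [-0.0, 0.1, -1.2]
gripper_width: 0.098
```

Call:
{"fn": "apply_moves", "kwargs": {"targets": [[0,0,-0.086,-20,11,0,-1],[0,0,-0.167,-31,23.5,0,-1],[0,0,-0.249,-42,36,0,-1],[0,0,-0.33,-53,49,0,-1],[0,0,-0.412,-64,61.5,0,-1]]}}

```text
time_s: 20.32
eef_pos: [0.4674, -0.0675, 0.0731]
tcp_rot: [2.676, 1.642, -0.001]
wrist_force: [0.9, -0.6, -0.8]
gripper_width: 0.093
```

Call:
{"fn": "apply_moves", "kwargs": {"targets": [[0,0,-0.082,-15,7,0,-1],[0,0,-0.163,-30,14,0,-1],[0,0,-0.245,-45,21,0,-1],[0,0,-0.326,-60,28.5,0,-1],[0,0,-0.408,-75.5,35.5,0,-1]]}}

```text
time_s: 20.73
eef_pos: [0.4646, -0.1509, 0.0731]
tcp_rot: [2.288, 2.151, -0.002]
wrist_force: [-0.6, 0.5, -1.6]
gripper_width: 0.094
```

```bash
python3 - <<'E'
from h import *
st();print((cur()[1].inv()*rot(PSI)).as_rotvec())
s=cap("side");crop(s,"s19",180,120,340,300,3.3);t=cap("top");crop(t,"t19",240,130,400,290,3.5)
plan([([.5325,-.186,.065],rot(PSI),-1,20)])
E
```

```text
t 20.73 pos [ 0.4646 -0.1509  0.0731] rv [ 2.288e+00  2.151e+00 -2.000e-03] F [-0.6  0.5 -1.6] g 0.094 j [-0.31 -0.07 -0.22  1.42 -0.   -0.25]
[-9.14474059e-05  1.76423946e-03  4.23039426e-03]
[[0.0, 0.001, 0.0, -7.4, 17.5, 2.0, -1], [0.0, 0.001, 0.0, -14.8, 35.1, 4.0, -1], [0.0, 0.002, 0.001, -22.3, 52.6, 6.0, -1], [0.0, 0.002, 0.001, -29.7, 70.1, 8.0, -1], [0.0, 0.002, 0.001, -29.7, 70.1, 8.0, -1]]
```

View pics/s19.png

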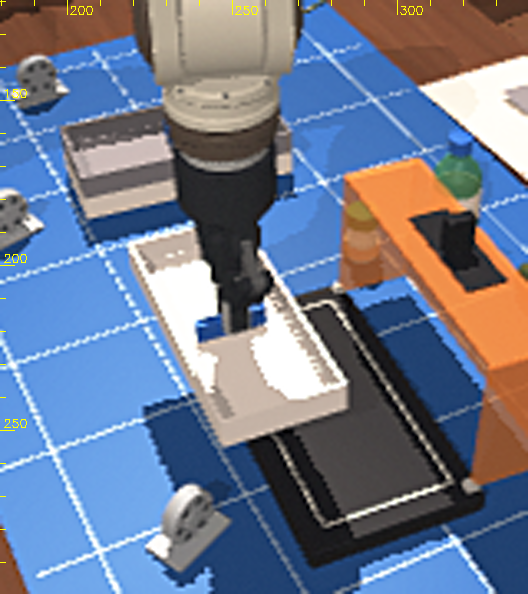

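Call:
{"fn": "apply_moves", "kwargs": {"targets": [[0,0,0,-7.5,17.5,2,-1],[0,0,0,-15,35,4,-1],[0,0,0,-22.5,52.5,6,-1],[0,0.002,0.001,-29.5,70,8,-1],[0,0.002,0.001,-29.5,70,8,-1]]}}

```text
time_s: 21.25
eef_pos: [0.5345, -0.1845, 0.064]
tcp_rot: [-2.296, -2.144, -0.0]
wrist_force: [-0.2, 0.0, -1.7]
gripper_width: 0.095
```

```bash
python3 - <<'E'
from h import *
st();print((cur()[1].inv()*rot(PSI)).as_rotvec())
s=cap("side")
B=[.53275,-.1862,.0195,-.066]
p,r,_=cur()
o=(210,160);sc=4
im=cv2.resize(s["frame"][160:300,210:340,::-1],None,fx=sc,fy=sc,interpolation=cv2.INTER_CUBIC)
draw(im,s,Tz(box(-.055,.055,-.117,.117,0,0),*B),BE,sc,*o,(255,0,255))
zb=p[2]+.0235
draw(im,s,Tz(box(-.05,.05,-.112,.112,0,.03),p[0],p[1],zb,PSI),BE,sc,*o,(0,255,0))
cv2.imwrite("pics/s20.png",im)
plan([([.5325,-.186,.006],rot(PSI),-1,11)])
E
```

```text
t 21.25 pos [ 0.5345 -0.1845  0.064 ] rv [-2.296 -2.144 -0.   ] F [-0.2  0.  -1.7] g 0.095 j [-0.33  0.11 -0.05  1.41  0.   -0.26]
[-0.00013093 -0.0003693  -0.00261756]
[[0.0, 0.0, 0.0, -0.4, -0.1, 9.7, -1], [0.0, 0.0, -0.001, -0.7, -0.1, 19.4, -1], [-0.001, 0.0, -0.001, -1.1, -0.2, 29.1, -1], [-0.001, 0.0, -0.001, -1.5, -0.2, 38.8, -1], [-0.001, -0.001, -0.002, -1.8, -0.3, 48.4, -1]]
[[0.0, 0.0, 0.0, -0.4, -0.1, 9.7, -1], [0.0, 0.0, 0.0, -0.4, -0.1, 9.7, -1], [0.0, 0.0, 0.0, -0.4, -0.1, 9.7, -1], [0.0, 0.0, 0.0, -0.4, -0.1, 9.7, -1], [0.0, 0.0, 0.0, -0.4, -0.1, 9.7, -1]]
```

View pics/s20.png

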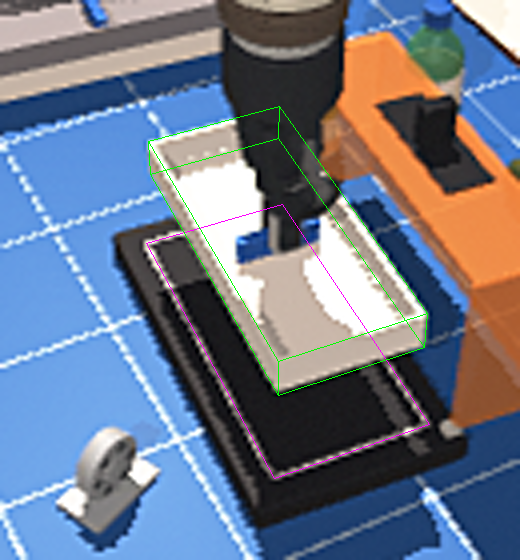

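Call:
{"fn": "apply_moves", "kwargs": {"targets": [[0,0,0,-0.5,0,10,-1],[0,0,0,-1,0,20,-1],[0,0,0,-1,0,30,-1],[0,0,0,-1.5,0,40,-1],[0,0,0,-1.5,0,50,-1]]}}

```text
time_s: 21.72
eef_pos: [0.5316, -0.1853, 0.0134]
tcp_rot: [-2.294, -2.145, 0.001]
wrist_force: [0.4, 0.0, -1.4]
gripper_width: 0.093
```

Call:
{"fn": "apply_moves", "kwargs": {"targets": [[0,0,0,0,0,3,-1],[0,0,0,0,0,6,-1],[0,0,0,0,0,9,-1],[0,0,0,0,0,11,-1],[0,0,0,0,0,12,-1]]}}

```text
time_s: 22.13
eef_pos: [0.5323, -0.1856, 0.0026]
tcp_rot: [-2.294, -2.146, 0.0]
wrist_force: [-0.4, -0.2, -1.2]
gripper_width: 0.095
```

Call:
{"fn": "apply_moves", "kwargs": {"targets": [[0,0,0,0,0,1,-1],[0,0,0,0,0,2,-1],[0,0,0,0,0,3,-1],[0,0,0,0,0,4,-1],[0,0,0,0,0,4,-1]]}}

```text
time_s: 22.55
eef_pos: [0.5322, -0.1855, -0.0015]
tcp_rot: [-2.294, -2.145, 0.001]
wrist_force: [0.6, 0.1, -1.4]
gripper_width: 0.098
```

Call:
{"fn": "apply_moves", "kwargs": {"targets": [[0,0,0,0,0,1,-1],[0,0,0,0,0,2,-1],[0,0,0,0,0,3,-1],[0,0,0,0,0,3,-1],[0,0,0,0,0,3,-1]]}}

```text
time_s: 22.97
eef_pos: [0.5323, -0.1856, -0.0035]
tcp_rot: [-2.294, -2.146, -0.0]
wrist_force: [-2.9, 0.1, 5.5]
gripper_width: 0.09
```

Contact with the bed at −3.5 mm as predicted. Release and rise.

Call:
{"fn": "apply_moves", "kwargs": {"targets": [[0,0,0,0,0,-1,-0.2],[0,0,0,0,0,-1,-0.2],[0,0,0,0,0,-1,-0.2],[0,0,0,0,0,-2,-0.2],[0,0,0,0,0,-10,-0.2]]}}

```text
time_s: 23.38
eef_pos: [0.5314, -0.1852, 0.0045]
tcp_rot: [-2.292, -2.144, 0.002]
wrist_force: [-0.5, -1.1, -1.1]
gripper_width: 0.395
```

Call:
{"fn": "apply_moves", "kwargs": {"targets": [[0,0,0,0,0,-20,-0.2],[0,0,0,0,0,-45,-0.2],[0,0,0,0,0,-70,-0.2],[0,0,0,0,0,-95,-0.2],[0,0,0,0,0,-120,-0.2]]}}

```text
time_s: 23.8
eef_pos: [0.5322, -0.1856, 0.1276]
tcp_rot: [-2.294, -2.146, 0.0]
wrist_force: [0.5, 0.6, 0.1]
gripper_width: 0.4
```

```bash
python3 - <<'E'
from h import *
st();s=cap("side");t=cap("top")
cv2.imwrite("pics/t21.png",t["frame"][:,:,::-1])
B=[.53275,-.1862,.0195,-.066]
for c,n,o,sc,sz in((s,"s21",(210,160),4,(130,140)),):
    im=cv2.resize(c["frame"][o[1]:o[1]+sz[1],o[0]:o[0]+sz[0],::-1],None,fx=sc,fy=sc,interpolation=cv2.INTER_CUBIC)
    draw(im,c,Tz(box(-.055,.055,-.117,.117,0,0),*B),BE,sc,*o,(255,0,255))
    draw(im,c,Tz(box(-.05,.05,-.112,.112,0,.03),*B),BE,sc,*o,(0,255,0))
    cv2.imwrite(f"pics/{n}.png",im)
E
```

```text
t 23.8 pos [ 0.5322 -0.1856  0.1276] rv [-2.294 -2.146  0.   ] F [0.5 0.6 0.1] g 0.4 j [-0.34  0.1   0.06  1.53  0.   -0.27]
```

View pics/s21.png

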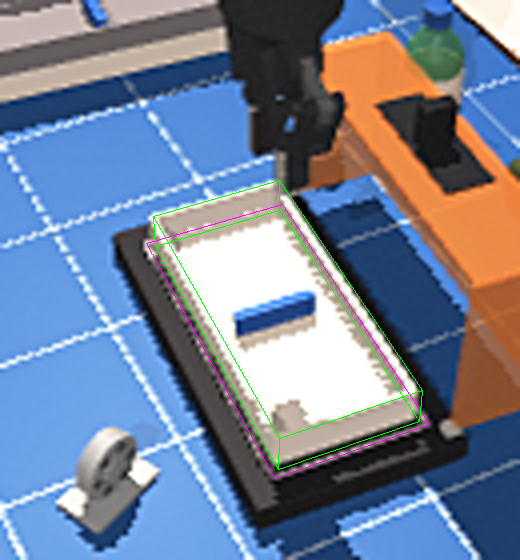

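View pics/t21.png

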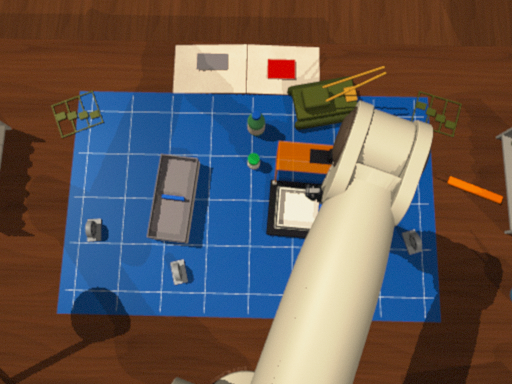

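```bash
python3 - <<'E'
from h import *
plan([([.4539,-.4343,.08],rot(.308),0)])
E
```

```text
[[0.001, 0.0, -0.047, -31.6, -8.0, 6.4, 0], [0.001, 0.001, -0.094, -63.2, -16.0, 12.7, 0], [0.002, 0.001, -0.141, -94.8, -23.9, 19.1, 0], [0.003, 0.001, -0.187, -126.4, -31.9, 25.4, 0], [0.004, 0.002, -0.234, -158.0, -39.9, 31.8, 0]]
[[0.0, 0.0, -0.047, -28.9, -15.1, 6.3, 0], [0.001, 0.0, -0.094, -57.8, -30.1, 12.7, 0], [0.002, 0.001, -0.141, -86.7, -45.2, 19.0, 0], [0.002, 0.001, -0.141, -86.7, -45.2, 19.0, 0], [0.002, 0.001, -0.141, -86.7, -45.2, 19.0, 0]]
```

Call:
{"fn": "apply_moves", "kwargs": {"targets": [[0,0,-0.047,-32,-8,6,0],[0,0,-0.094,-63,-16,12,0],[0,0,-0.141,-95,-24,18,0],[0,0,-0.187,-126,-32,24,0],[0,0,-0.234,-158,-40,30,0]]}}

```text
time_s: 24.32
eef_pos: [0.4811, -0.3417, 0.0953]
tcp_rot: [-2.024, -2.401, 0.0]
wrist_force: [0.5, 0.3, 0.3]
gripper_width: 0.503
```

Call:
{"fn": "apply_moves", "kwargs": {"targets": [[0,0,-0.047,-29,-15,6,0],[0,0,-0.094,-58,-30,12,0],[0,0,-0.141,-87,-45,18,0],[0,0,-0.141,-87,-45,20,0],[0,0,-0.141,-87,-45,20,0]]}}

```text
time_s: 24.73
eef_pos: [0.4507, -0.4348, 0.0742]
tcp_rot: [-1.856, -2.531, -0.0]
wrist_force: [-0.2, 0.3, 0.3]
gripper_width: 0.498
```

```bash
python3 - <<'E'
from h import *
st();s=cap("side");t=cap("top")
np.save("t22.npy",t["frame"]);np.save("s22.npy",s["frame"])
crop(s,"s22",230,220,350,360,4);cv2.imwrite("pics/t22.png",t["frame"][:,:,::-1])
P=box(-.03,.03,-.018,.018,0,.006)
im=cv2.resize(s["frame"][240:350,270:340,::-1],None,fx=6,fy=6,interpolation=cv2.INTER_CUBIC)
draw(im,s,Tz(P,.4539,-.4343,0,.308),BE,6,270,240); cv2.imwrite("pics/s22o.png",im)
E
```

```text
t 24.73 pos [ 0.4507 -0.4348  0.0742] rv [-1.856 -2.531 -0.   ] F [-0.2  0.3  0.3] g 0.498 j [-0.77  0.26  0.14  1.45 -0.   -1.07]
```

View pics/s22o.png

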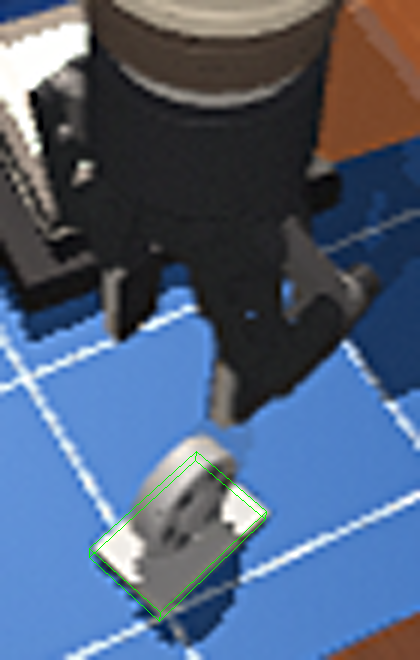

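View pics/t22.png

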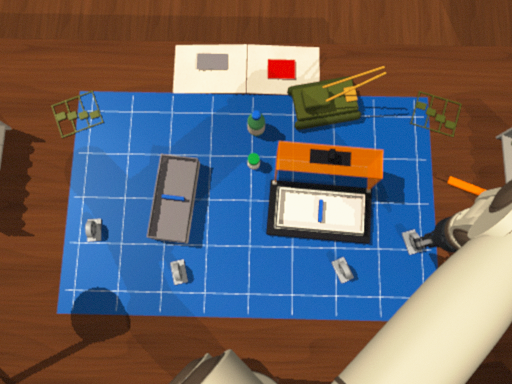

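```bash
python3 - <<'E'
from h import *
plan([([.4539,-.4343,-.0115],rot(.308),0,22)])
E
```

```text
[[0.0, 0.0, 0.0, -0.4, 0.4, 21.7, 0], [0.0, -0.001, 0.0, -0.8, 0.8, 43.5, 0], [-0.001, -0.001, 0.0, -1.2, 1.2, 65.2, 0], [-0.001, -0.001, 0.0, -1.6, 1.6, 86.9, 0], [-0.001, -0.001, 0.0, -1.6, 1.6, 86.9, 0]]
```

```bash
python3 - <<'E'
from h import *
st();plan([([.4539,-.4343,-.0115],rot(.308),0,22)])
E
```

```text
t 24.83 pos [ 0.4519 -0.4334  0.0754] rv [-1.854 -2.534 -0.   ] F [ 0.5  0.8 -0.7] g 0.499 j [-0.76  0.26  0.14  1.45  0.   -1.07]
[[0.0, 0.0, 0.0, -0.4, 0.4, 21.7, 0], [0.0, -0.001, 0.0, -0.8, 0.8, 43.5, 0], [-0.001, -0.001, 0.0, -1.2, 1.2, 65.2, 0], [-0.001, -0.001, 0.0, -1.6, 1.6, 86.9, 0], [-0.001, -0.001, 0.0, -1.6, 1.6, 86.9, 0]]
```

Call:
{"fn": "apply_moves", "kwargs": {"targets": [[0,0,0,-0.5,1,22,0],[0,0,0,-1,1.5,44,0],[0,0,0,-1,1.5,65,0],[0,0,0,-1,1.5,80,0],[0,0,0,-1,1.5,87,0]]}}

```text
time_s: 25.25
eef_pos: [0.4535, -0.4323, -0.0133]
tcp_rot: [-1.85, -2.535, -0.001]
wrist_force: [0.0, 0.6, 0.5]
gripper_width: 0.5
```

Call:
{"fn": "apply_moves", "kwargs": {"targets": [[0,0,0,0,0,0,0],[0,0,0,0,0,0,0],[0,0,0,0,0,0,-1],[0,0,0,0,0,0,-1],[0,0,0,0,0,0,-1]]}}

```text
time_s: 25.67
eef_pos: [0.4544, -0.4349, -0.0097]
tcp_rot: [1.853, 2.535, -0.001]
wrist_force: [0.4, -0.4, -0.7]
gripper_width: 0.148
```

Call:
{"fn": "apply_moves", "kwargs": {"targets": [[0,0,0,0,0,0,-1],[0,0,0,0,0,0,-1],[0,0,0,0,0,0,-1],[0,0,0,0,0,0,-1],[0,0,0,0,0,0,-1]]}}

```text
time_s: 26.08
eef_pos: [0.4544, -0.4349, -0.0098]
tcp_rot: [1.853, 2.535, -0.0]
wrist_force: [0.3, -0.0, 6.1]
gripper_width: 0.149
```

```bash
python3 - <<'E'
from h import *
st();s=cap("side");crop(s,"s23",260,230,350,350,5)
E
```

```text
t 26.08 pos [ 0.4544 -0.4349 -0.0098] rv [ 1.853  2.535 -0.   ] F [ 0.3 -0.   6.1] g 0.149 j [-0.76  0.29  0.01  1.29  0.   -1.07]
```

View pics/s23.png

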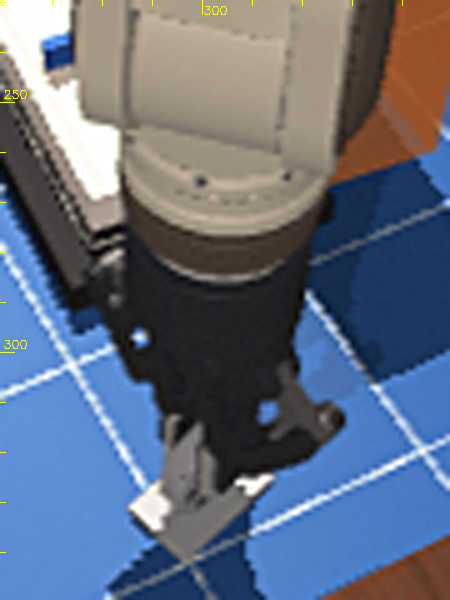

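```bash
cat >> h.py <<'E'
BC=np.array([.53275,-.1862])
def slot(y): return BC+y*np.array([-np.sin(PSI),np.cos(PSI)])
E
python3 - <<'E'
from h import *
p,r,_=cur()
a=slot(-.078);print(a)
plan([([p[0],p[1],.05],r,-1,20),([p[0],p[1],.075],r,-1,25),([*a,.075],rot(PSI),-1,24)])
E
```

```text
[ 0.52760574 -0.26403018]
[[0.0, 0.0, 0.0, 0.0, 0.0, -19.9, -1], [0.0, 0.0, 0.0, -0.1, 0.0, -39.9, -1], [0.0, 0.0, 0.0, -0.1, 0.1, -59.8, -1], [0.0, 0.0, 0.0, -0.1, 0.1, -84.8, -1], [0.0, 0.0, 0.047, 17.5, 15.3, -84.8, -1]]
[[0.0, 0.0, 0.047, 18.2, 14.3, 0.0, -1], [0.0, 0.0, 0.093, 36.5, 28.7, 0.0, -1], [0.001, 0.001, 0.14, 54.8, 43.1, 0.0, -1], [0.001, 0.001, 0.187, 73.1, 57.4, -0.1, -1], [0.001, 0.001, 0.234, 91.3, 71.8, -0.1, -1]]
[[0.0, 0.0, 0.046, 21.1, 9.7, 0.0, -1], [0.0, 0.0, 0.093, 42.2, 19.4, 0.0, -1], [0.0, 0.0, 0.093, 42.2, 19.4, 0.0, -1], [0.0, 0.0, 0.093, 42.2, 19.4, 0.0, -1], [0.0, 0.0, 0.093, 42.2, 19.4, 0.0, -1]]
```

Call:
{"fn": "apply_moves", "kwargs": {"targets": [[0,0,0,0,0,-20,-1],[0,0,0,0,0,-40,-1],[0,0,0,0,0,-60,-1],[0,0,0,0,0,-85,-1],[0,0,0.047,17.5,15.5,-85,-1]]}}

```text
time_s: 26.55
eef_pos: [0.4636, -0.4166, 0.0789]
tcp_rot: [1.912, 2.485, -0.003]
wrist_force: [2.1, -0.5, -0.3]
gripper_width: 0.152
```

Call:
{"fn": "apply_moves", "kwargs": {"targets": [[0,0,0.047,18,14.5,0,-1],[0,0,0.093,36.5,28.5,0,-1],[0,0,0.14,55,43,0,-1],[0,0,0.187,73,57.5,0,-1],[0,0,0.234,91.5,72,0,-1]]}}

```text
time_s: 26.97
eef_pos: [0.5093, -0.305, 0.0738]
tcp_rot: [-2.194, -2.248, 0.0]
wrist_force: [0.1, -0.8, -0.7]
gripper_width: 0.152
```

Call:
{"fn": "apply_moves", "kwargs": {"targets": [[0,0,0.046,21,9.5,0,-1],[0,0,0.093,42,19.5,0,-1],[0,0,0.093,42,19.5,0,-1],[0,0,0.093,42,19.5,0,-1],[0,0,0.093,42,19.5,0,-1]]}}

```text
time_s: 27.38
eef_pos: [0.5273, -0.2637, 0.0737]
tcp_rot: [-2.292, -2.148, 0.001]
wrist_force: [0.1, -0.4, -1.6]
gripper_width: 0.151
```

```bash
python3 - <<'E'
from h import *
st();s=cap("side");crop(s,"s24",220,170,350,310,4)
print((cur()[1].inv()*rot(PSI)).as_rotvec())
plan([([*slot(-.078),.02],rot(PSI),-1,14)])
E
```

```text
t 27.38 pos [ 0.5273 -0.2637  0.0737] rv [-2.292e+00 -2.148e+00  1.000e-03] F [ 0.1 -0.4 -1.6] g 0.151 j [-0.46  0.17  0.03  1.43 -0.   -0.4 ]
[-0.0007897  -0.00013223  0.00033185]
[[0.0, 0.0, 0.0, 0.0, 0.1, 13.4, -1], [0.0, 0.0, 0.0, 0.0, 0.2, 26.8, -1], [-0.001, 0.0, 0.0, 0.0, 0.4, 40.2, -1], [-0.001, 0.0, 0.0, 0.0, 0.5, 53.7, -1], [-0.001, 0.0, 0.0, 0.0, 0.5, 53.7, -1]]
```

View pics/s24.png

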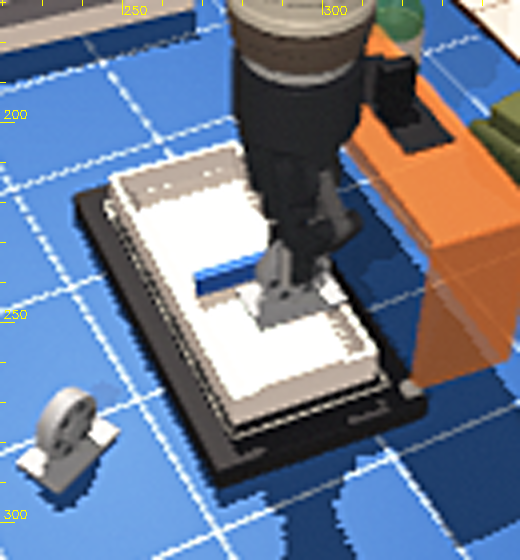

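Call:
{"fn": "apply_moves", "kwargs": {"targets": [[0,0,0,0,0,13,-1],[0,0,0,0,0,27,-1],[0,0,0,0,0,40,-1],[0,0,0,0,0.5,49,-1],[0,0,0,0,0.5,52,-1]]}}

```text
time_s: 27.85
eef_pos: [0.5266, -0.2633, 0.019]
tcp_rot: [-2.291, -2.144, 0.002]
wrist_force: [0.5, 0.2, -0.9]
gripper_width: 0.151
```

Call:
{"fn": "apply_moves", "kwargs": {"targets": [[0,0,0,0,0,1,-1],[0,0,0,0,0,2,-1],[0,0,0,0,0,3,-1],[0,0,0,0,0,4,-1],[0,0,0,0,0,4,-1]]}}

```text
time_s: 28.27
eef_pos: [0.5281, -0.2635, 0.0179]
tcp_rot: [-2.293, -2.147, 0.0]
wrist_force: [1.0, -0.7, 0.0]
gripper_width: 0.151
```

Call:
{"fn": "apply_moves", "kwargs": {"targets": [[0,0,0,0,0,1,-1],[0,0,0,0,0,2,-1],[0,0,0,0,0,2,-1],[0,0,0,0,0,2,-1],[0,0,0,0,0,2,-1]]}}

```text
time_s: 28.68
eef_pos: [0.5282, -0.2636, 0.0172]
tcp_rot: [2.293, 2.147, 0.0]
wrist_force: [-3.3, 1.4, 8.6]
gripper_width: 0.153
```

Call:
{"fn": "apply_moves", "kwargs": {"targets": [[0,0,0,0,0,-1,-0.3],[0,0,0,0,0,-1,-0.3],[0,0,0,0,0,-1,-0.3],[0,0,0,0,0,-5,-0.3],[0,0,0,0,0,-20,-0.3]]}}

```text
time_s: 29.1
eef_pos: [0.5266, -0.2628, 0.0336]
tcp_rot: [-2.29, -2.144, 0.003]
wrist_force: [-0.2, -0.1, -0.3]
gripper_width: 0.349
```

Call:
{"fn": "apply_moves", "kwargs": {"targets": [[0,0,0,0,0,-20,-0.3],[0,0,0,0,0,-40,-0.3],[0,0,0,0,0,-60,-0.2],[0,0,0,0,0,-70,0],[0,0,0,0,0,-70,0]]}}

```text
time_s: 29.52
eef_pos: [0.5291, -0.264, 0.1082]
tcp_rot: [2.291, 2.145, 0.002]
wrist_force: [0.1, -0.4, 0.1]
gripper_width: 0.5
```

```bash
python3 - <<'E'
from h import *
st();s=cap("side");crop(s,"s25",220,170,350,310,4)
plan([([.3762,-.2477,.09],rot(.413),0)])
E
```

```text
t 29.52 pos [ 0.5291 -0.264   0.1082] rv [2.291e+00 2.145e+00 2.000e-03] F [ 0.1 -0.4  0.1] g 0.5 j [-0.46  0.17  0.1   1.5   0.   -0.4 ]
[[0.0, 0.0, -0.096, 1.2, -30.6, 3.2, 0], [0.0, 0.0, -0.192, 2.4, -61.2, 6.5, 0], [0.0, 0.0, -0.287, 3.6, -91.8, 9.7, 0], [0.001, 0.0, -0.383, 4.8, -122.5, 13.0, 0], [0.001, 0.001, -0.479, 6.0, -153.1, 16.2, 0]]
```

View pics/s25.png

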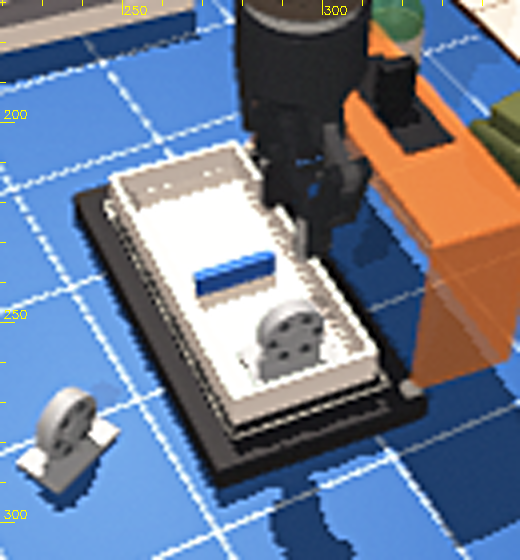

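Print D stands well in the tray. Next print C.

Call:
{"fn": "apply_moves", "kwargs": {"targets": [[0,0,-0.096,1,-30.5,3,0],[0,0,-0.192,2.5,-61,6.5,0],[0,0,-0.287,3.5,-92,10,0],[0,0,-0.383,5,-122.5,13,0],[0,0,-0.479,6,-153,16,0]]}}

```text
time_s: 29.98
eef_pos: [0.3736, -0.2466, 0.0875]
tcp_rot: [-1.71, -2.631, 0.0]
wrist_force: [-0.7, 0.1, 0.0]
gripper_width: 0.502
```

Call:
{"fn": "apply_moves", "kwargs": {"targets": [[0,0,0,0,0,0,0],[0,0,0,0,0,0,0],[0,0,0,0,0,0,0],[0,0,0,0,0,0,0],[0,0,0,0,0,0,0]]}}

```text
time_s: 30.4
eef_pos: [0.3762, -0.2474, 0.0893]
tcp_rot: [-1.718, -2.629, 0.0]
wrist_force: [-0.8, 0.1, 0.0]
gripper_width: 0.503
```

```bash
python3 - <<'E'
from h import *
st();s=cap("side")
P=box(-.03,.03,-.018,.018,0,.006)
im=cv2.resize(s["frame"][220:310,200:270,::-1],None,fx=6,fy=6,interpolation=cv2.INTER_CUBIC)
draw(im,s,Tz(P,.3762,-.2477,0,.413),BE,6,200,220); cv2.imwrite("pics/s26.png",im)
plan([([.3762,-.2477,-.0105],rot(.413),0,25)])
E
```

```text
t 30.4 pos [ 0.3762 -0.2474  0.0893] rv [-1.718 -2.629  0.   ] F [-0.8  0.1  0. ] g 0.503 j [-0.58 -0.16 -0.27  1.46 -0.   -0.99]
[[0.0, 0.0, 0.0, -0.1, 0.0, 25.0, 0], [0.0, -0.001, 0.0, -0.2, 0.0, 49.9, 0], [-0.001, -0.001, 0.0, -0.3, -0.1, 74.9, 0], [-0.001, -0.001, 0.0, -0.4, -0.1, 99.9, 0], [-0.001, -0.001, 0.0, -0.4, -0.1, 99.9, 0]]
```

View pics/s26.png

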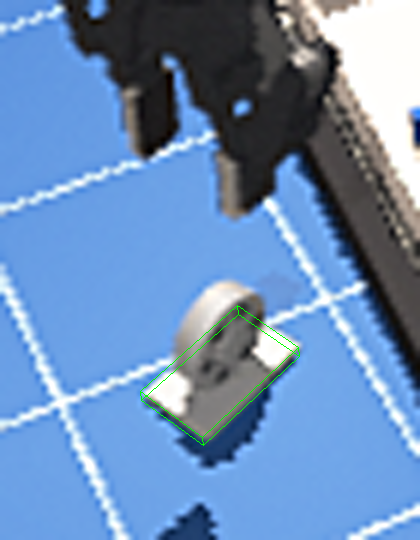

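Call:
{"fn": "apply_moves", "kwargs": {"targets": [[0,0,0,0,0,25,0],[0,0,0,0,0,50,0],[0,0,0,0,0,75,0],[0,0,0,0,0,92,0],[0,0,0,0,0,99,0]]}}

```text
time_s: 30.87
eef_pos: [0.3746, -0.2464, -0.0121]
tcp_rot: [-1.716, -2.626, 0.0]
wrist_force: [-0.4, -0.3, -0.5]
gripper_width: 0.504
```

Call:
{"fn": "apply_moves", "kwargs": {"targets": [[0,0,0,0,0,0,0],[0,0,0,0,0,0,0],[0,0,0,0,0,0,-1],[0,0,0,0,0,0,-1],[0,0,0,0,0,0,-1]]}}

```text
time_s: 31.28
eef_pos: [0.3764, -0.248, -0.0079]
tcp_rot: [1.718, 2.629, -0.0]
wrist_force: [-0.5, -0.5, 0.3]
gripper_width: 0.148
```

Call:
{"fn": "apply_moves", "kwargs": {"targets": [[0,0,0,0,0,0,-1],[0,0,0,0,0,0,-1],[0,0,0,0,0,0,-1],[0,0,0,0,0,0,-1],[0,0,0,0,0,0,-1]]}}

```text
time_s: 31.7
eef_pos: [0.3765, -0.248, -0.0079]
tcp_rot: [1.718, 2.628, -0.0]
wrist_force: [0.4, 0.6, 6.4]
gripper_width: 0.153
```

```bash
python3 - <<'E'
from h import *
st();p,r,_=cur()
a=slot(-.03);print(a)
plan([([p[0],p[1],.05],r,-1,20),([p[0],p[1],.078],r,-1,25),([*a,.078],rot(PSI),-1,25)])
E
```

```text
t 31.7 pos [ 0.3765 -0.248  -0.0079] rv [ 1.718  2.628 -0.   ] F [0.4 0.6 6.4] g 0.153 j [-0.58 -0.13 -0.43  1.27 -0.   -1.  ]
[ 0.53077144 -0.21613468]
[[0.0, 0.0, 0.0, 0.0, 0.0, -19.3, -1], [0.0, 0.0, 0.0, -0.1, 0.0, -38.6, -1], [0.0, 0.0, 0.0, -0.1, 0.1, -57.9, -1], [0.0, 0.0, 0.0, -0.1, 0.1, -71.9, -1], [0.0, 0.0, 0.0, -0.1, 0.1, -85.9, -1]]
[[0.0, 0.0, 0.068, -4.7, 22.0, 0.0, -1], [0.0, 0.0, 0.137, -9.4, 44.0, 0.0, -1], [0.001, 0.001, 0.205, -14.1, 66.0, 0.0, -1], [0.001, 0.001, 0.274, -18.8, 88.0, 0.1, -1], [0.001, 0.001, 0.342, -23.4, 110.1, 0.1, -1]]
[[0.0, 0.0, 0.069, 2.9, 22.3, 0.0, -1], [0.0, 0.0, 0.137, 5.9, 44.6, 0.0, -1], [0.0, 0.0, 0.137, 5.9, 44.6, 0.0, -1], [0.0, 0.0, 0.137, 5.9, 44.6, 0.0, -1], [0.0, 0.0, 0.137, 5.9, 44.6, 0.0, -1]]
```

Call:
{"fn": "apply_moves", "kwargs": {"targets": [[0,0,0,0,0,-19,-1],[0,0,0,0,0,-38,-1],[0,0,0,0,0,-58,-1],[0,0,0,0,0,-72,-1],[0,0,0,0,0,-88,-1]]}}

```text
time_s: 32.12
eef_pos: [0.3756, -0.2474, 0.0797]
tcp_rot: [-1.718, -2.63, 0.0]
wrist_force: [0.9, -0.5, -1.6]
gripper_width: 0.147
```

Call:
{"fn": "apply_moves", "kwargs": {"targets": [[0,0,0.068,-4.5,22,0,-1],[0,0,0.137,-9.5,44,0,-1],[0,0,0.205,-14,66,0,-1],[0,0,0.274,-19,88,0,-1],[0,0,0.342,-23.5,110,0,-1]]}}

```text
time_s: 32.53
eef_pos: [0.4869, -0.2245, 0.0789]
tcp_rot: [-2.145, -2.295, 0.0]
wrist_force: [0.1, 0.1, -0.4]
gripper_width: 0.149
```

Call:
{"fn": "apply_moves", "kwargs": {"targets": [[0,0,0.069,3,22.5,0,-1],[0,0,0.137,6,44.5,0,-1],[0,0,0.137,6,44.5,0,-1],[0,0,0.137,6,44.5,0,-1],[0,0,0.137,6,44.5,0,-1]]}}

```text
time_s: 32.95
eef_pos: [0.5292, -0.2156, 0.0785]
tcp_rot: [-2.291, -2.148, 0.001]
wrist_force: [-0.6, 0.6, -1.0]
gripper_width: 0.147
```

```bash
python3 - <<'E'
from h import *
st();s=cap("side");crop(s,"s27",220,170,350,310,4)
print((cur()[1].inv()*rot(PSI)).as_rotvec())
plan([([*slot(-.03),.022],rot(PSI),-1,14)])
E
```

```text
t 32.95 pos [ 0.5292 -0.2156  0.0785] rv [-2.291e+00 -2.148e+00  1.000e-03] F [-0.6  0.6 -1. ] g 0.147 j [-0.39  0.13 -0.01  1.44 -0.   -0.32]
[-0.0012555  -0.00038475  0.00090684]
[[0.0, 0.0, 0.0, -0.1, 0.4, 11.3, -1], [-0.001, 0.0, 0.0, -0.1, 0.7, 22.7, -1], [-0.001, 0.0, 0.001, -0.2, 1.1, 34.0, -1], [-0.001, 0.0, 0.001, -0.2, 1.5, 45.3, -1], [-0.001, 0.0, 0.001, -0.3, 1.8, 56.6, -1]]
```

View pics/s27.png

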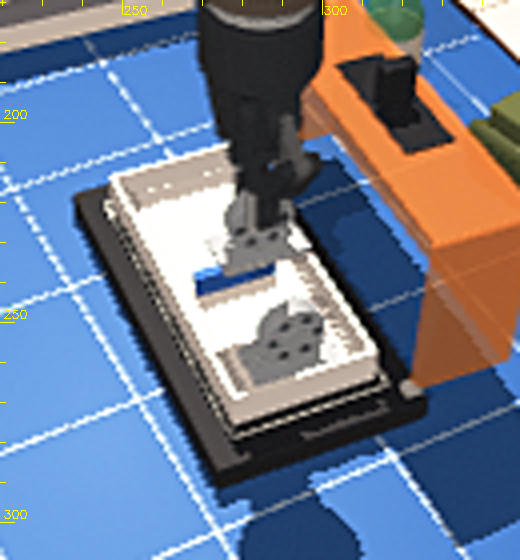

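Call:
{"fn": "apply_moves", "kwargs": {"targets": [[0,0,0,0,0.5,13,-1],[0,0,0,0,1,27,-1],[0,0,0,0,1,40,-1],[0,0,0,0,1.5,50,-1],[0,0,0,0,1.5,55,-1]]}}

```text
time_s: 33.42
eef_pos: [0.5301, -0.2155, 0.0214]
tcp_rot: [-2.291, -2.145, 0.002]
wrist_force: [0.3, -0.1, -1.4]
gripper_width: 0.149
```

Call:
{"fn": "apply_moves", "kwargs": {"targets": [[0,0,0,0,0,1,-1],[0,0,0,0,0,2,-1],[0,0,0,0,0,3,-1],[0,0,0,0,0,4,-1],[0,0,0,0,0,4,-1]]}}

```text
time_s: 33.83
eef_pos: [0.5315, -0.2158, 0.02]
tcp_rot: [-2.293, -2.147, -0.0]
wrist_force: [0.3, -0.3, -0.6]
gripper_width: 0.148
```

Call:
{"fn": "apply_moves", "kwargs": {"targets": [[0,0,0,0,0,1,-1],[0,0,0,0,0,1.5,-1],[0,0,0,0,0,1.5,-1],[0,0,0,0,0,1.5,-1],[0,0,0,0,0,1.5,-1]]}}

```text
time_s: 34.25
eef_pos: [0.5315, -0.2158, 0.0191]
tcp_rot: [2.293, 2.147, 0.0]
wrist_force: [-2.3, 0.8, 5.5]
gripper_width: 0.15
```

Call:
{"fn": "apply_moves", "kwargs": {"targets": [[0,0,0,0,0,0,-0.3],[0,0,0,0,0,0,-0.3],[0,0,0,0,0,0,-0.3],[0,0,0,0,0,-5,-0.3],[0,0,0,0,0,-20,-0.3]]}}

```text
time_s: 34.67
eef_pos: [0.53, -0.2152, 0.0364]
tcp_rot: [-2.29, -2.144, 0.003]
wrist_force: [0.2, 0.5, 0.2]
gripper_width: 0.353
```

Call:
{"fn": "apply_moves", "kwargs": {"targets": [[0,0,0,0,0,-20,-0.3],[0,0,0,0,0,-40,-0.3],[0,0,0,0,0,-60,-0.2],[0,0,0,0,0,-75,0],[0,0,0,0,0,-75,0]]}}

```text
time_s: 35.08
eef_pos: [0.5327, -0.2163, 0.117]
tcp_rot: [2.29, 2.145, 0.003]
wrist_force: [0.9, -1.4, 0.6]
gripper_width: 0.499
```

```bash
python3 - <<'E'
from h import *
st();s=cap("side");crop(s,"s28",220,170,350,310,4)
plan([([.3624,.184,.09],rot(.238),0)])
E
```

```text
t 35.08 pos [ 0.5327 -0.2163  0.117 ] rv [2.29  2.145 0.003] F [ 0.9 -1.4  0.6] g 0.499 j [-0.39  0.13  0.07  1.51  0.   -0.32]
[[0.0, 0.0, -0.023, 29.9, -15.1, 1.9, 0], [0.0, 0.0, -0.047, 59.7, -30.1, 3.7, 0], [0.0, 0.0, -0.07, 89.6, -45.2, 5.6, 0], [0.001, 0.0, -0.093, 119.4, -60.3, 7.5, 0], [0.001, 0.0, -0.117, 149.3, -75.3, 9.3, 0]]
[[0.0, 0.0, -0.023, 31.4, -11.5, 1.9, 0], [0.0, 0.001, -0.047, 62.8, -23.0, 3.8, 0], [0.0, 0.001, -0.07, 94.2, -34.4, 5.7, 0], [0.0, 0.001, -0.093, 125.6, -45.9, 7.6, 0], [0.001, 0.001, -0.117, 157.0, -57.4, 9.4, 0]]
[[0.0, 0.0, -0.023, 32.5, -7.7, 2.0, 0], [0.0, 0.0, -0.046, 65.1, -15.4, 3.9, 0], [0.0, 0.0, -0.07, 97.6, -23.2, 5.8, 0], [0.0, 0.0, -0.07, 97.6, -23.2, 5.8, 0], [0.0, 0.0, -0.07, 97.6, -23.2, 5.8, 0]]
```

View pics/s28.png

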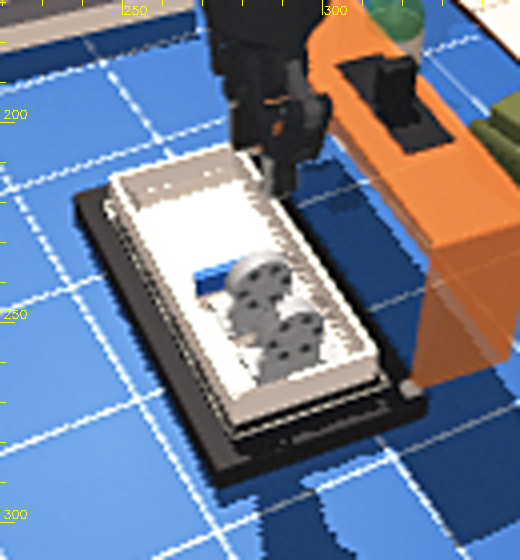

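Call:
{"fn": "apply_moves", "kwargs": {"targets": [[0,0,-0.023,30,-15,2,0],[0,0,-0.047,60,-30,4,0],[0,0,-0.07,90,-45,5.5,0],[0,0,-0.093,119,-60,7.5,0],[0,0,-0.117,149,-75,9.5,0]]}}

```text
time_s: 35.55
eef_pos: [0.4649, -0.061, 0.1023]
tcp_rot: [-2.162, -2.277, 0.002]
wrist_force: [0.4, -0.3, -1.1]
gripper_width: 0.498
```

Call:
{"fn": "apply_moves", "kwargs": {"targets": [[0,0,-0.023,31,-11.5,2,0],[0,0,-0.047,63,-23,4,0],[0,0,-0.07,94,-34.5,5.5,0],[0,0,-0.093,126,-46,7.5,0],[0,0,-0.117,157,-57.5,9.5,0]]}}

```text
time_s: 35.97
eef_pos: [0.3994, 0.0929, 0.0932]
tcp_rot: [-2.025, -2.4, 0.001]
wrist_force: [0.3, -0.2, -0.6]
gripper_width: 0.504
```

Call:
{"fn": "apply_moves", "kwargs": {"targets": [[0,0,-0.023,32,-7.5,2,0],[0,0,-0.046,65,-15.5,4,0],[0,0,-0.07,97.5,-23,6,0],[0,0,-0.07,97.5,-23,6,0],[0,0,-0.07,97.5,-23,6,0]]}}

```text
time_s: 36.38
eef_pos: [0.3607, 0.185, 0.0873]
tcp_rot: [-1.936, -2.472, 0.002]
wrist_force: [1.1, -0.3, -1.0]
gripper_width: 0.499
```

```bash
python3 - <<'E'
from h import *
s=cap("side");t=cap("top");st()
P=box(-.03,.03,-.018,.018,0,.006)
im=cv2.resize(s["frame"][130:220,150:240,::-1],None,fx=6,fy=6,interpolation=cv2.INTER_CUBIC)
draw(im,s,Tz(P,.3624,.184,0,.238),BE,6,150,130); cv2.imwrite("pics/s29.png",im)
cv2.imwrite("pics/t29.png",t["frame"][:,:,::-1])
plan([([.3624,.184,-.0105],rot(.238),0,25)])
E
```

```text
t 36.48 pos [0.3616 0.1835 0.0878] rv [-1.941e+00 -2.469e+00  2.000e-03] F [0.5 0.4 0.6] g 0.5 j [ 0.47 -0.27 -0.37  1.48  0.    0.23]
[[0.0, 0.0, 0.0, 0.1, 0.3, 24.6, 0], [-0.001, 0.0, 0.0, 0.1, 0.5, 49.1, 0], [-0.001, 0.0, 0.0, 0.2, 0.8, 73.7, 0], [-0.002, 0.0, 0.0, 0.3, 1.0, 98.3, 0], [-0.002, 0.0, 0.0, 0.3, 1.0, 98.3, 0]]
```

View pics/s29.png

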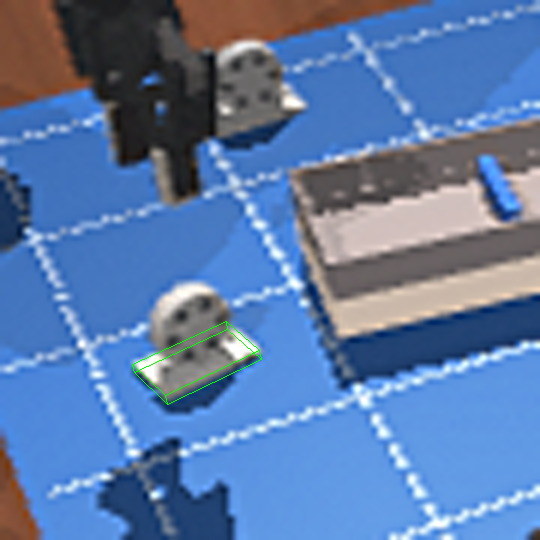

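View pics/t29.png

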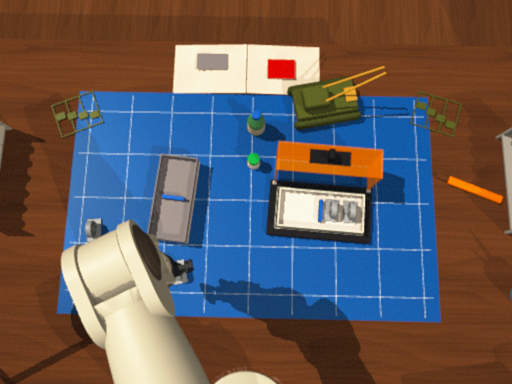

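Call:
{"fn": "apply_moves", "kwargs": {"targets": [[0,0,0,0,0.5,25,0],[0,0,0,0,0.5,50,0],[0,0,0,0,1,75,0],[0,0,0,0,1,91,0],[0,0,0,0,1,97,0]]}}

```text
time_s: 36.9
eef_pos: [0.3618, 0.1823, -0.0113]
tcp_rot: [-1.944, -2.465, 0.006]
wrist_force: [1.1, 0.2, -0.2]
gripper_width: 0.5
```

Call:
{"fn": "apply_moves", "kwargs": {"targets": [[0,0,0,0,0,0,0],[0,0,0,0,0,0,0],[0,0,0,0,0,0,-1],[0,0,0,0,0,0,-1],[0,0,0,0,0,0,-1]]}}

```text
time_s: 37.32
eef_pos: [0.3633, 0.1845, -0.0076]
tcp_rot: [-1.942, -2.469, -0.002]
wrist_force: [1.2, -0.4, 0.7]
gripper_width: 0.15
```

Call:
{"fn": "apply_moves", "kwargs": {"targets": [[0,0,0,0,0,0,-1],[0,0,0,0,0,0,-1],[0,0,0,0,0,0,-1],[0,0,0,0,0,0,-1],[0,0,0,0,0,0,-1]]}}

```text
time_s: 37.73
eef_pos: [0.3633, 0.1846, -0.0077]
tcp_rot: [1.942, 2.47, 0.002]
wrist_force: [-0.1, -0.2, 6.1]
gripper_width: 0.151
```

```bash
python3 - <<'E'
from h import *
st();p,r,_=cur()
a=slot(.03);print(a)
plan([([p[0],p[1],.05],r,-1,20),([p[0],p[1],.08],r,-1,25),([.43,0,.08],rot(.1),-1,30),([*a,.08],rot(PSI),-1,25)])
E
```

```text
t 37.73 pos [ 0.3633  0.1846 -0.0077] rv [1.942e+00 2.470e+00 2.000e-03] F [-0.1 -0.2  6.1] g 0.151 j [ 0.47 -0.24 -0.53  1.29  0.    0.23]
[ 0.53472856 -0.15626532]
[[0.0, 0.0, 0.0, 0.0, 0.0, -19.2, -1], [0.0, 0.0, 0.0, 0.0, 0.0, -38.5, -1], [0.0, 0.0, 0.0, 0.0, 0.1, -57.7, -1], [0.0, 0.0, 0.0, 0.0, 0.1, -72.7, -1], [0.0, 0.0, 0.0, 0.1, 0.1, -87.7, -1]]
[[0.0, 0.0, 0.02, -27.9, 3.0, 0.0, -1], [0.0, 0.0, 0.04, -55.8, 6.1, -0.1, -1], [0.0, 0.0, 0.059, -83.7, 9.1, -0.1, -1], [0.001, 0.0, 0.079, -111.5, 12.1, -0.1, -1], [0.001, -0.001, 0.099, -139.4, 15.2, -0.1, -1]]
[[0.0, 0.0, 0.02, -27.4, 5.7, 0.0, -1], [0.0, 0.0, 0.039, -54.9, 11.5, 0.0, -1], [0.0, 0.0, 0.06, -76.0, 21.8, 0.0, -1], [0.0, 0.0, 0.081, -97.2, 32.0, 0.0, -1], [0.0, 0.0, 0.102, -118.3, 42.3, 0.0, -1]]
[[0.0, 0.0, 0.02, -20.1, 12.3, 0.0, -1], [0.0, 0.0, 0.041, -40.1, 24.7, 0.0, -1], [0.0, 0.0, 0.062, -60.1, 37.0, 0.0, -1], [0.0, 0.0, 0.083, -80.1, 49.4, 0.0, -1], [0.0, 0.0, 0.103, -100.1, 61.7, 0.1, -1]]
```

Call:
{"fn": "apply_moves", "kwargs": {"targets": [[0,0,0,0,0,-19,-1],[0,0,0,0,0,-38,-1],[0,0,0,0,0,-58,-1],[0,0,0,0,0,-73,-1],[0,0,0,0,0,-88,-1]]}}

```text
time_s: 38.15
eef_pos: [0.3627, 0.1843, 0.0804]
tcp_rot: [-1.941, -2.469, -0.0]
wrist_force: [-0.2, 1.2, -0.4]
gripper_width: 0.155
```

Call:
{"fn": "apply_moves", "kwargs": {"targets": [[0,0,0.02,-28,3,0,-1],[0,0,0.04,-56,6,0,-1],[0,0,0.06,-84,9,0,-1],[0,0,0.08,-111.5,12,0,-1],[0,0,0.1,-139.5,15,0,-1]]}}

```text
time_s: 38.57
eef_pos: [0.4104, 0.0511, 0.0794]
tcp_rot: [-2.063, -2.369, -0.0]
wrist_force: [0.2, -0.3, 0.2]
gripper_width: 0.146
```

Call:
{"fn": "apply_moves", "kwargs": {"targets": [[0,0,0.02,-27.5,5.5,0,-1],[0,0,0.04,-55,11.5,0,-1],[0,0,0.06,-76,22,0,-1],[0,0,0.08,-97,32,0,-1],[0,0,0.101,-118.5,42.5,0,-1]]}}

```text
time_s: 38.98
eef_pos: [0.469, -0.0604, 0.0792]
tcp_rot: [-2.181, -2.26, 0.0]
wrist_force: [0.4, -0.1, 0.4]
gripper_width: 0.151
```

Call:
{"fn": "apply_moves", "kwargs": {"targets": [[0,0,0.02,-20,12.5,0,-1],[0,0,0.041,-40,24.5,0,-1],[0,0,0.062,-60,37,0,-1],[0,0,0.083,-80,49.5,0,-1],[0,0,0.103,-100,61.5,0,-1]]}}

```text
time_s: 39.4
eef_pos: [0.5343, -0.1579, 0.0789]
tcp_rot: [-2.294, -2.145, 0.001]
wrist_force: [0.1, 0.8, -0.7]
gripper_width: 0.149
```

```bash
python3 - <<'E'
from h import *
s=cap("side");cap("top");st();crop(s,"s30",220,160,350,300,4)
print((cur()[1].inv()*rot(PSI)).as_rotvec())
plan([([*slot(.03),.023],rot(PSI),-1,14)])
E
```

```text
t 39.5 pos [ 0.5349 -0.1591  0.0784] rv [-2.295e+00 -2.144e+00  1.000e-03] F [-0.6  0.6 -0.9] g 0.148 j [-0.29  0.09 -0.04  1.44 -0.   -0.22]
[-1.17482117e-03 -2.01640007e-05 -2.37422826e-03]
[[0.0, 0.0, -0.001, 0.7, -0.1, 13.8, -1], [-0.001, 0.0, -0.001, 1.4, -0.1, 27.7, -1], [-0.001, 0.0, -0.002, 2.1, -0.2, 41.5, -1], [-0.001, 0.0, -0.002, 2.8, -0.3, 55.4, -1], [-0.001, 0.0, -0.002, 2.8, -0.3, 55.4, -1]]
```

View pics/s30.png

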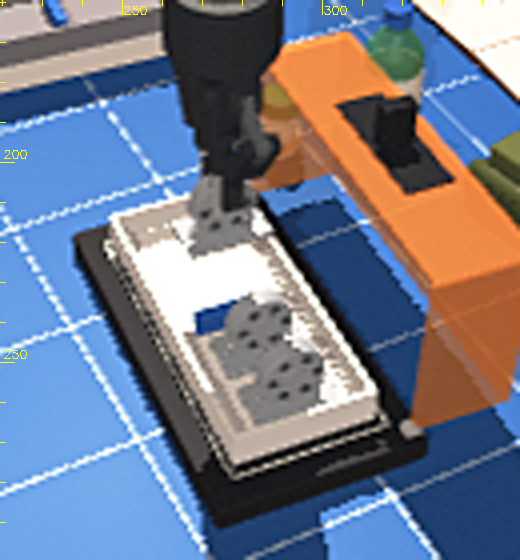

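Call:
{"fn": "apply_moves", "kwargs": {"targets": [[0,0,0,1,0,14,-1],[0,0,0,1.5,0,28,-1],[0,0,0,2,0,41,-1],[0,0,0,2.5,0,50,-1],[0,0,0,2.5,0,54,-1]]}}

```text
time_s: 39.92
eef_pos: [0.533, -0.1537, 0.0235]
tcp_rot: [-2.291, -2.146, 0.002]
wrist_force: [-0.4, 0.5, -0.6]
gripper_width: 0.151
```

Call:
{"fn": "apply_moves", "kwargs": {"targets": [[0,0,0,0,0,1,-1],[0,0,0,0,0,2,-1],[0,0,0,0,0,3,-1],[0,0,0,0,0,4,-1],[0,0,0,0,0,4,-1]]}}

```text
time_s: 40.33
eef_pos: [0.5342, -0.1545, 0.0215]
tcp_rot: [-2.293, -2.147, -0.0]
wrist_force: [-0.7, 0.6, 0.6]
gripper_width: 0.146
```

Call:
{"fn": "apply_moves", "kwargs": {"targets": [[0,0,0,0,0,0.5,-1],[0,0,0,0,0,1,-1],[0,0,0,0,0,1,-1],[0,0,0,0,0,1,-1],[0,0,0,0,0,1,-1]]}}

```text
time_s: 40.75
eef_pos: [0.534, -0.1544, 0.0202]
tcp_rot: [-2.293, -2.147, 0.0]
wrist_force: [-0.9, -0.6, -0.8]
gripper_width: 0.149
```

Call:
{"fn": "apply_moves", "kwargs": {"targets": [[0,0,0,0,0,1,-1],[0,0,0,0,0,2,-1],[0,0,0,0,0,2,-1],[0,0,0,0,0,2,-1],[0,0,0,0,0,2,-1]]}}

```text
time_s: 41.17
eef_pos: [0.5341, -0.1544, 0.0193]
tcp_rot: [2.293, 2.147, 0.0]
wrist_force: [-4.1, 0.4, 9.0]
gripper_width: 0.151
```

Call:
{"fn": "apply_moves", "kwargs": {"targets": [[0,0,0,0,0,-1,-0.3],[0,0,0,0,0,-1,-0.3],[0,0,0,0,0,-1,-0.3],[0,0,0,0,0,-5,-0.3],[0,0,0,0,0,-20,-0.3]]}}

```text
time_s: 41.58
eef_pos: [0.5326, -0.154, 0.0362]
tcp_rot: [-2.29, -2.144, 0.004]
wrist_force: [0.6, -1.1, 0.4]
gripper_width: 0.35
```

Call:
{"fn": "apply_moves", "kwargs": {"targets": [[0,0,0,0,0,-20,-0.3],[0,0,0,0,0,-40,-0.3],[0,0,0,0,0,-60,-0.2],[0,0,0,0,0,-75,0],[0,0,0,0,0,-75,0]]}}

```text
time_s: 42.0
eef_pos: [0.5355, -0.1549, 0.1168]
tcp_rot: [2.291, 2.145, 0.004]
wrist_force: [0.6, -0.2, -0.2]
gripper_width: 0.498
```

```bash
python3 - <<'E'
from h import *
s=cap("side");t=cap("top");st();crop(s,"s31",220,160,350,300,4)
crop(t,"t31",60,180,200,300,5)
plan([([.49,.10,.12],rot(0),0),([.4695,.4207,.10],rot(.104),0)])
P=box(-.03,.03,-.018,.018,0,.006)
im=cv2.resize(s["frame"][110:200,150:240,::-1],None,fx=6,fy=6,interpolation=cv2.INTER_CUBIC)
draw(im,s,Tz(P,.4695,.4207,0,.104),BE,6,150,110); cv2.imwrite("pics/s31o.png",im)
E
```

```text
t 42.1 pos [ 0.5343 -0.1546  0.1133] rv [-2.293 -2.147 -0.   ] F [-0.7 -0.  -0.4] g 0.497 j [-0.28  0.09  0.02  1.5   0.   -0.22]
[[0.0, 0.0, -0.008, 31.4, -7.6, -0.8, 0], [0.0, 0.0, -0.016, 62.8, -15.2, -1.7, 0], [0.0, 0.0, -0.025, 94.2, -22.9, -2.5, 0], [0.0, 0.0, -0.033, 125.5, -30.5, -3.3, 0], [0.0, 0.0, -0.041, 156.9, -38.1, -4.2, 0]]
[[0.0, 0.0, -0.008, 31.7, -6.3, -0.8, 0], [0.0, 0.0, -0.017, 63.4, -12.7, -1.6, 0], [0.0, 0.0, -0.025, 95.0, -19.0, -2.5, 0], [0.0, 0.0, -0.036, 130.6, -22.1, -0.3, 0], [0.0, 0.0, -0.048, 166.2, -25.3, 2.0, 0]]
[[0.0, 0.0, -0.011, 35.7, -1.5, 2.2, 0], [0.0, 0.0, -0.023, 71.3, -2.9, 4.4, 0], [0.0, 0.0, -0.035, 107.0, -4.4, 6.7, 0], [0.0, 0.0, -0.046, 142.7, -5.8, 8.9, 0], [0.0, 0.0, -0.058, 178.4, -7.3, 11.1, 0]]
[[0.0, 0.0, -0.011, 35.7, 0.7, 2.2, 0], [0.0, 0.0, -0.023, 71.4, 1.3, 4.5, 0], [0.0, 0.0, -0.023, 71.4, 1.3, 4.5, 0], [0.0, 0.0, -0.023, 71.4, 1.3, 4.5, 0], [0.0, 0.0, -0.023, 71.4, 1.3, 4.5, 0]]
```

View pics/s31.png

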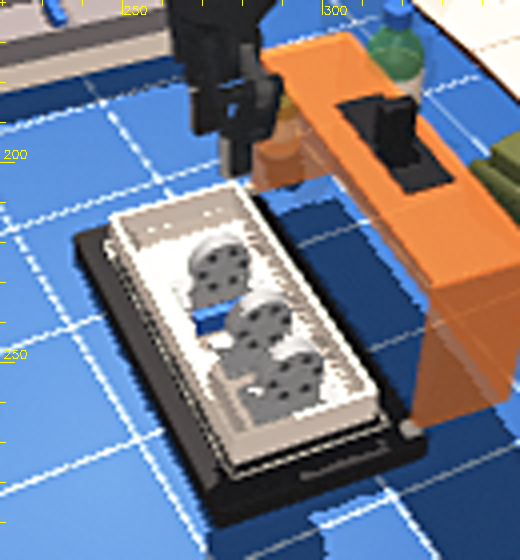

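View pics/s31o.png

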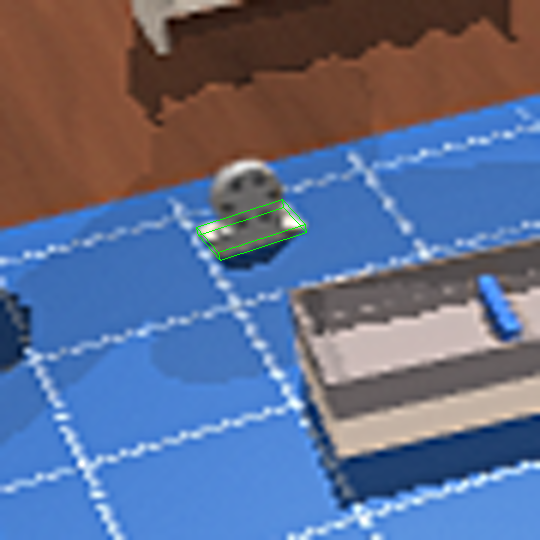

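Print A still in place (overlay matches). Go there.

Call:
{"fn": "apply_moves", "kwargs": {"targets": [[0,0,-0.008,31,-7.5,-1,0],[0,0,-0.016,63,-15,-2,0],[0,0,-0.025,94,-23,-2.5,0],[0,0,-0.033,125.5,-30.5,-3.5,0],[0,0,-0.041,157,-38,-4,0]]}}

```text
time_s: 42.52
eef_pos: [0.5053, 0.006, 0.1158]
tcp_rot: [-2.247, -2.192, 0.003]
wrist_force: [0.5, 0.3, -0.1]
gripper_width: 0.5
```

Call:
{"fn": "apply_moves", "kwargs": {"targets": [[0,0,-0.008,32,-6,-1,0],[0,0,-0.017,63,-12.5,-1.5,0],[0,0,-0.025,95,-19,-2.5,0],[0,0,-0.036,130.5,-22,0,0],[0,0,-0.048,166,-25.5,2,0]]}}

```text
time_s: 42.93
eef_pos: [0.4841, 0.1726, 0.114]
tcp_rot: [-2.194, -2.246, 0.002]
wrist_force: [0.1, 0.2, -0.2]
gripper_width: 0.498
```

Call:
{"fn": "apply_moves", "kwargs": {"targets": [[0,0,-0.011,35.5,-1.5,2,0],[0,0,-0.023,71,-3,4.5,0],[0,0,-0.035,107,-4.5,6.5,0],[0,0,-0.046,142.5,-6,9,0],[0,0,-0.058,178.5,-7.5,11,0]]}}

```text
time_s: 43.35
eef_pos: [0.4724, 0.3509, 0.1026]
tcp_rot: [-2.128, -2.31, 0.004]
wrist_force: [0.3, -0.5, 0.3]
gripper_width: 0.5
```

Call:
{"fn": "apply_moves", "kwargs": {"targets": [[0,0,-0.011,35.5,0.5,2,0],[0,0,-0.023,71.5,1.5,4.5,0],[0,0,-0.023,71.5,1.5,4.5,0],[0,0,-0.023,71.5,1.5,4.5,0],[0,0,-0.023,71.5,1.5,4.5,0]]}}

```text
time_s: 43.77
eef_pos: [0.4686, 0.4204, 0.0985]
tcp_rot: [-2.102, -2.334, 0.004]
wrist_force: [-0.3, -0.6, -0.3]
gripper_width: 0.499
```

```bash
python3 - <<'E'
from h import *
s=cap("side");t=cap("top");st()
crop(s,"s32",150,90,240,190,6);cv2.imwrite("pics/t32.png",t["frame"][:,:,::-1])
plan([([.4695,.4207,-.009],rot(.104),0,30)])
E
```

```text
t 43.87 pos [0.4692 0.4198 0.0996] rv [-2.104e+00 -2.332e+00  1.000e-03] F [ 0.3 -0.1  0.2] g 0.496 j [0.73 0.26 0.19 1.5  0.   0.63]
[[0.0, 0.0, 0.0, 0.2, 0.1, 27.2, 0], [-0.001, 0.0, 0.0, 0.4, 0.3, 54.3, 0], [-0.001, 0.0, -0.001, 0.6, 0.4, 81.5, 0], [-0.001, 0.0, -0.001, 0.9, 0.5, 108.6, 0], [-0.001, 0.0, -0.001, 0.9, 0.5, 108.6, 0]]
```

View pics/s32.png

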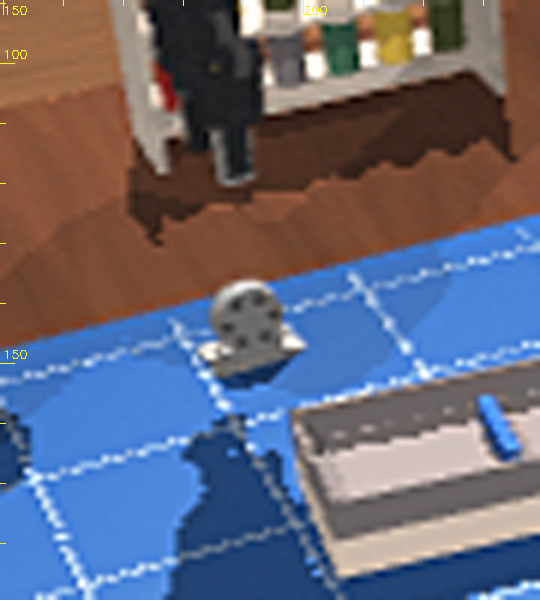

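View pics/t32.png

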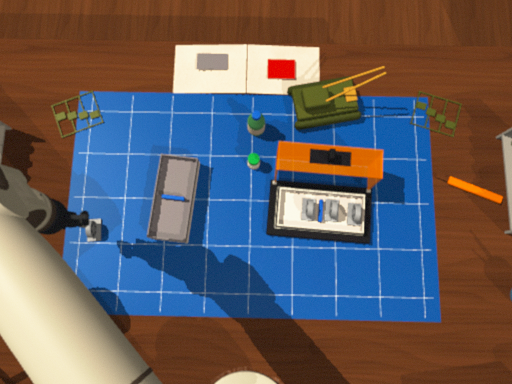

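Call:
{"fn": "apply_moves", "kwargs": {"targets": [[0,0,0,0,0,27,0],[0,0,0,0.5,0.5,54,0],[0,0,0,0.5,0.5,81,0],[0,0,0,0.5,0.5,101,0],[0,0,0,0.5,0.5,108,0]]}}

```text
time_s: 44.28
eef_pos: [0.4685, 0.419, -0.0113]
tcp_rot: [-2.104, -2.331, 0.007]
wrist_force: [-0.6, 0.3, -0.6]
gripper_width: 0.501
```

Call:
{"fn": "apply_moves", "kwargs": {"targets": [[0,0,0,0,0,0,0],[0,0,0,0,0,0,0],[0,0,0,0,0,0,-1],[0,0,0,0,0,0,-1],[0,0,0,0,0,0,-1]]}}

```text
time_s: 44.7
eef_pos: [0.4703, 0.422, -0.0064]
tcp_rot: [-2.103, -2.334, -0.003]
wrist_force: [0.1, -1.5, 5.0]
gripper_width: 0.149
```

Call:
{"fn": "apply_moves", "kwargs": {"targets": [[0,0,0,0,0,0,-1],[0,0,0,0,0,0,-1],[0,0,0,0,0,0,-1],[0,0,0,0,0,0,-1],[0,0,0,0,0,0,-1]]}}

```text
time_s: 45.12
eef_pos: [0.4702, 0.4221, -0.0064]
tcp_rot: [-2.103, -2.334, -0.003]
wrist_force: [-0.5, -1.0, 6.6]
gripper_width: 0.153
```

```bash
python3 - <<'E'
from h import *
st();p,r,_=cur()
a=slot(.078);print(a)
plan([([p[0],p[1],.05],r,-1,20),([p[0],p[1],.085],r,-1,25),([.45,.25,.085],rot(.08),-1,32),([.47,.0,.085],rot(0),-1,32),([*a,.085],rot(PSI),-1,25)])
E
```

```text
t 45.12 pos [ 0.4702  0.4221 -0.0064] rv [-2.103 -2.334 -0.003] F [-0.5 -1.   6.6] g 0.153 j [0.73 0.29 0.02 1.3  0.   0.63]
[ 0.53789426 -0.10836982]
[[0.0, 0.0, 0.0, 0.0, 0.0, -18.8, -1], [0.0, 0.0, 0.0, 0.1, 0.1, -37.6, -1], [0.0, 0.0, 0.0, 0.1, 0.1, -56.4, -1], [0.0, 0.0, 0.0, 0.1, 0.1, -73.9, -1], [0.0, 0.0, 0.0, 0.1, 0.1, -91.4, -1]]
[[0.0, 0.0, 0.004, -28.1, -6.3, 0.0, -1], [0.0, -0.001, 0.008, -56.3, -12.6, -0.1, -1], [0.001, -0.001, 0.012, -84.5, -19.0, -0.1, -1], [0.001, -0.001, 0.016, -112.6, -25.3, -0.2, -1], [0.001, -0.001, 0.02, -140.8, -31.7, -0.2, -1]]
[[0.0, -0.001, 0.004, -28.3, -5.7, -0.1, -1], [0.0, -0.001, 0.014, -59.6, -5.9, -0.1, -1], [0.0, -0.001, 0.024, -91.0, -6.0, -0.1, -1], [0.0, -0.001, 0.034, -122.3, -6.1, -0.1, -1], [0.0, -0.001, 0.044, -153.7, -6.3, -0.1, -1]]
[[0.0, 0.0, 0.01, -31.3, 1.3, 0.0, -1], [0.0, 0.0, 0.02, -62.6, 2.5, 0.0, -1], [0.0, 0.0, 0.03, -94.0, 3.8, 0.0, -1], [0.0, 0.0, 0.04, -125.3, 5.0, 0.0, -1], [0.0, 0.0, 0.051, -143.8, 15.6, 0.0, -1]]
[[0.0, 0.0, 0.011, -17.9, 11.5, 0.0, -1], [0.0, 0.0, 0.022, -35.9, 23.0, 0.0, -1], [0.0, 0.0, 0.033, -53.8, 34.5, 0.0, -1], [0.0, 0.0, 0.044, -71.7, 46.0, 0.1, -1], [0.0, 0.0, 0.055, -89.7, 57.5, 0.1, -1]]
```

Call:
{"fn": "apply_moves", "kwargs": {"targets": [[0,0,0,0,0,-19,-1],[0,0,0,0,0,-38,-1],[0,0,0,0,0,-56,-1],[0,0,0,0,0,-74,-1],[0,0,0,0,0,-92,-1]]}}

```text
time_s: 45.53
eef_pos: [0.4695, 0.4216, 0.0852]
tcp_rot: [-2.102, -2.334, -0.0]
wrist_force: [0.9, 0.0, -0.8]
gripper_width: 0.151
```

Call:
{"fn": "apply_moves", "kwargs": {"targets": [[0,0,0.004,-28,-6.5,0,-1],[0,0,0.008,-56,-12.5,0,-1],[0,0,0.012,-84.5,-19,0,-1],[0,0,0.016,-112.5,-25.5,0,-1],[0,0,0.02,-141,-31.5,0,-1]]}}

```text
time_s: 45.95
eef_pos: [0.4525, 0.2769, 0.0842]
tcp_rot: [-2.125, -2.313, -0.0]
wrist_force: [-0.3, -0.4, -0.0]
gripper_width: 0.15
```

Call:
{"fn": "apply_moves", "kwargs": {"targets": [[0,0,0.004,-28.5,-5.5,0,-1],[0,0,0.014,-59.5,-6,0,-1],[0,0,0.024,-91,-6,0,-1],[0,0,0.034,-122.5,-6,0,-1],[0,0,0.044,-153.5,-6.5,0,-1]]}}

```text
time_s: 46.37
eef_pos: [0.4593, 0.1232, 0.0844]
tcp_rot: [-2.176, -2.265, -0.001]
wrist_force: [1.4, -0.3, -0.6]
gripper_width: 0.148
```

Call:
{"fn": "apply_moves", "kwargs": {"targets": [[0,0,0.01,-31.5,1.5,0,-1],[0,0,0.02,-62.5,2.5,0,-1],[0,0,0.03,-94,4,0,-1],[0,0,0.04,-125.5,5,0,-1],[0,0,0.051,-144,15.5,0,-1]]}}

```text
time_s: 46.78
eef_pos: [0.4798, -0.0213, 0.0845]
tcp_rot: [-2.235, -2.207, 0.0]
wrist_force: [-0.2, 1.0, 0.2]
gripper_width: 0.151
```

Call:
{"fn": "apply_moves", "kwargs": {"targets": [[0,0,0.011,-18,11.5,0,-1],[0,0,0.022,-36,23,0,-1],[0,0,0.033,-54,34.5,0,-1],[0,0,0.044,-71.5,46,0,-1],[0,0,0.055,-89.5,57.5,0,-1]]}}

```text
time_s: 47.2
eef_pos: [0.5377, -0.1098, 0.0841]
tcp_rot: [-2.294, -2.146, -0.0]
wrist_force: [0.9, -0.9, -0.4]
gripper_width: 0.149
```

```bash
python3 - <<'E'
from h import *
s=cap("side");cap("top");st();crop(s,"s33",220,160,350,300,4)
print((cur()[1].inv()*rot(PSI)).as_rotvec())
plan([([*slot(.078),.025],rot(PSI),-1,15)])
E
```

```text
t 47.3 pos [ 0.5383 -0.1109  0.0836] rv [ 2.296  2.144 -0.   ] F [-0.6  0.8 -0.7] g 0.149 j [-0.2   0.07 -0.05  1.44 -0.   -0.13]
[-7.86490964e-05  1.66673287e-04 -2.12567322e-03]
[[0.0, 0.0, -0.001, 0.6, -0.1, 14.7, -1], [0.0, 0.0, -0.001, 1.3, -0.3, 29.3, -1], [0.0, 0.0, -0.002, 1.9, -0.4, 44.0, -1], [0.0, 0.0, -0.002, 2.5, -0.5, 58.6, -1], [0.0, 0.0, -0.002, 2.5, -0.5, 58.6, -1]]
```

View pics/s33.png

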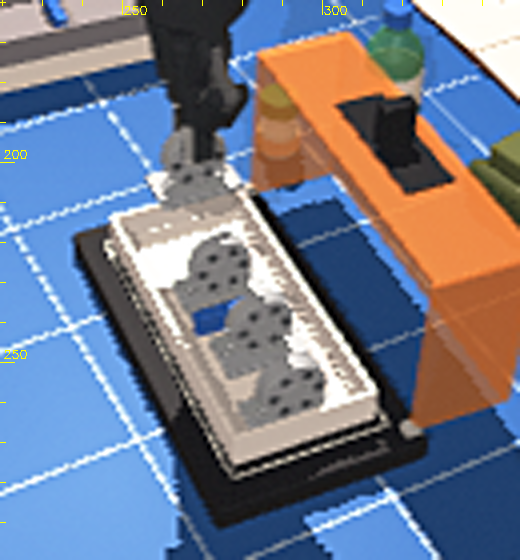

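Call:
{"fn": "apply_moves", "kwargs": {"targets": [[0,0,0,0.5,0,15,-1],[0,0,0,1,0,29,-1],[0,0,0,1,0,44,-1],[0,0,0,1,0,55,-1],[0,0,0,1,0,59,-1]]}}

```text
time_s: 47.72
eef_pos: [0.5361, -0.1072, 0.0231]
tcp_rot: [-2.291, -2.146, 0.002]
wrist_force: [-0.5, -0.2, -1.1]
gripper_width: 0.149
```

Call:
{"fn": "apply_moves", "kwargs": {"targets": [[0,0,0,0,0,1,-1],[0,0,0,0,0,2,-1],[0,0,0,0,0,3,-1],[0,0,0,0,0,4,-1],[0,0,0,0,0,4,-1]]}}

```text
time_s: 48.13
eef_pos: [0.5374, -0.1079, 0.0211]
tcp_rot: [-2.293, -2.147, -0.0]
wrist_force: [-0.2, 0.1, -0.9]
gripper_width: 0.149
```

Call:
{"fn": "apply_moves", "kwargs": {"targets": [[0,0,0,0,0,0.5,-1],[0,0,0,0,0,1,-1],[0,0,0,0,0,1,-1],[0,0,0,0,0,1,-1],[0,0,0,0,0,1,-1]]}}

```text
time_s: 48.55
eef_pos: [0.5374, -0.1079, 0.0206]
tcp_rot: [2.293, 2.147, 0.0]
wrist_force: [-2.8, 0.1, 5.2]
gripper_width: 0.151
```

Call:
{"fn": "apply_moves", "kwargs": {"targets": [[0,0,0,0,0,-1,-0.3],[0,0,0,0,0,-1,-0.3],[0,0,0,0,0,-1,-0.3],[0,0,0,0,0,-5,-0.3],[0,0,0,0,0,-20,-0.3]]}}

```text
time_s: 48.97
eef_pos: [0.5358, -0.1076, 0.0378]
tcp_rot: [-2.291, -2.145, 0.004]
wrist_force: [0.2, 0.1, -0.3]
gripper_width: 0.349
```

Call:
{"fn": "apply_moves", "kwargs": {"targets": [[0,0,0,0,0,-20,-0.3],[0,0,0,0,0,-50,-0.3],[0,0,0,0,0,-80,-0.3],[0,0,0,0,0,-110,-0.3],[0,0,0,0,0,-140,-0.3]]}}

```text
time_s: 49.38
eef_pos: [0.537, -0.1079, 0.1814]
tcp_rot: [-2.293, -2.147, 0.0]
wrist_force: [0.6, 0.6, -0.2]
gripper_width: 0.355
```

```bash
python3 - <<'E'
from h import *
p,r,_=cur()
plan([([.45,.0,.2],rot(PSI),-.2)])
E
```

```text
[[0.0, 0.0, 0.0, 25.5, -23.5, -4.6, -0.2], [0.0, 0.0, 0.0, 51.0, -47.0, -9.3, -0.2], [0.0, 0.0, 0.0, 76.4, -70.4, -13.9, -0.2], [-0.001, 0.0, 0.0, 101.9, -93.9, -18.5, -0.2], [-0.001, 0.0, 0.0, 101.9, -93.9, -18.5, -0.2]]
```

Call:
{"fn": "apply_moves", "kwargs": {"targets": [[0,0,0,25,-23,-5,-0.2],[0,0,0,51,-47,-9,-0.2],[0,0,0,76,-70,-14,-0.2],[0,0,0,102,-94,-18,-0.2],[0,0,0,102,-94,-18,-0.2]]}}

```text
time_s: 49.8
eef_pos: [0.4476, 0.003, 0.1998]
tcp_rot: [-2.29, -2.15, -0.003]
wrist_force: [0.1, -0.6, -0.3]
gripper_width: 0.402
```

```bash
python3 - <<'E'
from h import *
s=cap("side");t=cap("top");st()
cv2.imwrite("pics/t34f.png",t["frame"][:,:,::-1])
B=[*BC,.0195,PSI]
for c,n,o,sc,sz in((s,"s34",(220,160),4.5,(125,130)),(t,"t34",(255,130),5,(140,115))):
    im=cv2.resize(c["frame"][o[1]:o[1]+sz[1],o[0]:o[0]+sz[0],::-1],None,fx=sc,fy=sc,interpolation=cv2.INTER_CUBIC)
    cv2.imwrite(f"pics/{n}.png",im)
    P=box(-.03,.03,-.018,.018,0,.006)
    for y in(-.078,-.03,.03,.078): draw(im,c,Tz(P+[0,y,.007],*B),BE,sc,*o)
    draw(im,c,Tz(box(-.05,.05,-.112,.112,.03,.03),*B),BE,sc,*o,(255,0,255))
    cv2.imwrite(f"pics/{n}o.png",im)
E
```

```text
t 49.9 pos [0.45   0.0008 0.1987] rv [2.291e+00 2.149e+00 2.000e-03] F [ 0.4 -0.1  0.3] g 0.4 j [ 0.   -0.15 -0.05  1.67  0.    0.07]
```

View pics/t34f.png

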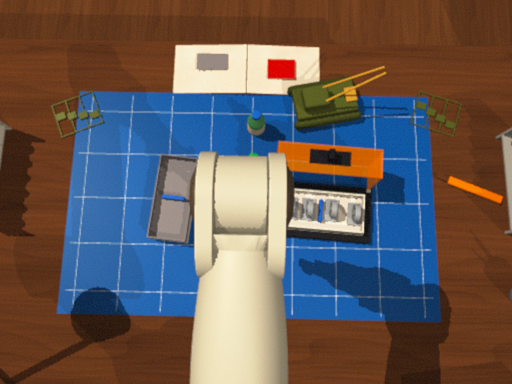

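View pics/s34o.png

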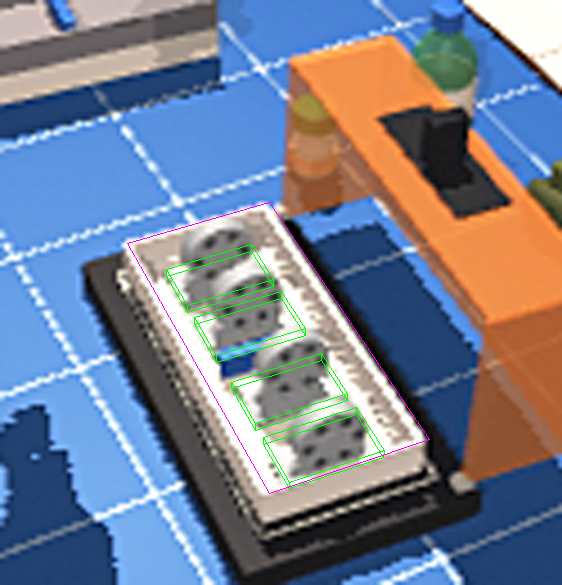

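View pics/t34o.png

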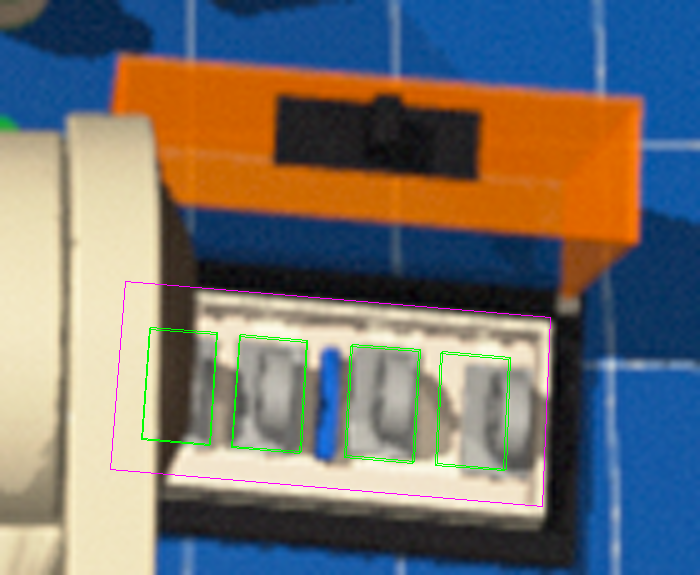

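Call:
{"fn": "apply_moves", "kwargs": {"targets": [[0,0,0,30,-25,0,-0.2],[0,0,0,60,-50,0,-0.2],[0,0,0,90,-75,0,-0.2],[0,0,0,120,-100,0,-0.2],[0,0,0,120,-100,0,-0.2]]}}

```text
time_s: 50.32
eef_pos: [0.356, 0.1298, 0.1982]
tcp_rot: [-2.287, -2.151, -0.0]
wrist_force: [0.5, -1.4, 0.1]
gripper_width: 0.405
```

```bash
python3 - <<'E'
from h import *
s=cap("side");t=cap("top");st()
crop(t,"t35",262,180,372,245,7);crop(s,"s35",240,195,320,285,6.5)
E
```

```text
t 50.42 pos [0.3584 0.127  0.1979] rv [-2.29 -2.15  0.  ] F [ 0.6  0.1 -0.2] g 0.403 j [ 0.34 -0.31 -0.18  1.7   0.    0.4 ]
```

View pics/t35.png

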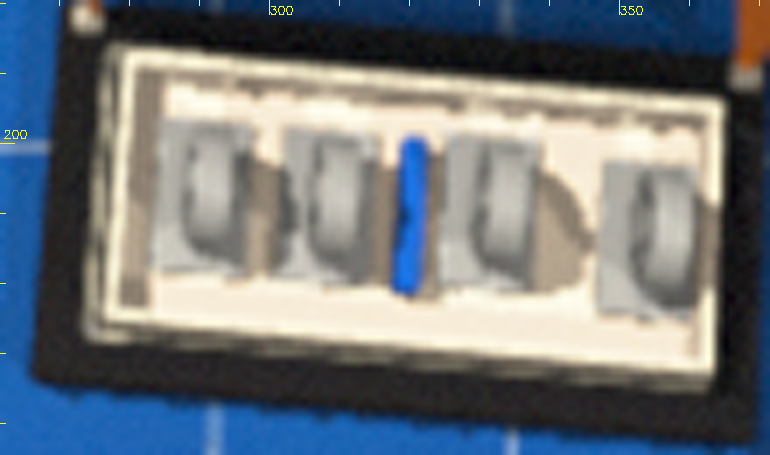

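View pics/s35.png

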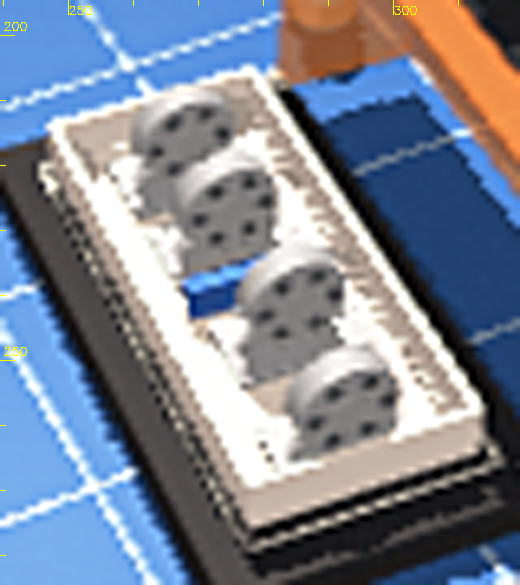

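```bash
python3 - <<'E'
from h import *
t=cap("top");s=cap("side")
f=lambda l:[np.array(p)/7+(262,180)-.5 for p in l]
obs={"A":[(163,118),(256,125),(247,278),(150,270)],"B":[(287,128),(380,136),(368,286),(271,278)],"C":[(448,136),(541,143),(532,292),(438,286)],"D":[(602,162),(693,168),(690,316),(597,313)]}
def tobed(P): 
    d=np.array(P)[:2]-BC; return np.array([d@[np.cos(PSI),np.sin(PSI)],d@[-np.sin(PSI),np.cos(PSI)]])
P=np.array([[.03,.018,.0325],[.03,-.018,.0325],[-.03,-.018,.0325],[-.03,.018,.0325]])
for k,o in obs.items():
    o=np.array(f(o))
    q=least_squares(lambda p:(proj(t,Tz(P,p[0],p[1],0,p[2]))-o).ravel(),[.53,-.19,0])
    print(k,"bed-frame",tobed(q.x[:2]).round(4),"yaw rel",round(q.x[2]-PSI,3),np.abs(q.fun).max().round(1))
# tray inner rim corners (z=.05): outer rim corners
o=np.array(f([(127,45),(727,97),(713,385),(88,333)]))
P2=np.array([[.05,.112,.05],[.05,-.112,.05],[-.05,-.112,.05],[-.05,.112,.05]])
q=least_squares(lambda p:(proj(t,Tz(P2,p[0],p[1],0,p[2]))-o).ravel(),[.53,-.19,0]);print("tray",tobed(q.x[:2]),q.x[2]-PSI,q.fun.round(1))
E
```

```text
A bed-frame [-0.0032  0.0772] yaw rel 0.0 0.3
B bed-frame [-0.0028  0.0308] yaw rel -0.022 0.6
C bed-frame [-0.0002 -0.0309] yaw rel -0.005 0.7
D bed-frame [-0.0049 -0.09  ] yaw rel 0.02 0.8
tray [-0.00571573  0.0003914 ] -0.006030560676704766 [-0.4  1.6 -1.   1.8 -0.7 -1.4  2.1 -1.9]
```

```bash
python3 - <<'E'
from h import *
t=cap("top");s=cap("side")
a=np.linspace(0,2*np.pi,41); E=[(i,i+1) for i in range(40)]
for c,n,o,sc,sz in((s,"s36",(240,195),6.5,(80,90)),(t,"t36",(262,175),7,(110,70))):
    im=cv2.resize(c["frame"][o[1]:o[1]+sz[1],o[0]:o[0]+sz[0],::-1],None,fx=sc,fy=sc,interpolation=cv2.INTER_CUBIC)
    for x,y,w in((-.0032,.0772,0),(-.0028,.0308,-.02),(0,-.0309,0),(-.0049,-.09,.02)):
        for yy in(-.007,.007):
            C=np.c_[.023*np.cos(a),0*a+yy,.028+.023*np.sin(a)]
            C=Tz(Tz(C,0,0,0,w)+[x,y,.007],*BC,.0195,PSI); draw(im,c,C,E,sc,*o,(0,255,0) if yy<0 else (255,255,0))
    cv2.imwrite(f"pics/{n}.png",im)
E
```

```text
(no output)
```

View pics/s36.png

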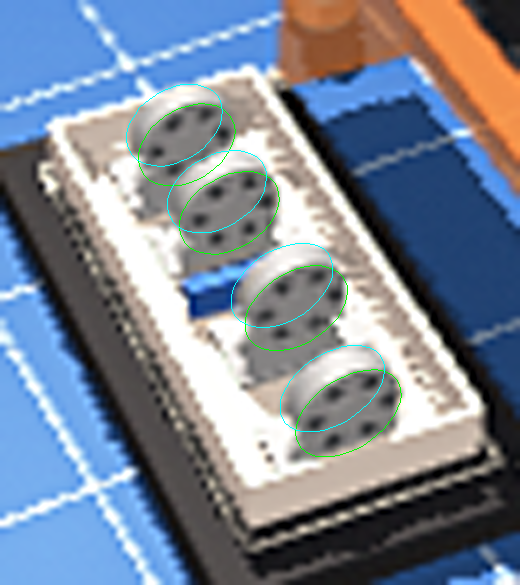

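View pics/t36.png

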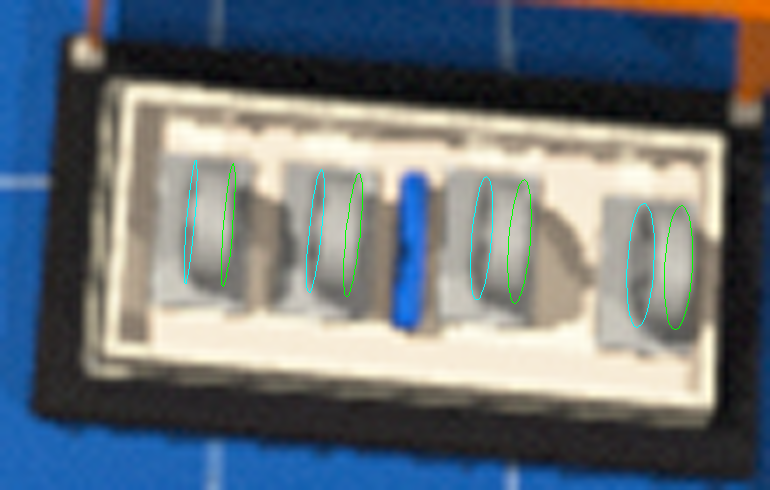

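```bash
python3 - <<'E'
from h import *
st()
e=plan([([.55,-.15,.205],rot(PSI),-.1),([.6527,-.194,.205],rot(PSI),-.1,28)],vmax=32)
E
```

```text
t 50.62 pos [0.3591 0.1253 0.1976] rv [-2.295e+00 -2.144e+00  1.000e-03] F [ 0.3  0.3 -1.1] g 0.399 j [ 0.34 -0.31 -0.18  1.7   0.    0.4 ]
[[0.0, 0.0, 0.0, -23.8, 19.0, -0.7, -0.1], [0.0, 0.0, 0.0, -47.6, 38.0, -1.4, -0.1], [0.0, 0.0, -0.001, -71.4, 57.1, -2.1, -0.1], [0.0, 0.0, -0.001, -95.2, 76.1, -2.8, -0.1], [-0.001, 0.0, -0.001, -119.0, 95.1, -3.5, -0.1]]
[[0.0, 0.0, 0.0, -23.8, 19.0, -0.6, -0.1], [0.0, 0.0, 0.0, -47.6, 38.0, -1.3, -0.1], [0.0, 0.0, 0.0, -71.4, 57.0, -2.0, -0.1], [0.0, 0.0, -0.001, -95.2, 76.0, -2.6, -0.1], [0.0, 0.0, -0.001, -119.0, 95.0, -3.3, -0.1]]
[[0.0, 0.0, 0.0, -23.8, 18.9, -0.7, -0.1], [0.0, 0.0, 0.0, -33.1, 45.3, -0.7, -0.1], [0.0, 0.0, 0.0, -42.4, 71.6, -0.7, -0.1], [0.0, 0.0, 0.0, -51.7, 98.0, -0.7, -0.1], [0.0, 0.0, 0.0, -61.0, 124.3, -0.7, -0.1]]
```

Call:
{"fn": "apply_moves", "kwargs": {"targets": [[0,0,0,-24,19,-1,-0.1],[0,0,0,-48,38,-1.5,-0.1],[0,0,0,-71,57,-2,-0.1],[0,0,0,-95,76,-3,-0.1],[0,0,0,-119,95,-3.5,-0.1]]}}

```text
time_s: 51.03
eef_pos: [0.4463, -0.0015, 0.2011]
tcp_rot: [-2.295, -2.144, 0.001]
wrist_force: [-0.1, 0.8, -0.2]
gripper_width: 0.448
```

Call:
{"fn": "apply_moves", "kwargs": {"targets": [[0,0,0,-24,19,-1,-0.1],[0,0,0,-48,38,-1.5,-0.1],[0,0,0,-71,57,-2,-0.1],[0,0,0,-95,76,-3,-0.1],[0,0,0,-119,95,-3.5,-0.1]]}}

```text
time_s: 51.45
eef_pos: [0.5328, -0.127, 0.2042]
tcp_rot: [-2.296, -2.143, 0.001]
wrist_force: [0.1, 0.2, -0.2]
gripper_width: 0.449
```

Call:
{"fn": "apply_moves", "kwargs": {"targets": [[0,0,0,-24,19,-1,-0.1],[0,0,0,-33,45,-1,-0.1],[0,0,0,-42,72,-1,-0.1],[0,0,0,-52,98,-1,-0.1],[0,0,0,-61,122,-1,-0.1]]}}

```text
time_s: 51.87
eef_pos: [0.6508, -0.1956, 0.2043]
tcp_rot: [-2.295, -2.143, 0.001]
wrist_force: [-0.6, 0.1, 0.3]
gripper_width: 0.455
```

```bash
python3 - <<'E'
from h import *
s=cap("side");t=cap("top");cap("side");st()
crop(s,"s37",250,100,350,230,4.5)
plan([([.6525,-.194,.117],rot(PSI),-.1,20)])
E
```

```text
t 52.02 pos [ 0.6505 -0.1951  0.2022] rv [-2.293 -2.141  0.004] F [-0.1  0.  -0.2] g 0.452 j [-0.29  0.43  0.61  1.75  0.   -0.22]
[[-0.001, 0.0, -0.001, 0.2, 0.5, 17.0, -0.1], [-0.002, 0.0, -0.001, 0.5, 0.9, 34.1, -0.1], [-0.003, -0.001, -0.002, 0.7, 1.4, 51.1, -0.1], [-0.004, -0.001, -0.002, 1.0, 1.9, 68.1, -0.1], [-0.005, -0.001, -0.003, 1.2, 2.3, 85.2, -0.1]]
```

View pics/s37.png

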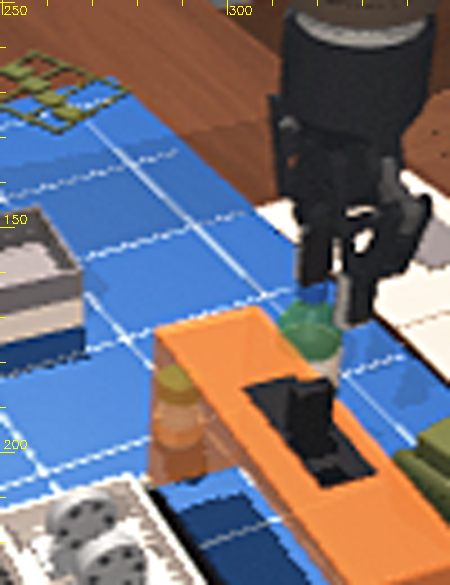

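Call:
{"fn": "apply_moves", "kwargs": {"targets": [[0,0,0,0,0.5,17,-0.1],[0,0,0,0.5,1,34,-0.1],[0,0,0,0.5,1.5,51,-0.1],[-0.002,0,0,1,2,68,-0.1],[-0.003,0,0,1,2,84,-0.1]]}}

```text
time_s: 52.43
eef_pos: [0.651, -0.1926, 0.121]
tcp_rot: [2.294, 2.144, 0.003]
wrist_force: [-0.8, 0.4, -0.8]
gripper_width: 0.449
```

Call:
{"fn": "apply_moves", "kwargs": {"targets": [[0,0,0,0,0,0,-0.1],[0,0,0,0,0,0,-0.1],[0,0,0,0,0,0,-1],[0,0,0,0,0,0,-1],[0,0,0,0,0,0,-1]]}}

```text
time_s: 52.85
eef_pos: [0.6521, -0.1942, 0.1236]
tcp_rot: [2.291, 2.141, 0.0]
wrist_force: [-3.7, -12.2, 3.2]
gripper_width: 0.15
```

Call:
{"fn": "apply_moves", "kwargs": {"targets": [[0,0,0,0,0,0,-1],[0,0,0,0,0,0,-1],[0,0,0,0,0,0,-1],[0,0,0,0,0,0,-1],[0,0,0,0,0,0,-1]]}}

```text
time_s: 53.27
eef_pos: [0.6521, -0.1942, 0.1237]
tcp_rot: [2.291, 2.141, 0.001]
wrist_force: [-2.2, -9.7, 3.7]
gripper_width: 0.148
```

```bash
python3 - <<'E'
from h import *
st()
p,r,_=cur()
w=[]
g0=p-r.apply([0,0,.0545]); q=g0-HINGE; bx=np.array([np.cos(PSI),np.sin(PSI),0])
rx=q@bx; print("rel hinge",rx,q[2],q@[-bx[1],bx[0],0],"radius",np.hypot(rx,q[2]),"ang",np.arctan2(q[2],rx)); lat=q-bx*rx-[0,0,q[2]]
for k in range(1,36):
    d=-1.40*k/35; x=rx*np.cos(d)+q[2]*np.sin(d); z=-rx*np.sin(d)+q[2]*np.cos(d)
    rr=rot(PSI,.5*k/35); w.append((tcpfor(HINGE+lat+bx*x+[0,0,z],rr),rr,-1))
print(w[-1][0])
plan(w)
s=cap("side");crop(s,"s38",250,100,350,230,4.5)
E
```

```text
t 53.27 pos [ 0.6521 -0.1942  0.1237] rv [2.291e+00 2.141e+00 1.000e-03] F [-2.2 -9.7  3.7] g 0.148 j [-0.29  0.39  0.4   1.57 -0.   -0.22]
rel hinge 0.053518555661093856 0.158708931129898 4.907718511531158e-05 radius 0.16748958361774116 ang 1.2455590460955734
[ 0.47759247 -0.18245931  0.0513869 ]
[[-0.01, 0.004, -0.002, 0.2, -5.9, -2.0, -1], [-0.024, 0.004, -0.002, 0.2, -11.5, -3.8, -1], [-0.038, 0.004, -0.002, 0.2, -17.3, -5.4, -1], [-0.052, 0.004, -0.002, 0.1, -23.1, -6.7, -1], [-0.067, 0.004, -0.002, 0.1, -28.9, -7.7, -1]]
[[-0.014, 0.0, 0.0, 0.0, -5.8, -1.2, -1], [-0.028, 0.0, 0.0, 0.0, -11.7, -2.2, -1], [-0.043, 0.0, 0.0, 0.0, -17.6, -2.8, -1], [-0.057, 0.0, 0.0, 0.0, -23.5, -3.3, -1], [-0.071, 0.0, 0.0, 0.0, -29.4, -3.4, -1]]
[[-0.014, 0.0, 0.0, 0.0, -5.9, -0.3, -1], [-0.029, 0.0, 0.0, 0.0, -11.9, -0.4, -1], [-0.043, 0.0, 0.0, 0.0, -17.8, -0.2, -1], [-0.057, 0.0, 0.0, 0.0, -23.7, 0.2, -1], [-0.072, 0.0, 0.0, 0.0, -29.6, 0.9, -1]]
[[-0.014, 0.0, 0.0, 0.1, -5.9, 0.5, -1], [-0.028, 0.0, 0.0, 0.1, -11.7, 1.3, -1], [-0.042, 0.0, 0.0, 0.1, -17.6, 2.4, -1], [-0.057, 0.0, 0.0, 0.1, -23.4, 3.7, -1], [-0.071, 0.0, 0.0, 0.1, -29.1, 5.2, -1]]
[[-0.014, 0.0, 0.0, 0.0, -5.8, 1.4, -1], [-0.029, 0.0, 0.0, 0.0, -11.5, 3.0, -1], [-0.043, 0.0, 0.0, 0.0, -17.1, 4.9, -1], [-0.057, 0.0, 0.0, 0.0, -22.7, 7.0, -1], [-0.071, 0.0, 0.0, 0.0, -28.1, 9.4, -1]]
[[-0.015, 0.0, 0.0, 0.0, -5.6, 2.2, -1], [-0.029, 0.0, 0.0, 0.0, -11.0, 4.7, -1], [-0.043, 0.0, 0.0, 0.0, -16.4, 7.4, -1], [-0.058, 0.0, 0.0, 0.0, -21.6, 10.3, -1], [-0.072, 0.0, 0.0, 0.0, -26.7, 13.4, -1]]
[[-0.014, 0.0, 0.0, 0.0, -5.2, 3.0, -1], [-0.028, 0.0, 0.0, 0.0, -10.3, 6.3, -1], [-0.043, 0.0, 0.0, 0.0, -15.3, 9.7, -1], [-0.057, 0.0, 0.0, 0.0, -20.1, 13.4, -1], [-0.071, 0.0, 0.0, 0.0, -24.7, 17.3, -1]]
```

View pics/s38.png

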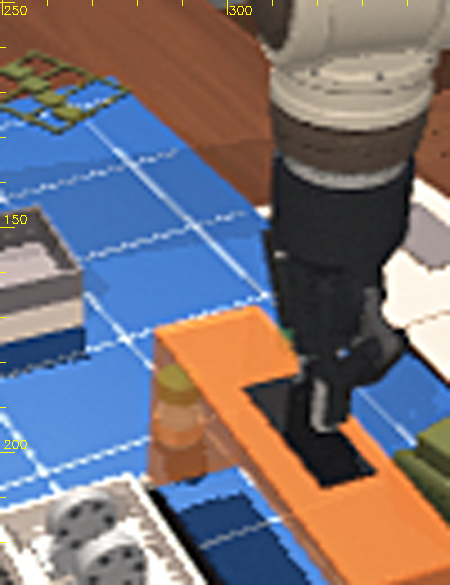

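Gripped. Swing the hood down along its arc.

Call:
{"fn": "apply_moves", "kwargs": {"targets": [[-0.01,0,0,0,-6,-2,-1],[-0.024,0,0,0,-11.5,-4,-1],[-0.038,0,0,0,-17.5,-5.5,-1],[-0.052,0,0,0,-23,-6.5,-1],[-0.067,0,0,0,-29,-7.5,-1]]}}

```text
time_s: 53.73
eef_pos: [0.6247, -0.1924, 0.1311]
tcp_rot: [2.252, 2.105, 0.075]
wrist_force: [6.3, -11.6, -2.0]
gripper_width: 0.151
```

Call:
{"fn": "apply_moves", "kwargs": {"targets": [[-0.014,0,0,0,-6,-1,-1],[-0.028,0,0,0,-11.5,-2,-1],[-0.043,0,0,0,-17.5,-3,-1],[-0.057,0,0,0,-23.5,-3.5,-1],[-0.071,0,0,0,-29.5,-3.5,-1]]}}

```text
time_s: 54.15
eef_pos: [0.595, -0.1904, 0.1328]
tcp_rot: [2.212, 2.068, 0.147]
wrist_force: [4.9, -11.2, -0.9]
gripper_width: 0.15
```

```bash
python3 - <<'E'
from h import *
st();s=cap("side");crop(s,"s39",220,120,350,260,4)
E
```

```text
t 54.15 pos [ 0.595  -0.1904  0.1328] rv [2.212 2.068 0.147] F [  4.9 -11.2  -0.9] g 0.15 j [-0.33  0.09  0.05  1.39  0.03 -0.26]
```

View pics/s39.png

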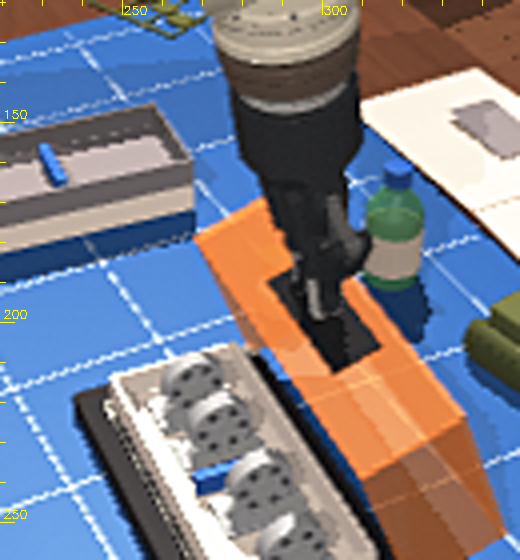

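Call:
{"fn": "apply_moves", "kwargs": {"targets": [[-0.014,0,0,0,-6,0,-1],[-0.029,0,0,0,-12,0,-1],[-0.043,0,0,0,-18,0,-1],[-0.057,0,0,0,-23.5,0,-1],[-0.072,0,0,0,-29.5,1,-1]]}}

```text
time_s: 54.62
eef_pos: [0.5662, -0.1884, 0.1283]
tcp_rot: [2.17, 2.029, 0.219]
wrist_force: [4.2, -11.2, 3.5]
gripper_width: 0.151
```

Call:
{"fn": "apply_moves", "kwargs": {"targets": [[-0.014,0,0,0,-6,0.5,-1],[-0.028,0,0,0,-11.5,1.5,-1],[-0.042,0,0,0,-17.5,2.5,-1],[-0.057,0,0,0,-23.5,3.5,-1],[-0.071,0,0,0,-29,5,-1]]}}

```text
time_s: 55.03
eef_pos: [0.539, -0.1866, 0.1177]
tcp_rot: [2.128, 1.989, 0.286]
wrist_force: [4.9, -11.1, 2.6]
gripper_width: 0.15
```

Call:
{"fn": "apply_moves", "kwargs": {"targets": [[-0.014,0,0,0,-6,1.5,-1],[-0.029,0,0,0,-11.5,3,-1],[-0.043,0,0,0,-17,5,-1],[-0.057,0,0,0,-22.5,7,-1],[-0.071,0,0,0,-28,9.5,-1]]}}

```text
time_s: 55.45
eef_pos: [0.515, -0.185, 0.1017]
tcp_rot: [2.084, 1.948, 0.352]
wrist_force: [-0.2, -8.8, 8.5]
gripper_width: 0.15
```

Call:
{"fn": "apply_moves", "kwargs": {"targets": [[-0.015,0,0,0,-5.5,2,-1],[-0.029,0,0,0,-11,4.5,-1],[-0.043,0,0,0,-16.5,7.5,-1],[-0.058,0,0,0,-21.5,10.5,-1],[-0.072,0,0,0,-26.5,13.5,-1]]}}

```text
time_s: 55.87
eef_pos: [0.4946, -0.1837, 0.0803]
tcp_rot: [2.039, 1.907, 0.415]
wrist_force: [-5.8, -8.0, 11.1]
gripper_width: 0.152
```

```bash
python3 - <<'E'
from h import *
st();s=cap("side");crop(s,"s40",220,150,350,300,4)
p,r,_=cur()
g0=p-r.apply([0,0,.0545]); q=g0-HINGE; bx=np.array([np.cos(PSI),np.sin(PSI),0]); rx=q@bx
print("ang from start", np.arctan2(q[2],rx)-1.2456, "radius",np.hypot(rx,q[2]))
lat=q-bx*rx-[0,0,q[2]]; tilt0=np.arcsin(r.as_matrix()[:,2]@bx);print(tilt0)
w=[]
for k in range(1,26):
    d=-.42*k/25; x=rx*np.cos(d)+q[2]*np.sin(d); z=-rx*np.sin(d)+q[2]*np.cos(d)
    rr=rot(PSI,tilt0+.12*k/25); w.append((tcpfor(HINGE+lat+bx*x+[0,0,z],rr),rr,-1))
plan(w)
E
```

```text
t 55.87 pos [ 0.4946 -0.1837  0.0803] rv [2.039 1.907 0.415] F [-5.8 -8.  11.1] g 0.152 j [-0.45 -0.43 -0.57  1.02  0.15 -0.35]
ang from start 1.1927843587545 radius 0.16817430727833665
0.43259193803264523
[[-0.005, 0.005, -0.001, 0.3, -2.3, 1.2, -1], [-0.01, 0.005, 0.0, 0.3, -4.6, 2.5, -1], [-0.014, 0.005, 0.0, 0.3, -6.8, 3.8, -1], [-0.019, 0.005, 0.0, 0.3, -9.0, 5.1, -1], [-0.024, 0.005, 0.0, 0.3, -11.2, 6.5, -1]]
[[-0.005, 0.0, 0.0, 0.0, -2.3, 1.3, -1], [-0.01, 0.0, 0.0, 0.0, -4.4, 2.7, -1], [-0.014, 0.0, 0.0, 0.0, -6.6, 4.2, -1], [-0.019, 0.0, 0.0, 0.0, -8.7, 5.7, -1], [-0.024, 0.0, 0.0, 0.0, -10.9, 7.2, -1]]
[[-0.005, 0.0, 0.0, 0.0, -2.1, 1.5, -1], [-0.01, 0.0, 0.0, 0.0, -4.2, 3.0, -1], [-0.014, 0.0, 0.0, 0.0, -6.3, 4.6, -1], [-0.019, 0.0, 0.0, 0.0, -8.3, 6.2, -1], [-0.024, 0.0, 0.0, 0.0, -10.3, 7.9, -1]]
[[-0.005, 0.0, 0.0, 0.0, -2.1, 1.6, -1], [-0.01, 0.0, 0.0, 0.0, -4.1, 3.3, -1], [-0.014, 0.0, 0.0, 0.0, -6.0, 5.1, -1], [-0.019, 0.0, 0.0, 0.0, -8.0, 6.8, -1], [-0.024, 0.0, 0.0, 0.0, -9.9, 8.6, -1]]
[[-0.005, 0.0, 0.0, 0.0, -1.9, 1.8, -1], [-0.01, 0.0, 0.0, 0.0, -3.8, 3.6, -1], [-0.014, 0.0, 0.0, 0.0, -5.7, 5.5, -1], [-0.019, 0.0, 0.0, 0.0, -7.5, 7.4, -1], [-0.024, 0.0, 0.0, 0.0, -9.3, 9.3, -1]]
```

View pics/s40.png

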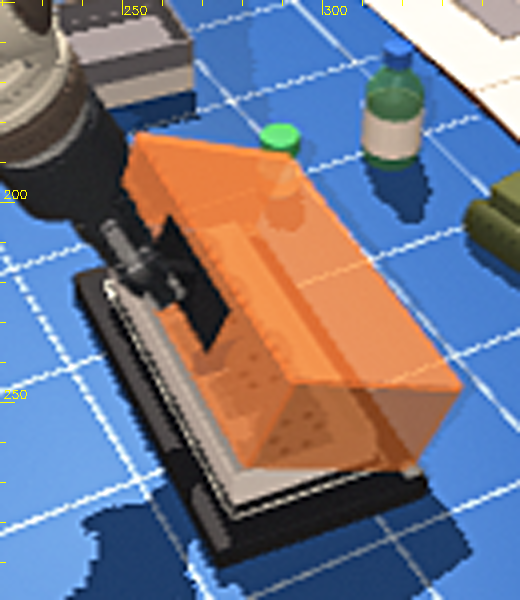

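Call:
{"fn": "apply_moves", "kwargs": {"targets": [[-0.005,0,0,0,-2.5,1,-1],[-0.01,0,0,0,-4.5,2.5,-1],[-0.014,0,0,0,-7,4,-1],[-0.019,0,0,0,-9,5,-1],[-0.024,0,0,0,-11,6.5,-1]]}}

```text
time_s: 56.33
eef_pos: [0.487, -0.1831, 0.0696]
tcp_rot: [2.025, 1.893, 0.435]
wrist_force: [-12.5, -6.8, 14.8]
gripper_width: 0.148
```

Call:
{"fn": "apply_moves", "kwargs": {"targets": [[-0.005,0,0,0,-2.5,1.5,-1],[-0.01,0,0,0,-4.5,2.5,-1],[-0.014,0,0,0,-6.5,4,-1],[-0.019,0,0,0,-8.5,5.5,-1],[-0.024,0,0,0,-11,7,-1]]}}

```text
time_s: 56.75
eef_pos: [0.4803, -0.1827, 0.0582]
tcp_rot: [2.01, 1.879, 0.455]
wrist_force: [-3.3, -8.4, 6.5]
gripper_width: 0.15
```

Call:
{"fn": "apply_moves", "kwargs": {"targets": [[-0.005,0,0,0,-2,1.5,-1],[-0.01,0,0,0,-4,3,-1],[-0.014,0,0,0,-6.5,4.5,-1],[-0.019,0,0,0,-8.5,6,-1],[-0.024,0,0,0,-10.5,8,-1]]}}

```text
time_s: 57.17
eef_pos: [0.4744, -0.1823, 0.046]
tcp_rot: [1.995, 1.865, 0.475]
wrist_force: [-10.5, -7.2, 10.1]
gripper_width: 0.15
```

```bash
python3 - <<'E'
from h import *
st();s=cap("side");crop(s,"s41",220,150,350,300,4)
E
```

```text
t 57.17 pos [ 0.4744 -0.1823  0.046 ] rv [1.995 1.865 0.475] F [-10.5  -7.2  10.1] g 0.15 j [-0.49 -0.55 -0.74  0.91  0.19 -0.38]
```

View pics/s41.png

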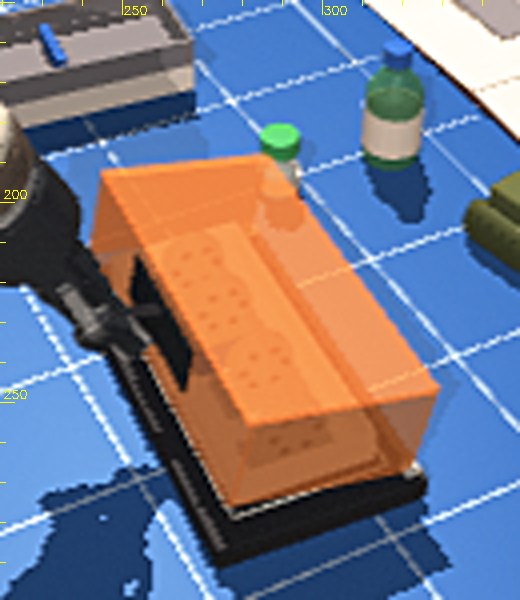

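Call:
{"fn": "apply_moves", "kwargs": {"targets": [[-0.005,0,0,0,-2,1.5,-1],[-0.01,0,0,0,-4,3.5,-1],[-0.014,0,0,0,-6,5,-1],[-0.019,0,0,0,-8,7,-1],[-0.024,0,0,0,-10,8.5,-1]]}}

```text
time_s: 57.63
eef_pos: [0.4697, -0.1819, 0.0335]
tcp_rot: [1.98, 1.851, 0.495]
wrist_force: [-2.5, -8.6, 5.2]
gripper_width: 0.148
```

Call:
{"fn": "apply_moves", "kwargs": {"targets": [[-0.005,0,0,0,-2,2,-1],[-0.01,0,0,0,-4,3.5,-1],[-0.014,0,0,0,-5.5,5.5,-1],[-0.014,0,0,0,-5.5,5.5,-1],[-0.014,0,0,0,-5.5,5.5,-1]]}}

```text
time_s: 58.05
eef_pos: [0.4672, -0.1818, 0.0252]
tcp_rot: [1.972, 1.843, 0.506]
wrist_force: [-3.5, -10.1, 2.2]
gripper_width: 0.152
```

```bash
python3 - <<'E'
from h import *
st();s=cap("side")
B=[*BC,.0195,PSI]
c,n,o,sc,sz=s,"s42",(220,170),4.5,(120,130)
im=cv2.resize(c["frame"][o[1]:o[1]+sz[1],o[0]:o[0]+sz[0],::-1],None,fx=sc,fy=sc,interpolation=cv2.INTER_CUBIC)
draw(im,c,Tz(hoodpts(HB,0),*B),BE,sc,*o,(0,255,0));draw(im,c,Tz(hoodpts(HB,.06),*B),BE,sc,*o,(255,255,0))
cv2.imwrite(f"pics/{n}.png",im)
E
```

```text
t 58.05 pos [ 0.4672 -0.1818  0.0252] rv [1.972 1.843 0.506] F [ -3.5 -10.1   2.2] g 0.152 j [-0.51 -0.6  -0.82  0.85  0.22 -0.39]
```

View pics/s42.png

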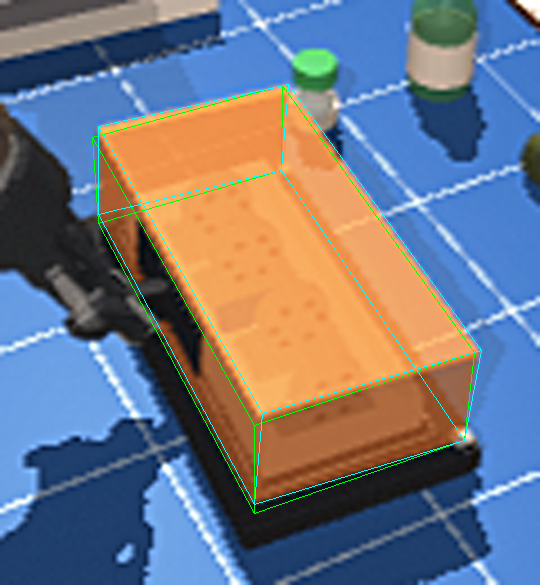

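Call:
{"fn": "apply_moves", "kwargs": {"targets": [[0,0,0,0,-1,1,-1],[0,0,0,0,-2,2,-1],[0,0,0,0,-3,3,-1],[0,0,0,0,-4,4,-1],[0,0,0,0,-4,4,-1]]}}

```text
time_s: 58.52
eef_pos: [0.4655, -0.1817, 0.0196]
tcp_rot: [1.973, 1.843, 0.505]
wrist_force: [-8.0, -9.2, 4.7]
gripper_width: 0.15
```

Call:
{"fn": "apply_moves", "kwargs": {"targets": [[0,0,0,0,-1,1,-1],[0,0,0,0,-2,2,-1],[0,0,0,0,-3,3,-1],[0,0,0,0,-3,3,-1],[0,0,0,0,-3,3,-1]]}}

```text
time_s: 58.93
eef_pos: [0.4646, -0.1816, 0.016]
tcp_rot: [1.973, 1.843, 0.505]
wrist_force: [-12.9, -7.9, 9.7]
gripper_width: 0.147
```

Call:
{"fn": "apply_moves", "kwargs": {"targets": [[0,0,0,0,-1,1,-1],[0,0,0,0,-2,2,-1],[0,0,0,0,-3,3,-1],[0,0,0,0,-3,3,-1],[0,0,0,0,-3,3,-1]]}}

```text
time_s: 59.35
eef_pos: [0.4649, -0.1817, 0.016]
tcp_rot: [1.969, 1.841, 0.509]
wrist_force: [-39.5, 1.7, 42.3]
gripper_width: 0.152
```

```bash
python3 - <<'E'
from h import *
st();s=cap("side")
B=[*BC,.0195,PSI]
c,n,o,sc,sz=s,"s43",(220,170),4.5,(120,130)
im=cv2.resize(c["frame"][o[1]:o[1]+sz[1],o[0]:o[0]+sz[0],::-1],None,fx=sc,fy=sc,interpolation=cv2.INTER_CUBIC)
draw(im,c,Tz(hoodpts(HB,0),*B),BE,sc,*o,(0,255,0))
cv2.imwrite(f"pics/{n}.png",im)
E
```

```text
t 59.35 pos [ 0.4649 -0.1817  0.016 ] rv [1.969 1.841 0.509] F [-39.5   1.7  42.3] g 0.152 j [-0.51 -0.6  -0.84  0.83  0.22 -0.39]
```

View pics/s43.png

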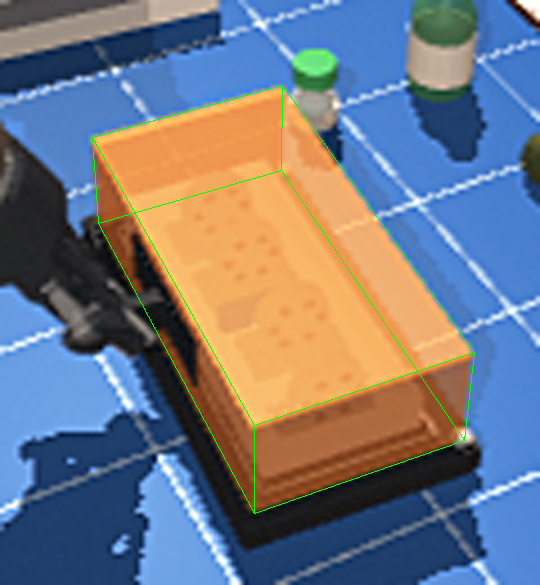

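Call:
{"fn": "apply_moves", "kwargs": {"targets": [[0,0,0,0,1,-1,-1],[0,0,0,0,2,-2,-1],[0,0,0,0,2,-2,-0.2],[0,0,0,0,2,-2,-0.2],[0,0,0,0,2,-2,-0.2]]}}

```text
time_s: 59.82
eef_pos: [0.4638, -0.1793, 0.0122]
tcp_rot: [1.974, 1.848, 0.509]
wrist_force: [-0.1, 0.3, -0.3]
gripper_width: 0.399
```

Call:
{"fn": "apply_moves", "kwargs": {"targets": [[0,0,0,0,0,0,-0.2],[0,0,0,0,0,-15,-0.2],[0,0,0,0,0,-35,-0.2],[0,0,0,0,0,-60,-0.2],[0,0,0,0,0,-90,-0.2]]}}

```text
time_s: 60.23
eef_pos: [0.4166, -0.1753, 0.0881]
tcp_rot: [1.976, 1.851, 0.508]
wrist_force: [0.6, -0.2, 0.6]
gripper_width: 0.402
```

Call:
{"fn": "apply_moves", "kwargs": {"targets": [[0,0,0,0,0,-35,-0.2],[0,0,0,20,-20,-60,-0.2],[0,0,0,50,-20,-60,-0.2],[0,0,0,80,-20,-60,-0.2],[0,0,0,110,-20,-60,-0.2]]}}

```text
time_s: 60.65
eef_pos: [0.4079, -0.0772, 0.1368]
tcp_rot: [2.0, 1.87, 0.488]
wrist_force: [0.8, -1.0, 0.8]
gripper_width: 0.4
```

```bash
python3 - <<'E'
from h import *
s=cap("side");t=cap("top");st()
cv2.imwrite("pics/t44.png",t["frame"][:,:,::-1])
B=[*BC,.0195,PSI]
for c,n,o,sc,sz in((s,"s44",(220,170),4.5,(120,130)),(t,"t44o",(255,150),5,(130,100))):
    im=cv2.resize(c["frame"][o[1]:o[1]+sz[1],o[0]:o[0]+sz[0],::-1],None,fx=sc,fy=sc,interpolation=cv2.INTER_CUBIC)
    draw(im,c,Tz(hoodpts(HB,0),*B),BE,sc,*o,(0,255,0))
    cv2.imwrite(f"pics/{n}.png",im)
E
```

```text
t 60.75 pos [ 0.4086 -0.0726  0.1366] rv [1.99  1.883 0.492] F [-0.9  0.8  0.8] g 0.401 j [-0.26 -0.85 -0.71  1.21  0.1  -0.17]
```

View pics/s44.png

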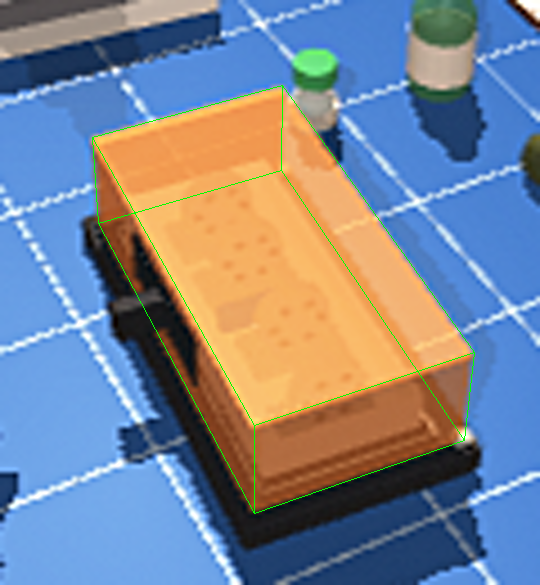

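View pics/t44.png

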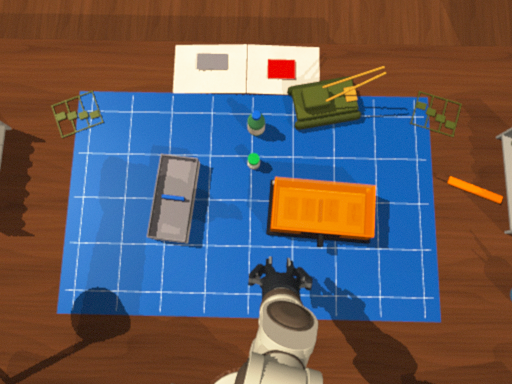

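View pics/t44o.png

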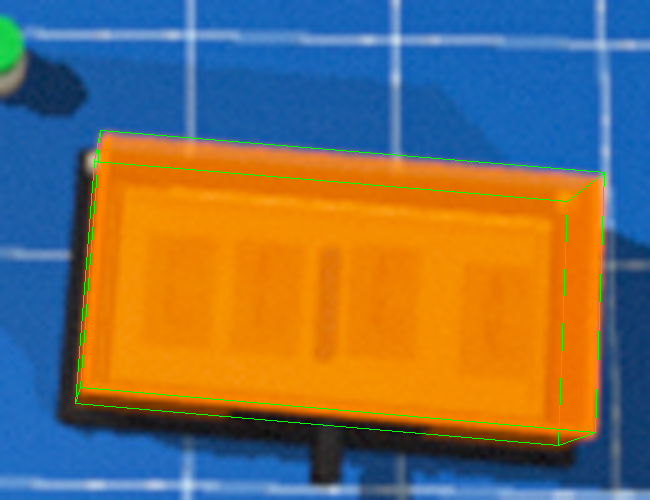

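```bash
python3 - <<'E'
from h import *
print(bot.observe()["joints"])
plan([([.42,-.05,.14],rot(PSI,.1),0,20)])
E
```

```text
[-0.2564499  -0.84652448 -0.70943856  1.21497254  0.10427121 -0.17497827]
[[0.101, -0.003, 0.002, 5.8, 2.6, 0.5, 0], [0.201, -0.006, 0.005, 11.6, 5.2, 1.0, 0], [0.302, -0.009, 0.007, 17.4, 7.8, 1.6, 0], [0.403, -0.011, 0.01, 23.2, 10.4, 2.1, 0], [0.403, -0.011, 0.01, 23.2, 10.4, 2.1, 0]]
```

Call:
{"fn": "apply_moves", "kwargs": {"targets": [[0.1,0,0,6,3,0,0],[0.2,0,0,12,5,1,0],[0.3,0,0,17,8,1.5,0],[0.4,0,0,23,10,2,0],[0.4,0,0,23,10,2,0]]}}

```text
time_s: 61.17
eef_pos: [0.4204, -0.0546, 0.1354]
tcp_rot: [2.245, 2.111, 0.102]
wrist_force: [0.6, -0.0, -0.3]
gripper_width: 0.5
```

Call:
{"fn": "apply_moves", "kwargs": {"targets": [[0,0,0,0,0,0,0],[0,0,0,0,0,0,0],[0,0,0,0,0,0,0],[0,0,0,0,0,0,0],[0,0,0,0,0,0,0]]}}

```text
time_s: 61.58
eef_pos: [0.4182, -0.0552, 0.1406]
tcp_rot: [2.236, 2.1, 0.119]
wrist_force: [-0.7, 0.1, 0.3]
gripper_width: 0.5
```

```bash
python3 - <<'E'
from h import *
st()
s=cap("side");B=[*BC,.0195,PSI]
o=(225,205);sc=12
im=cv2.resize(s["frame"][205:255,225:275,::-1],None,fx=sc,fy=sc,interpolation=cv2.INTER_CUBIC)
im=cv2.convertScaleAbs(im,alpha=2)
for th,col in((0,(0,255,0)),(.03,(255,255,0))): draw(im,s,Tz(hoodpts(TAB,th),*B),BE,sc,*o,col);draw(im,s,Tz(hoodpts(HB,th),*B),BE,sc,*o,col)
cv2.imwrite("pics/s45.png",im)
E
```

```text
t 61.58 pos [ 0.4182 -0.0552  0.1406] rv [2.236 2.1   0.119] F [-0.7  0.1  0.3] g 0.5 j [-0.14 -0.35 -0.33  1.49  0.02 -0.08]
```

View pics/s45.png

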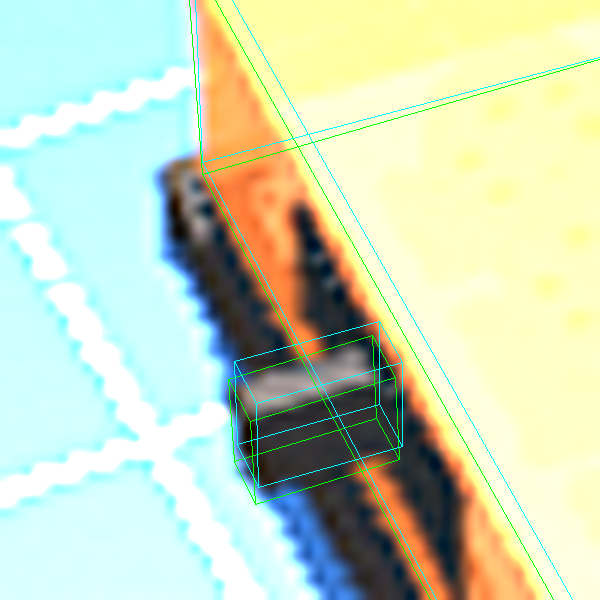

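```bash
python3 -c "
from station import bot
print(bot.job_done())"
```

```text
the job is handed in; nothing more can be done
None
```

The whole job is done and handed in after about 62 s of robot time; no verdict was reported. I opened the hood to its back stop and set only the top tray on the white rectangle. I stood all four prints that were present in one row along the tray, then lowered the hood slowly by its tab.

- **Hood:** it came to a hard stop at about 40 N per axis. In the last pictures it matches the closed model to within about 0.03 rad, which is about as fine as the cameras can tell.
- **Tray:** side-view outlines put it on the white rectangle and square to it. One top-view fit showed about −6 mm in x (limit 10 mm). It rested on poorly picked corners, so I trusted the outlines.
- **Prints:** all four are upright, within about 5 mm of the centre line and 0.02 rad of square.
- **One print moved:** the print nearest the tray's −y end stands about 12 mm farther out than I placed it, at about −90 mm (limit −95 mm). I don't know the cause: it could be the possible knock or a brush by a finger. The tray wall keeps it within the limit, so I left it.
- **Other things:** the jar, the bottle and the lower trays looked unmoved in the last top picture. The robot was clear of everything.

**What disagreed:**
- The reported tool point lies about 35 mm beyond the real fingertips. My first grip on the tab closed empty because of it. I measured the offset by touching the table and corrected for it afterwards.
- While backing away at the end, joint 2 came close to its range limit (−0.847 against −0.85). I moved it clear before handing in.

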